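Mix the paints and set out the brushes

ROBOT

A 6-joint arm with a two-finger parallel gripper is mounted at the origin on the work surface. World frame = base frame: x ahead of the robot, y to its left, z up, the work surface at z = 0. Lengths are in m, angles in rad, forces in N, time in s.
With the tool pointing down it reaches from about 0.25 to 0.725 m from the base axis. Payload 4 kg.
Tool frame: the origin (TCP) lies midway between the tips of the shut fingers; the grasp point (between the pads) lies 19 mm behind it (robot.pinch_z is the distance from the TCP to the grasp point, in m); y points along the fingers, z is the direction in which the jaws open and shut, and the axes are right-handed (so a half turn about y gives the same grasp; the last joint's range is limited). The gripper opens to 85 mm and grips with 20 to 120 N. Pads are 22 mm wide; open, the fingers measure 114 mm over their backs; the gripper's body (76 mm by 85 mm) begins 54 mm behind the grasp point. The pads swing forward as they close: fully open they stand 13 mm farther back than shut.
Start: joints at [-1.116, 0.241, 0.005, 1.335, 0, 1.571], TCP at [0.22, -0.449, 0.231] pointing down, gripper open.
Joint ranges: [-2.72, 2.72], [-1.05, 1.87], [-1.09, 1.28], [-1.99, 2.15], [-1.42, 1.44], [-3.14, 3.14]. Speed limits (rad/s): [2.79, 2.79, 3.14, 3.14, 3.14, 3.14].

INTERFACE

Orientations are given as [roll, pitch, yaw] about the fixed x, y, z axes, in that order (R = Rz(yaw) Ry(pitch) Rx(roll)).
In Python, from plant import robot gives the robot as it stands.
- The arm moves only by the shell command python3 -m handwheel 'ROWS'. ROWS is JSON, a list of rows, each a list of 5 numbers: the opening, from -1 (shut) to 1 (fully open), then the shift along the tool's x, y, z in mm, then the turn about the tool's y in degrees. In form: [[fingers, tx, ty, tz, turn], ...]. A call has 1 to 20 rows; each row shifts and turns the pose as measured when the row begins, along the tool's axes as they then stand; what a row does not reach is not made up. A row lasts 1/10 s, in which the tool goes at most 50 mm and 8.59 degrees, less where a joint would pass 70% of its speed; a pose out of reach is approached as far as the arm can. A call with a gripper value outside its range is refused whole. The fingers move at their own pace and stop on an object; the grip force is fixed at half the most. Time passes only in rows, so rows that do not move let the fingers close. It gives the time, the measured TCP pose, the force and the opening at its end, in the units of the state.
- robot.observe(): the state, without advancing time (a new reading comes with each control period).
- robot.grab_frame(name): name is "scene" or "top" or "wrist"; returns a dict with "img" (480x640x3 uint8, red, green, blue), "K" (3x3 intrinsics, pixels), "rvec" (rotation vector, rad) and "tvec" (3), from world to camera coordinates, as OpenCV has them; the wrist camera has in their place "hand_eye" (4x4, takes a point from camera to tool coordinates, whose origin is the TCP and whose axes are the tool frame's). Camera axes: x right, y down, z forward; pixel columns grow to the right and rows downward; lengths in m; the calibration is good to about 2 mm. The wrist camera is an equidistant fisheye: a pixel r from the principal point sees the ray r / f radians off the axis. A picture is of the moment at which its call begins: read the wrist's pose just before it. There is no depth.
- robot.close_job(): hands the job in, once; it reports no verdict.
Trained networks look in the newest picture that a camera, given by its name, has taken for a name from the list of things; names that differ only in an ending like _2 or _b are one class to them, and where a whole thing is asked for, a point or a joint stands for the part that bears it (a point fixed in the world has none). Each returns a list of dicts, best first, with "score" (0 to 1); they miss things now and then, are a little off and sometimes report something else, mostly with a low value. They report only what shows in the picture. A call takes as long as a camera call.
- robot.cut_out(target, camera): "region" (480x640 bool, what is visible of it) and "point" ([row, column] in pixels, amid what is visible of it).
The state is a dict: "time": time; "qpos": joint angles; "qd": joint speeds; "joint_efforts": joint torques, N m; "position": TCP position; "orientation": TCP orientation; "wrist_force": force on the tool from outside, world axes, zero at the start; "wrist_torque": the same for the moment, N m; "gripper_width": finger opening in m.
Only numpy, scipy, OpenCV 4.12 (cv2) and the standard library are available. Lean on these libraries where they do the work, as an engineer would, in place of code of your own. Each camera call takes 0.05 s, during which the arm holds its last target.

TASK

Get the bench ready for sign painting. Mix each paint bottle that is there by pressing it upright, by the middle of its base, onto the orange mixer pad until the pad is fully down and keeping it down for about two seconds, lightest colour first (yellow, then red, then blue), and stand every mixed bottle upright in the wooden tray. Also lift each brush off its rack peg and stand it bristles down in the empty tin, leaving the tin upright on the bench; leave the paint can, wood block, tape roll and sponge where they are.

Things in the scene. Friction and masses are not known exactly. Their poses are not given: they have to be found in the camera images.
- bottle_yellow: closed yellow plastic paint bottle, upright: squat round body 50 mm diameter and 50 mm tall, then a white cap 36 mm diameter, 65 mm in all, about 140 g, heavy at the bottom. Origin at the centre of its underside, z up along the bottle. May be absent.
- bottle_red: closed red plastic paint bottle, upright: squat round body 50 mm diameter and 50 mm tall, then a white cap 36 mm diameter, 65 mm in all, about 140 g, heavy at the bottom. Origin at the centre of its underside, z up along the bottle. May be absent.
- bottle_blue: closed blue plastic paint bottle, upright: squat round body 50 mm diameter and 50 mm tall, then a white cap 36 mm diameter, 65 mm in all, about 140 g, heavy at the bottom. Origin at the centre of its underside, z up along the bottle. May be absent.
- brush_1: flat brush, blue handle, 175 mm long, 12 mm thick (x), 50 g; may be absent. Origin at the bristle tip, z along it to the loop. From the tip: bristles and ferrule 28 mm wide to 62 mm, handle 14 mm wide to 125 mm, rigid loop 38 mm wide (y) to 175 mm; its window, 24 mm wide, runs from 133 to 167 mm. Hangs bristles down at first, window's upper edge on a rack peg.
- brush_2: flat brush, green handle, 175 mm long, 12 mm thick (x), 50 g; may be absent. Origin at the bristle tip, z along it to the loop. From the tip: bristles and ferrule 28 mm wide to 62 mm, handle 14 mm wide to 125 mm, rigid loop 38 mm wide (y) to 175 mm; its window, 24 mm wide, runs from 133 to 167 mm. Hangs bristles down at first, window's upper edge on a rack peg.
- brush_3: flat brush, red handle, 175 mm long, 12 mm thick (x), 50 g; may be absent. Origin at the bristle tip, z along it to the loop. From the tip: bristles and ferrule 28 mm wide to 62 mm, handle 14 mm wide to 125 mm, rigid loop 38 mm wide (y) to 175 mm; its window, 24 mm wide, runs from 133 to 167 mm. Hangs bristles down at first, window's upper edge on a rack peg.
- mixer: grey touch mixer, fixed, 150 mm (x) by 130 mm (y), casing top 68 mm high. Origin on the table under the casing's centre; the pad's axis is 12 mm from it along +x.
- pad_top (a point): centre of the top face of the mixer's round orange sprung pad, 60 mm diameter; 95 mm above the table when free; moves down with the pad.
- pad (a joint): how far the pad is pressed down, m: 0 free, 0.010 fully down on its stop. The spring starts at 4 N and takes 12 N at the bottom.
- tray: wooden tray with a low rim, fixed, outside 130 mm (x) by 250 mm (y), rim 14 mm high, walls 5 mm, inner floor 5 mm above the table. Origin under its centre. Room for three bottles in a row along y.
- brush_tin: empty open metal tin with a blue band, 94 mm diameter, 105 mm tall, inner diameter 88 mm, inner floor 4 mm up, 450 g, loose. Origin at the centre of its underside.
- rack: fixed wooden rack: base 110 x 280 mm, posts at y = -130 and 130 mm, crossbar (x 0 to 16 mm, top 214 mm), three pegs at y = -80, 0, 80 mm sticking out 70 mm along -x, 8 mm square, tops 210 mm high; the last 6 mm turns up 10 mm more. Brushes hang 36 mm out, axes parallel to the rack's. Origin on the table under the crossbar's peg-side face, mid-width.
- paint_can: full green paint can, 90 mm diameter, 102 mm tall; origin under its centre. Leave alone.
- wood_block: bare wooden block 90 by 60 by 45 mm; origin under its centre. Leave alone.
- tape_roll: roll of masking tape lying flat, 100 mm diameter, 25 mm tall; origin under its centre. Leave alone.
- sponge: yellow and green sanding sponge 50 by 80 by 40 mm; origin under its centre. Leave alone.

How it is judged:
On the way, in this order (a step that is already met when the one before it is completed fails the run):
1. the yellow bottle stands upright on the mixer pad, centred within 15 mm, and holds it fully down for 0.8 s (z of bottle_yellow in the frame of mixer below 0.0868 m and horizontal distance between bottle_yellow and pad_top below 0.015 m and angle between bottle_yellow's own z axis and vertical below 0.12 rad), for 0.8 s.
2. the red bottle stands upright on the mixer pad, centred within 15 mm, and holds it fully down for 0.8 s (z of bottle_red in the frame of mixer below 0.0868 m and horizontal distance between bottle_red and pad_top below 0.015 m and angle between bottle_red's own z axis and vertical below 0.12 rad), for 0.8 s.
3. the blue bottle stands upright on the mixer pad, centred within 15 mm, and holds it fully down for 0.8 s (z of bottle_blue in the frame of mixer below 0.0868 m and horizontal distance between bottle_blue and pad_top below 0.015 m and angle between bottle_blue's own z axis and vertical below 0.12 rad), for 0.8 s.
At the end, for the whole second after the job is handed in: Bottles present stand at rest on the tray floor (underside < 10 mm up, tilt < 0.1 rad); brushes present rest in the tin, bristle tip < 30 mm above its underside and < 45 mm off its axis, leaning < 0.75 rad; tin upright on the bench (tilt < 0.08 rad); mixer pad free (x of bottle_yellow in the frame of tray between -0.05 and 0.05 m and y of bottle_yellow in the frame of tray between -0.11 and 0.11 m and z of each of bottle_yellow, bottle_red, bottle_blue in the frame of tray below 0.01 m and angle between each of bottle_yellow, bottle_red, bottle_blue's own z axis and vertical below 0.1 rad and linear speed of each of bottle_yellow, bottle_red, bottle_blue below 0.02 m/s and x of bottle_red in the frame of tray between -0.05 and 0.05 m and y of bottle_red in the frame of tray between -0.11 and 0.11 m and x of bottle_blue in the frame of tray between -0.05 and 0.05 m and y of bottle_blue in the frame of tray between -0.11 and 0.11 m and horizontal distance between each of brush_1, brush_2, brush_3 and brush_tin below 0.045 m and z of brush_1 in the frame of brush_tin between -0.005 and 0.03 m and angle between each of brush_1, brush_2, brush_3's own z axis and vertical below 0.75 rad and linear speed of each of brush_1, brush_2, brush_3 below 0.03 m/s and z of brush_2 in the frame of brush_tin between -0.005 and 0.03 m and z of brush_3 in the frame of brush_tin between -0.005 and 0.03 m and angle between brush_tin's own z axis and vertical below 0.08 rad and height (world z) of brush_tin below 0.006 m and value of joint pad below 0.002 m); the robot touches nothing.
It fails at once if the paint can is moved more than 30 mm (distance of paint_can from where it was at the start of the episode above 0.03 m).
It fails at once if the wood block is moved more than 30 mm (distance of wood_block from where it was at the start of the episode above 0.03 m).
It fails at once if the tape roll is moved more than 30 mm (distance of tape_roll from where it was at the start of the episode above 0.03 m).
It fails at once if the sponge is moved more than 30 mm (distance of sponge from where it was at the start of the episode above 0.03 m).
Of bottle_yellow, bottle_red, bottle_blue only 2 to 3 are there at a start; the rules pass over those that are not, and their reading is None.
Of brush_1, brush_2, brush_3 only 2 to 3 are there at a start; the rules pass over those that are not, and their reading is None.
At some moment in a run one of bottle_yellow, bottle_red, bottle_blue, brush_tin may be knocked a few centimetres aside while the robot is not near it.
It also fails if it takes over 210 s, if anything falls off the work surface, if the arm or the gripper's body presses on something with over 40 N, if the wrist force passes 120 N, or if a joint passes its speed limit or range.

## Working session

There is one attempt and no reset: what is moved stays moved. The work goes in short steps, Python scripts to look and compute and a shell command to move; the robot and the scene stay as the last step left them, time stands still between calls to the robot, and variables do not carry over. Pictures are saved under pics/ and viewed, and the job is handed in when it is done.

```bash
ls; mkdir -p pics; python3 - <<'E'
from plant import robot
import cv2
o=robot.observe()
print(o, robot.pinch_z)
for n in ["scene","top","wrist"]:
    f=robot.grab_frame(n); cv2.imwrite(f"pics/{n}0.png",f["img"][:,:,::-1])
    print(n,f["K"],f.get("rvec"),f.get("tvec"),f.get("hand_eye"))
E
```

```text
pics
{'time': 0.0, 'qpos': array([-1.11596842e+00,  2.41404073e-01,  3.71238630e-03,  1.33517172e+00,
       -5.14427821e-06,  1.57083798e+00]), 'qd': array([-0.00287199, -0.00016007, -0.00078227, -0.00130954, -0.00187982,
        0.00061749]), 'joint_efforts': array([ 6.37049525e-04, -3.72321296e+01,  2.52403897e+01,  1.70887378e-02,
        7.58080455e-05,  2.55813973e-06]), 'position': array([ 0.21937715, -0.44860603,  0.23041287]), 'orientation': array([-1.57286341e+00, -5.23037263e-06, -2.68680639e+00]), 'wrist_force': array([-0.19865708,  0.74700771, -0.06713005]), 'wrist_torque': array([ 0.02036173, -0.01550993, -0.0066005 ]), 'gripper_width': 0.0850353369365666} 0.0187
scene [[604.20129662   0.         312.8429346 ]
 [  0.         604.20129662 244.38275893]
 [  0.           0.           1.        ]] [ 2.18904584  1.37448653 -0.44794453] [-0.20848228 -0.40152708  1.63472535] None
top [[459.39147806   0.         321.22878983]
 [  0.         459.39147806 235.87557528]
 [  0.           0.           1.        ]] [ 2.1165677  -2.11986326  0.16580581] [-0.04993234  0.61068441  1.04980409] None
wrist [[371.64829954   0.         325.1479324 ]
 [  0.         371.64829954 237.13594214]
 [  0.           0.           1.        ]] None None [[-1.63457000e-03  9.49622437e-01  3.13392016e-01 -7.96038171e-02]
 [ 5.60969238e-04 -3.13391514e-01  9.49623843e-01 -1.42560981e-01]
 [ 9.99998507e-01  1.72802992e-03 -2.04486085e-05  1.08233742e-03]
 [ 0.00000000e+00  0.00000000e+00  0.00000000e+00  1.00000000e+00]]
```

View pics/scene0.png

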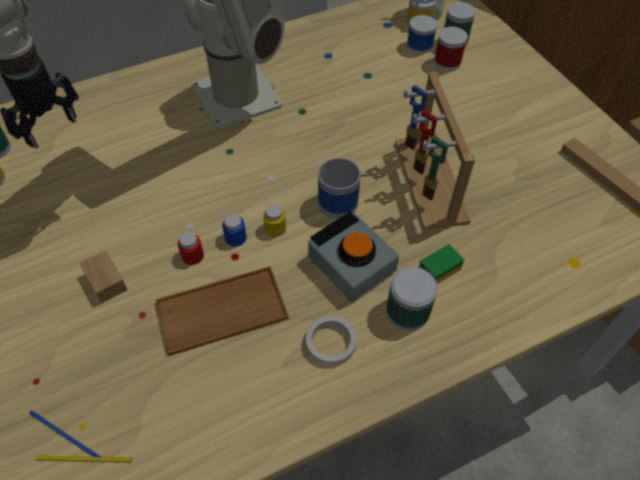

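View pics/top0.png

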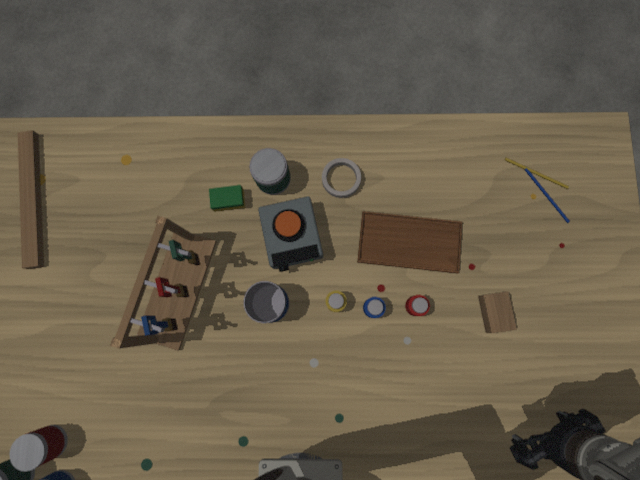

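View pics/wrist0.png

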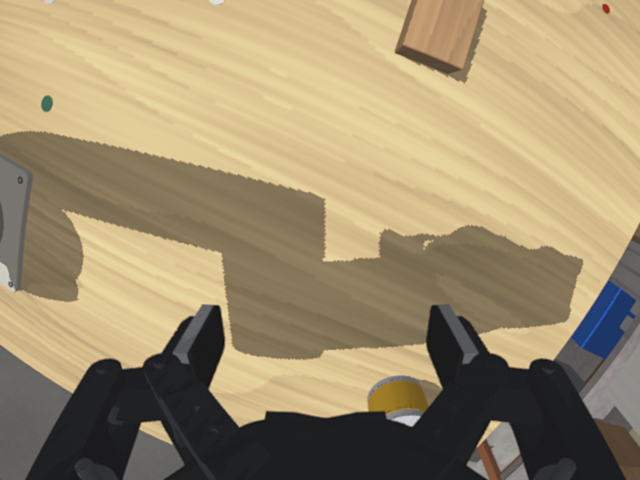

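All three bottles and all three brushes are present. The top image has up = +x and left = +y. Next I'll fit poses from the network masks.

```bash
cat > h.py <<'E'
from plant import robot
import numpy as np, cv2
from scipy.optimize import minimize
from scipy.spatial.transform import Rotation as R
def frames(names=("top","scene")):
    return {n:robot.grab_frame(n) for n in names}
def proj(f,P):
    return cv2.projectPoints(np.asarray(P,float),f["rvec"],f["tvec"],f["K"],None)[0][:,0]
def back(f,uv,z):
    Rm=cv2.Rodrigues(np.asarray(f["rvec"]))[0]; c=-Rm.T@np.asarray(f["tvec"]).ravel()
    d=Rm.T@np.linalg.inv(f["K"])@np.array([uv[0],uv[1],1.]); s=(z-c[2])/d[2]
    return c+s*d
def cyl(r,z0,z1,n=32):
    a=np.linspace(0,2*np.pi,n,endpoint=False)
    return np.vstack([np.c_[r*np.cos(a),r*np.sin(a),np.full(n,z)] for z in(z0,z1)])
def box(x0,x1,y0,y1,z0,z1):
    return np.array([[x,y,z] for x in(x0,x1) for y in(y0,y1) for z in(z0,z1)],float)
MODEL={'bottle':[cyl(.025,0,.05),cyl(.018,.05,.065)],'brush_tin':[cyl(.047,0,.105)],
 'mixer':[box(-.075,.075,-.065,.065,0,.068),cyl(.03,.068,.095)+[.012,0,0]],
 'tray':[box(-.065,.065,-.125,.125,0,.014)],'paint_can':[cyl(.045,0,.102)],
 'wood_block':[box(-.045,.045,-.03,.03,0,.045)],'tape_roll':[cyl(.05,0,.025)],'sponge':[box(-.025,.025,-.04,.04,0,.04)],
 'rack':[box(0,.016,-.138,.138,.19,.214)]}
def mask(f,parts,p):
    m=np.zeros((480*2,640*2),np.uint8); c,s=np.cos(p[2]),np.sin(p[2])
    for q in parts:
        w=np.c_[c*q[:,0]-s*q[:,1]+p[0],s*q[:,0]+c*q[:,1]+p[1],q[:,2]]
        h=cv2.convexHull((proj(f,w)*2).round().astype(np.int32)); cv2.fillConvexPoly(m,h,1)
    return m>0
def fit(target,fr,p0,yaw=False,cams=("top","scene"),parts=None,regs=None):
    parts=parts or MODEL['bottle' if 'bottle' in target else target]
    regs=regs or {}
    for c in cams:
        if c not in regs:
            r=robot.cut_out(target,c)
            if r: regs[c]=r[0]["region"]
    big={c:np.kron(regs[c],np.ones((2,2)))>0 for c in regs}
    def cost(v):
        p=[v[0],v[1],v[2] if yaw else p0[2]]; t=0
        for c in big:
            m=mask(fr[c],parts,p); t+=1-(m&big[c]).sum()/max((m|big[c]).sum(),1)
        return t/len(big)
    v0=np.array(p0[:3] if yaw else p0[:2],float)
    sx=np.vstack([v0]+[v0+np.eye(len(v0))[i]*(.012 if i<2 else .1) for i in range(len(v0))])
    r=minimize(cost,v0,method='Nelder-Mead',options=dict(initial_simplex=sx,xatol=1e-4,fatol=1e-4))
    return r.x,r.fun,regs
def init(target,f,cam,z):
    r=robot.cut_out(target,cam)
    return None if not r else (back(f,(r[0]["point"][1],r[0]["point"][0]),z),r[0]["score"],r[0]["region"])
def plan(x,y,yaw,z,n=None,o=None,grasp=True):
    """remaining move to grasp point (x,y,z), in tool axes"""
    o=o or robot.observe(); p=np.array(o["position"]); ps=o["orientation"][2]
    d=np.array([x,y])-p[:2]
    dy=(yaw-ps+np.pi)%(2*np.pi)-np.pi
    zt=z-(robot.pinch_z if grasp else 0)
    print("tcp",p.round(4),"yaw",round(ps,3),"w",round(o["gripper_width"],4),"F",np.round(o["wrist_force"],1),"t",round(o["time"],2))
    nr=int(np.ceil(abs(np.degrees(dy))/8)); 
    print("turn deg",round(-np.degrees(dy),1),"rows>=",nr,"down mm",round((p[2]-zt)*1e3,1))
    for nm,a in(("at current yaw",ps),("at final yaw",yaw)):
        print(nm,"tx",round((d[0]*np.cos(a)+d[1]*np.sin(a))*1e3,1),"tz",round((-d[0]*np.sin(a)+d[1]*np.cos(a))*1e3,1))
    N=n or int(max(nr,np.ceil(np.hypot(*d)/.04),np.ceil(abs(p[2]-zt)/.04)))
    rows=[]
    for i in range(N):
        a=ps+dy*i/N
        rows.append([round((d[0]*np.cos(a)+d[1]*np.sin(a))*1e3/N,1),round((p[2]-zt)*1e3/N,1),round((-d[0]*np.sin(a)+d[1]*np.cos(a))*1e3/N,1),round(-np.degrees(dy)/N,1)])
    print("combined:",rows)
E
python3 - <<'E'
from h import *
fr=frames()
for t,yaw,z,y0 in [("bottle_yellow",0,.03,0),("bottle_red",0,.03,0),("bottle_blue",0,.03,0),("brush_tin",0,.05,0),("paint_can",0,.05,0),("tape_roll",0,.01,0),("mixer",1,.06,0.05),("tray",1,.005,-0.08),("wood_block",1,.02,1.5),("sponge",1,.02,0)]:
    i=init(t,fr["top"],"top",z)
    if i is None: print(t,None); continue
    v,c,_=fit(t,fr,[i[0][0],i[0][1],y0],bool(yaw))
    print(t,i[1],i[0].round(3),v.round(4),round(c,3))
r=robot.cut_out("rack","top"); 
for q in r: print(q["score"],q["point"])
for n in(1,2,3):
  for cam in ("top","scene"):
    for q in robot.cut_out(f"brush_{n}",cam)[:4]: print(n,cam,q["score"],q["point"],q["region"].sum())
# rack corners by hand from top
f=fr["top"]
for uv in [(160,219),(118,344)]: print(back(f,uv,.214).round(4))
im=cv2.resize(f["img"][200:370,100:320],None,fx=3.6,fy=3.5,interpolation=cv2.INTER_CUBIC); cv2.imwrite("pics/rack.png",im[:,:,::-1])
E
```

```text
bottle_yellow 0.89 [ 0.455 -0.087  0.03 ] [ 0.4561 -0.0837] 0.097
bottle_red 0.74 [ 0.448 -0.287  0.03 ] [ 0.4464 -0.2791] 0.077
bottle_blue 0.65 [ 0.443 -0.173  0.03 ] [ 0.4416 -0.1749] 0.092
brush_tin 0.73 [0.455 0.076 0.05 ] [0.4534 0.0765] 0.042
paint_can 0.6 [0.777 0.071 0.05 ] [0.7742 0.0742] 0.065
tape_roll 0.93 [ 0.801 -0.101  0.01 ] [ 0.7698 -0.0998] 0.467
mixer 0.87 [0.621 0.023 0.06 ] [0.6207 0.0224 0.2062] 0.48
tray 0.8 [ 0.609 -0.272  0.005] [ 0.6043 -0.2689 -0.1089] 0.027
wood_block 0.67 [ 0.424 -0.471  0.02 ] [ 0.432  -0.4666  0.139 ] 0.078
sponge 0.85 [0.726 0.188 0.02 ] [0.7157 0.188  0.1099] 0.117
0.69 [285.6, 164.9]
1 top 0.95 [286.5, 174.2] 418
1 top 0.6 [322.0, 154.8] 395
1 top 0.54 [253.6, 179.1] 379
1 scene 0.89 [110.3, 414.6] 593
1 scene 0.83 [140.7, 423.3] 619
1 scene 0.82 [166.3, 432.4] 711
2 top 0.95 [286.5, 174.2] 418
2 top 0.6 [322.0, 154.8] 395
2 top 0.54 [253.6, 179.1] 379
2 scene 0.89 [110.3, 414.6] 593
2 scene 0.83 [140.7, 423.3] 619
2 scene 0.82 [166.3, 432.4] 711
3 top 0.95 [286.5, 174.2] 418
3 top 0.6 [322.0, 154.8] 395
3 top 0.54 [253.6, 179.1] 379
3 scene 0.89 [110.3, 414.6] 593
3 scene 0.83 [140.7, 423.3] 619
3 scene 0.82 [166.3, 432.4] 711
[0.6186 0.2808 0.214 ]
[0.3652 0.3488 0.214 ]
```

View pics/rack.png

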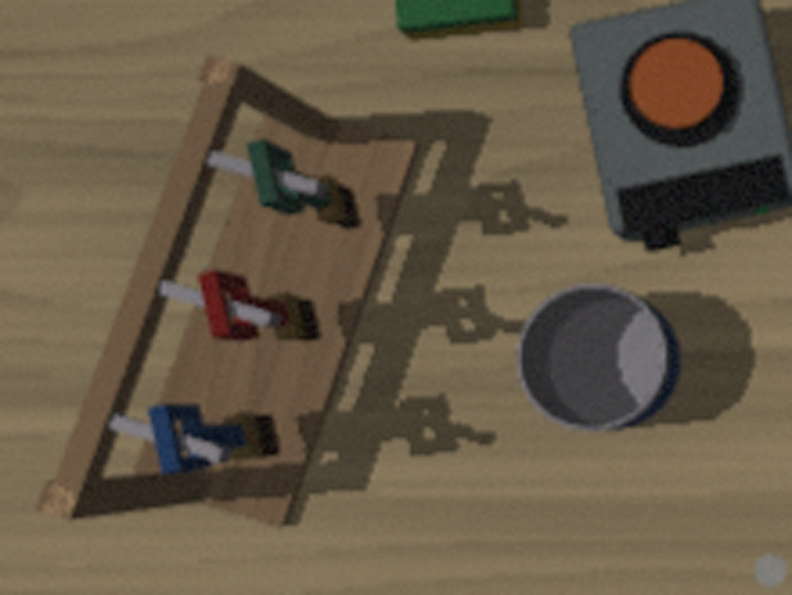

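```bash
python3 - <<'E'
from h import *
from scipy.optimize import least_squares
fr=frames()
f=fr["top"]
z=np.array([[210,158],[325,188],[162,288],[278,318],[112,424],[225,458]],float)
uv=z/[3.6,3.5]+[100,200]-0.4
M=np.array([[0,-.08,.21],[-.068,-.08,.218],[0,0,.21],[-.068,0,.218],[0,.08,.21],[-.068,.08,.218]])
# green is at larger world x; rack -x ~ world -y => rack yaw ~ +pi/2 -> rack y = world -x
def w(v,M):
    c,s=np.cos(v[2]),np.sin(v[2]); return np.c_[c*M[:,0]-s*M[:,1]+v[0],s*M[:,0]+c*M[:,1]+v[1],M[:,2]]
r=least_squares(lambda v:(proj(f,w(v,M))-uv).ravel(),[.49,.31,1.3])
print("rack",r.x.round(4)); print(r.fun.reshape(-1,2).round(1))
img=fr["scene"]["img"].copy(); img2=f["img"].copy()
for nm,im in(("scene",img),("top",img2)):
    for b in [box(0,.016,-.138,.138,.214,.214)[::2]]+[box(-.07,0,y-.004,y+.004,.21,.21)[::2] for y in(-.08,0,.08)]+[box(-.042,-.03,y-.019,y+.019,.168,.218) for y in(-.08,0,.08)]:
        h=cv2.convexHull(proj(fr[nm],w(r.x,b)).round().astype(np.int32)); cv2.polylines(im,[h],True,(255,0,255),1)
# mixer
for cam in("top","scene"):
    for q in robot.cut_out("mixer",cam): print(cam,q["score"],q["point"],q["region"].sum())
i=init("mixer",f,"top",.06)
for y0 in (0.2,1.77,-1.37,3.3):
  for cams in (("top",),("scene",),("top","scene")):
    v,c,regs=fit("mixer",fr,[.62,.02,y0],True,cams=cams); print(y0,cams,v.round(4),round(c,3))
# pad by colour
for cam in("top","scene"):
    hsv=cv2.cvtColor(fr[cam]["img"],cv2.COLOR_RGB2HSV); m=((hsv[:,:,0]>=5)&(hsv[:,:,0]<=14)&(hsv[:,:,1]>180)&(hsv[:,:,2]>120)).astype(np.uint8)
    n,l,st,ce=cv2.connectedComponentsWithStats(m); k=1+np.argmax(st[1:,4]); print(cam,ce[k],st[k],back(fr[cam],ce[k],.095).round(4))
a=cv2.resize(img[60:330,280:500],None,fx=2.2,fy=2.2); b=cv2.resize(img2[200:370,100:320],None,fx=1.8,fy=1.8)
H=max(a.shape[0],b.shape[0]); o=np.zeros((H,800,3),np.uint8); a=a[:,:400]; b=b[:,:396]; o[:a.shape[0],:a.shape[1]]=a; o[:b.shape[0],404:404+b.shape[1]]=b
cv2.imwrite("pics/rackfit.png",o[:,:,::-1])
m=regs["top"].astype(np.uint8)*255; s=regs["scene"].astype(np.uint8)*255; cv2.imwrite("pics/mix.png",np.hstack([cv2.resize(m,(400,300)),cv2.resize(s,(400,300))]))
E
```

```text
rack [0.4883 0.3039 1.2857]
[[ 0.9  0. ]
 [-1.3 -0. ]
 [ 0.9  0.1]
 [-1.4  0.7]
 [ 1.1 -0.5]
 [-0.1 -0.3]]
top 0.88 [231.0, 293.2] 3533
scene 0.63 [253.5, 352.0] 4847
scene 0.47 [232.0, 230.7] 632
0.2 ('top',) [0.6219 0.0232 0.2284] 0.042
0.2 ('scene',) [0.6178 0.0269 0.221 ] 0.078
0.2 ('top', 'scene') [0.6214 0.0231 0.2276] 0.065
1.77 ('top',) [0.62   0.0259 1.8207] 0.223
1.77 ('scene',) [0.6194 0.0278 1.57  ] 0.185
1.77 ('top', 'scene') [0.6233 0.0313 1.8322] 0.213
-1.37 ('top',) [ 0.6213  0.022  -1.1702] 0.21
-1.37 ('scene',) [ 0.6181  0.0303 -1.543 ] 0.188
-1.37 ('top', 'scene') [ 0.6233  0.0296 -1.3235] 0.212
3.3 ('top',) [0.6218 0.0226 3.3773] 0.043
3.3 ('scene',) [0.6188 0.025  3.3459] 0.075
3.3 ('top', 'scene') [0.6212 0.0229 3.3812] 0.067
top [286.27868852 216.93442623] [278 212  17  11  61] [0.6484 0.0298 0.095 ]
scene [358.14634146 235.26829268] [347 233  23   7  41] [0.617  0.0393 0.095 ]
```

View pics/rackfit.png

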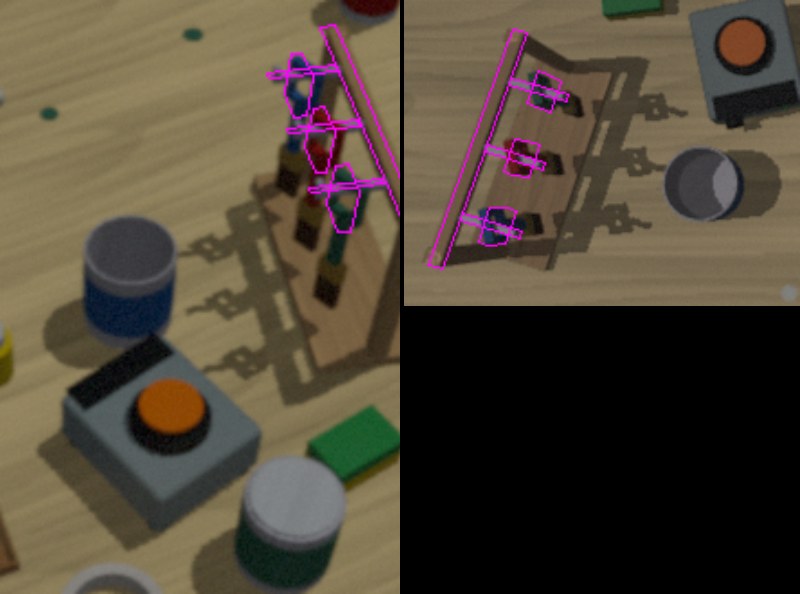

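View pics/mix.png

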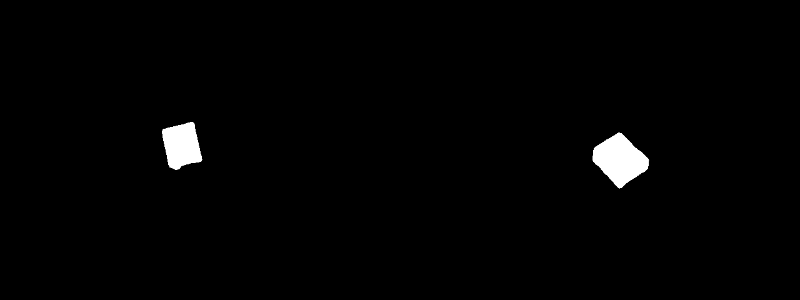

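```bash
python3 - <<'E'
from h import *
fr=frames()
for cam in("top","scene"):
    I=fr[cam]["img"].astype(int); m=((I[:,:,0]>90)&(I[:,:,0]>1.7*I[:,:,1])&(I[:,:,1]>1.3*I[:,:,2])).astype(np.uint8)
    n,l,st,ce=cv2.connectedComponentsWithStats(m)
    for k in np.argsort(-st[1:,4])[:3]+1: print(cam,ce[k].round(1),st[k],back(fr[cam],ce[k],.095).round(4))
    y=fit("mixer",fr,[.633,.026,0],False,cams=(cam,),parts=[cyl(.03,.095,.095)],regs={cam:l==1+np.argmax(st[1:,4])}); print(y[0].round(4),y[1])
plan(.4561,-.0837,-np.pi/2,.15)
E
```

```text
top [287.6 223.2] [275 211  26  25 494] [0.6334 0.0265 0.095 ]
top [474. 266.] [474 266   1   1   1] [ 0.5326 -0.3984  0.095 ]
top [157. 278.] [157 278   1   1   1] [0.5064 0.3247 0.095 ]
[0.6334 0.026 ] 0.05820610687022898
scene [357.3 244.1] [343 233  30  23 547] [0.6359 0.0273 0.095 ]
scene [234.5 256.5] [231 254   8   6  31] [ 0.5554 -0.209   0.095 ]
scene [141.7 314.8] [139 312   6   6  26] [ 0.6032 -0.415   0.095 ]
[0.6362 0.0279] 0.048865619546247796
tcp [ 0.2196 -0.4492  0.2313] yaw -2.687 w 0.0856 F [-0.1 -0.   0.3] t 3.25
turn deg -63.9 rows>= 8 down mm 100.0
at current yaw tx -373.0 tz -224.4
at final yaw tx -365.5 tz 236.5
combined: [[np.float64(-33.9), np.float64(9.1), np.float64(-20.4), np.float64(-5.8)], [np.float64(-35.8), np.float64(9.1), np.float64(-16.9), np.float64(-5.8)], [np.float64(-37.3), np.float64(9.1), np.float64(-13.2), np.float64(-5.8)], [np.float64(-38.5), np.float64(9.1), np.float64(-9.3), np.float64(-5.8)], [np.float64(-39.2), np.float64(9.1), np.float64(-5.4), np.float64(-5.8)], [np.float64(-39.5), np.float64(9.1), np.float64(-1.4), np.float64(-5.8)], [np.float64(-39.5), np.float64(9.1), np.float64(2.6), np.float64(-5.8)], [np.float64(-39.0), np.float64(9.1), np.float64(6.6), np.float64(-5.8)], [np.float64(-38.1), np.float64(9.1), np.float64(10.6), np.float64(-5.8)], [np.float64(-36.9), np.float64(9.1), np.float64(14.4), np.float64(-5.8)], [np.float64(-35.2), np.float64(9.1), np.float64(18.0), np.float64(-5.8)]]
```

```bash
python3 -m handwheel '[[1,-34,7,-20,-5.8],[1,-36,7,-17,-5.8],[1,-37,7,-13,-5.8],[1,-38,7,-9,-5.8],[1,-39,7,-5,-5.8],[1,-39,7,-1,-5.8],[1,-39,7,3,-5.8],[1,-39,7,7,-5.8],[1,-38,7,11,-5.8],[1,-37,7,14,-5.8],[1,-35,7,18,-5.8],[1,0,0,0,0],[1,0,0,0,0]]'; python3 - <<'E'
from h import *
fr=frames()
v,c,_=fit("bottle_yellow",fr,[.456,-.084,0]); print(v,c)
v2,c,_=fit("bottle_yellow",fr,[.456,-.084,0],cams=("top",)); print(v2,c)
plan(v[0],v[1],-np.pi/2,.036)
E
```

```text
time: 4.55
position: [0.4613, -0.0722, 0.1519]
orientation: [-1.564, -0.007, -1.531]
wrist_force: [0.0, -0.3, 0.3]
gripper_width: 0.0856
[ 0.45779709 -0.08316455] 0.07048624199019982Traceback (most recent call last):
  File "<stdin>", line 4, in <module>
  File "h.py", line 44, in fit
    r=minimize(cost,v0,method='Nelder-Mead',options=dict(initial_simplex=sx,xatol=1e-4,fatol=1e-4))
    res = _minimize_neldermead(fun, x0, args, callback, bounds=bounds,
                               **options)
    fsim[k] = func(sim[k])
              ~~~~^^^^^^^^
    fx = function(np.copy(x), *(wrapper_args + args))
  File "h.py", line 41, in cost
    return t/len(big)
           ~^~~~~~~~~
ZeroDivisionError: division by zero
```

```bash
python3 - <<'E'
from h import *
plan(.4565,-.0837,-np.pi/2,.036)
E
```

```text
tcp [ 0.4609 -0.074   0.1524] yaw -1.535 w 0.0858 F [-0.1  0.5  0.4] t 4.8
turn deg 2.1 rows>= 1 down mm 135.1
at current yaw tx 9.5 tz -4.8
at final yaw tx 9.7 tz -4.4
combined: [[np.float64(2.4), np.float64(33.8), np.float64(-1.2), np.float64(0.5)], [np.float64(2.4), np.float64(33.8), np.float64(-1.2), np.float64(0.5)], [np.float64(2.4), np.float64(33.8), np.float64(-1.1), np.float64(0.5)], [np.float64(2.4), np.float64(33.8), np.float64(-1.1), np.float64(0.5)]]
```

```bash
python3 -m handwheel '[[1,4,20,-2,1],[1,4,20,-2,1],[1,2,20,0,0],[1,0,15,0,0],[1,0,0,0,0]]'; python3 - <<'E'
from h import *
plan(.4565,-.0837,-np.pi/2,.036)
f=robot.grab_frame("wrist"); cv2.imwrite("pics/w1.png",f["img"][:,:,::-1])
E
```

```text
time: 5.3
position: [0.4577, -0.0908, 0.0779]
orientation: [-1.557, -0.008, -1.583]
wrist_force: [-0.6, -0.6, -0.7]
gripper_width: 0.0855
tcp [ 0.4577 -0.0908  0.0779] yaw -1.583 w 0.0855 F [-0.6 -0.6 -0.7] t 5.3
turn deg -0.7 rows>= 1 down mm 60.6
at current yaw tx -7.1 tz -1.3
at final yaw tx -7.1 tz -1.2
combined: [[np.float64(-3.5), np.float64(30.3), np.float64(-0.7), np.float64(-0.4)], [np.float64(-3.5), np.float64(30.3), np.float64(-0.6), np.float64(-0.4)]]
```

View pics/w1.png

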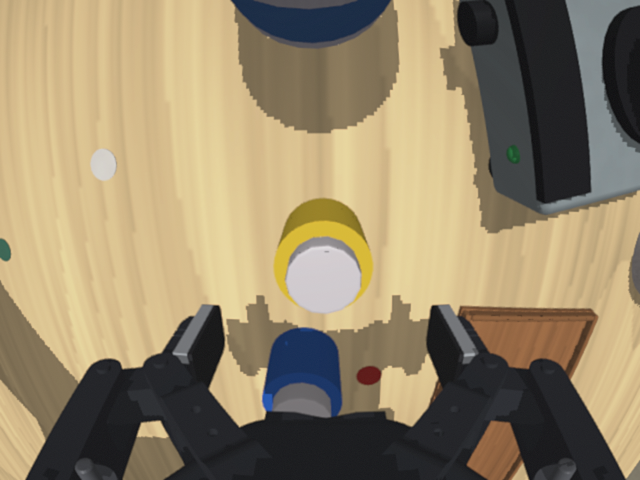

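```bash
cat >> h.py <<'E'
def wback(f,o,uv,z):
    K=f["K"]; d=np.array([(uv[0]-K[0,2])/K[0,0],(uv[1]-K[1,2])/K[1,1]]); r=np.hypot(*d); 
    ray=np.array([*(d/max(r,1e-9)*np.sin(r)),np.cos(r)])
    Rt=R.from_euler('xyz',o["orientation"]).as_matrix(); H=f["hand_eye"]
    c=Rt@H[:3,3]+o["position"]; w=Rt@H[:3,:3]@ray
    return c+(z-c[2])/w[2]*w
def wproj(f,o,P):
    Rt=R.from_euler('xyz',o["orientation"]).as_matrix(); H=f["hand_eye"]
    q=(np.asarray(P)-o["position"])@Rt; c=(q-H[:3,3])@H[:3,:3]
    th=np.arctan2(np.hypot(c[:,0],c[:,1]),c[:,2]); n=np.hypot(c[:,0],c[:,1])
    return np.c_[f["K"][0,2]+f["K"][0,0]*th*c[:,0]/n,f["K"][1,2]+f["K"][1,1]*th*c[:,1]/n]
E
python3 - <<'E'
from h import *
o=robot.observe(); f=robot.grab_frame("wrist")
print(wback(f,o,(323,278),.065))
print(wproj(f,o,[[.4565,-.0837,.065]]))
E
```

```text
[ 0.4575661  -0.08328633  0.065     ]
[[320.70405277 278.84459113]]
```

```bash
python3 -m handwheel '[[1,-4,10,0,0],[1,-3,20,0,0],[1,0,15,0,0],[1,0,8,0,0],[1,0,0,0,0]]'; python3 - <<'E'
from h import *
plan(.4575,-.0833,-np.pi/2,.036)
E
```

```text
time: 5.9
position: [0.4648, -0.0848, 0.0286]
orientation: [-1.543, -0.01, -1.584]
wrist_force: [0.3, 0.4, 0.1]
gripper_width: 0.0855
tcp [ 0.4648 -0.0848  0.0286] yaw -1.584 w 0.0855 F [0.3 0.4 0.1] t 5.9
turn deg -0.8 rows>= 1 down mm 11.3
at current yaw tx -1.4 tz -7.3
at final yaw tx -1.5 tz -7.3
combined: [[np.float64(-1.4), np.float64(11.3), np.float64(-7.3), np.float64(-0.8)]]
```

```bash
python3 -m handwheel '[[1,0,0,0,0]]';python3 -m handwheel '[[1,0,0,0,0],[1,0,0,0,0],[1,0,0,0,0]]'
```

```text
time: 6.0
position: [0.4652, -0.0848, 0.0289]
orientation: [-1.542, -0.01, -1.584]
wrist_force: [0.4, 0.1, 0.3]
gripper_width: 0.0853
time: 6.3
position: [0.4667, -0.085, 0.0307]
orientation: [-1.539, -0.011, -1.584]
wrist_force: [0.3, -1.6, -0.9]
gripper_width: 0.0853
```

```bash
Q='python3 -c "from plant import robot;o=robot.observe();print(o[\"qpos\"].round(4),o[\"qd\"].round(4),o[\"orientation\"].round(4),o[\"position\"].round(4))"'; eval $Q; python3 -m handwheel '[[1,0,0,0,0],[1,0,0,0,0],[1,0,0,0,0],[1,0,0,0,0],[1,0,0,0,0]]' >/dev/null; eval $Q;python3 -m handwheel '[[-1,0,0,-8,0]]' >/dev/null; eval $Q
```

```text
[-0.1768  0.3612 -0.4089  0.7673 -0.0053  1.4073] [-0.0006 -0.0066  0.0071 -0.      0.0025 -0.0005] [-1.5387 -0.0106 -1.5843] [ 0.4667 -0.085   0.0307]
[-0.1768  0.3599 -0.4083  0.7676 -0.0053  1.4074] [ 0.0008 -0.0004  0.0014 -0.0003  0.0004  0.0001] [-1.5371 -0.0109 -1.5845] [ 0.4673 -0.0851  0.0315]
[-0.1797  0.3479 -0.4279  0.7585 -0.0051  1.4043] [-3.31e-02 -1.33e-01 -2.39e-01 -7.65e-02  2.00e-04 -3.24e-02] [-1.5356 -0.0111 -1.5843] [ 0.4602 -0.0852  0.0315]
```

```bash
python3 -m handwheel '[[1,0,8,-2,0],[1,0,6,0,0],[1,0,2,0,0],[1,0,0,0,0]]'; python3 - <<'E'
from h import *
plan(.4575,-.0833,-np.pi/2,.036)
E
```

```text
time: 7.3
position: [0.456, -0.0851, 0.0133]
orientation: [-1.539, -0.011, -1.585]
wrist_force: [-0.7, 0.6, 0.3]
gripper_width: 0.0856
tcp [ 0.456  -0.0851  0.0133] yaw -1.585 w 0.0856 F [-0.7  0.6  0.3] t 7.3
turn deg -0.8 rows>= 1 down mm -4.0
at current yaw tx -1.8 tz 1.5
at final yaw tx -1.8 tz 1.5
combined: [[np.float64(-1.8), np.float64(-4.0), np.float64(1.5), np.float64(-0.8)]]
```

```bash
python3 -m handwheel '[[-1,-2,0,1,0],[-1,0,0,0,0],[-1,0,0,0,0],[-1,0,0,0,0],[-1,0,0,0,0],[-1,0,0,0,0],[-1,0,0,0,0]]';  python3 -m handwheel '[[-1,0,-20,0,0],[-1,0,-40,0,0],[-1,0,-40,0,0],[-1,0,-30,0,0],[-1,0,0,0,0]]'; python3 - <<'E'
from h import *
print(robot.observe()["orientation"])
plan(.634,.0268,-np.pi/2,.15)
E
```

```text
time: 8.0
position: [0.4575, -0.0828, 0.0137]
orientation: [-1.539, -0.011, -1.584]
wrist_force: [-0.2, 0.0, 0.5]
gripper_width: 0.0491
time: 8.5
position: [0.451, -0.081, 0.1458]
orientation: [-1.545, -0.01, -1.584]
wrist_force: [0.4, 0.2, -1.8]
gripper_width: 0.0488
[-1.54540203 -0.0095656  -1.58443521]
tcp [ 0.451  -0.081   0.1458] yaw -1.584 w 0.0488 F [ 0.4  0.2 -1.8] t 8.5
turn deg -0.8 rows>= 1 down mm 14.5
at current yaw tx -110.3 tz 181.5
at final yaw tx -107.8 tz 183.0
combined: [[np.float64(-18.4), np.float64(2.4), np.float64(30.3), np.float64(-0.1)], [np.float64(-18.3), np.float64(2.4), np.float64(30.3), np.float64(-0.1)], [np.float64(-18.2), np.float64(2.4), np.float64(30.3), np.float64(-0.1)], [np.float64(-18.2), np.float64(2.4), np.float64(30.4), np.float64(-0.1)], [np.float64(-18.1), np.float64(2.4), np.float64(30.4), np.float64(-0.1)], [np.float64(-18.0), np.float64(2.4), np.float64(30.5), np.float64(-0.1)]]
```

```bash
python3 -m handwheel '[[-1,-12,0,20,0],[-1,-18,0,30,0],[-1,-18,0,30,0],[-1,-18,0,30,0],[-1,-18,0,30,0],[-1,-14,0,22,0],[-1,-6,0,12,0],[-1,0,0,0,0],[-1,0,0,0,0]]';  python3 - <<'E'
from h import *
print(robot.observe()["orientation"])
plan(.634,.0268,-np.pi/2,.12,grasp=False)
E
```

```text
time: 9.4
position: [0.6264, 0.0241, 0.1351]
orientation: [-1.562, -0.011, -1.587]
wrist_force: [-1.0, -0.4, -2.5]
gripper_width: 0.0491
[-1.56207955 -0.01069474 -1.58661766]
tcp [0.6264 0.0241 0.1351] yaw -1.587 w 0.0491 F [-1.  -0.4 -2.5] t 9.4
turn deg -0.9 rows>= 1 down mm 15.1
at current yaw tx -2.9 tz 7.6
at final yaw tx -2.7 tz 7.6
combined: [[np.float64(-2.9), np.float64(15.1), np.float64(7.6), np.float64(-0.9)]]
```

```bash
python3 -m handwheel '[[-1,-2,6,5,0],[-1,-1,6,3,0],[-1,0,4,0,0],[-1,0,2,0,0],[-1,0,0,0,0]]';  python3 - <<'E'
from h import *
print(robot.observe()["orientation"])
plan(.634,.0268,-np.pi/2,.0987,grasp=False)
fr=frames(("scene",)); cv2.imwrite("pics/s2.png",cv2.resize(fr["scene"]["img"][130:330,230:460,::-1],None,fx=3,fy=3)); f=robot.grab_frame("wrist"); cv2.imwrite("pics/w2.png",f["img"][:,:,::-1])
E
```

```text
time: 9.9
position: [0.6316, 0.0248, 0.1137]
orientation: [-1.567, -0.011, -1.589]
wrist_force: [-0.4, -0.1, -1.1]
gripper_width: 0.0487
[-1.56726646 -0.01137207 -1.58915893]
tcp [0.6316 0.0248 0.1137] yaw -1.589 w 0.0487 F [-0.4 -0.1 -1.1] t 9.9
turn deg -1.1 rows>= 1 down mm 15.0
at current yaw tx -2.0 tz 2.4
at final yaw tx -2.0 tz 2.4
combined: [[np.float64(-2.0), np.float64(15.0), np.float64(2.4), np.float64(-1.1)]]
```

View pics/s2.png

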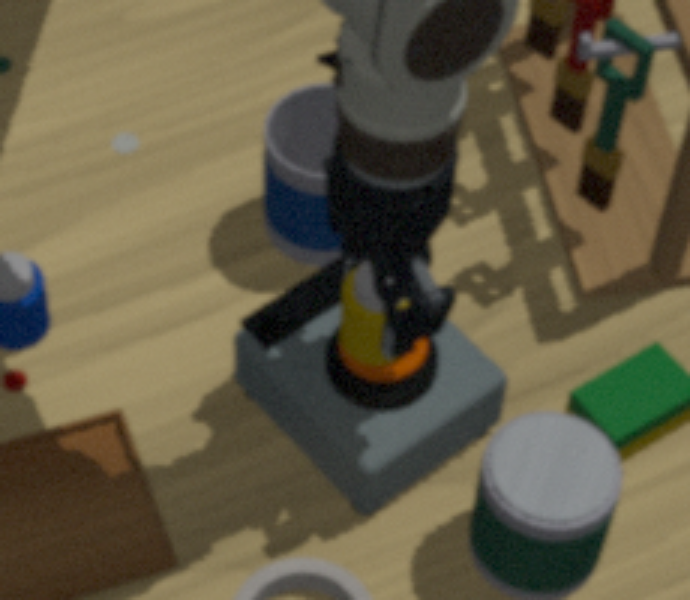

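View pics/w2.png

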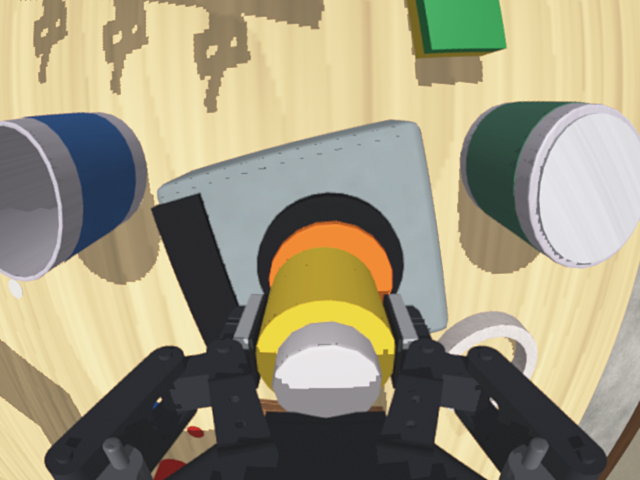

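```bash
python3 -m handwheel '[[-1,-1,4,2,0],[-1,0,4,0,0],[-1,0,3,0,0],[-1,0,3,0,0]]'; python3 -m handwheel '[[-1,0,3,0,0],[-1,0,3,0,0]]'
```

```text
time: 10.4
position: [0.635, 0.0259, 0.103]
orientation: [-1.562, -0.011, -1.589]
wrist_force: [-4.9, 0.4, 6.9]
gripper_width: 0.0491
time: 10.6
position: [0.635, 0.0259, 0.0996]
orientation: [-1.561, -0.011, -1.589]
wrist_force: [-5.4, 0.3, 9.4]
gripper_width: 0.0488
```

```bash
python3 -m handwheel '[[-1,0,3,0,0],[-1,0,3,0,0]]'; python3 -m handwheel '[[-1,0,3,0,0],[-1,0,3,0,0]]'; python3 -m handwheel '[[-1,0,3,0,0],[-1,0,3,0,0]]'
```

```text
time: 10.8
position: [0.635, 0.0258, 0.0984]
orientation: [-1.558, -0.011, -1.589]
wrist_force: [-8.5, -0.3, 19.1]
gripper_width: 0.0485
time: 11.0
position: [0.6349, 0.0259, 0.0984]
orientation: [-1.554, -0.011, -1.589]
wrist_force: [-6.8, -0.5, 14.8]
gripper_width: 0.0487
time: 11.2
position: [0.6348, 0.0258, 0.0984]
orientation: [-1.55, -0.01, -1.589]
wrist_force: [-5.5, 0.1, 14.9]
gripper_width: 0.0488
```

```bash
python3 -m handwheel '[[-1,0,2.5,0,0],[-1,0,2.5,0,0],[-1,0,2.5,0,0],[-1,0,2.5,0,0],[-1,0,2.5,0,0],[-1,0,2.5,0,0],[-1,0,2.5,0,0],[-1,0,2.5,0,0]]';python3 -m handwheel '[[-1,0,2.5,0,0],[-1,0,2.5,0,0],[-1,0,2.5,0,0],[-1,0,2.5,0,0],[-1,0,2.5,0,0],[-1,0,2.5,0,0],[-1,0,2.5,0,0],[-1,0,2.5,0,0]]'
```

```text
time: 12.0
position: [0.6347, 0.0259, 0.0985]
orientation: [-1.537, -0.01, -1.589]
wrist_force: [-4.5, -0.6, 11.7]
gripper_width: 0.0492
time: 12.8
position: [0.6346, 0.0259, 0.0987]
orientation: [-1.526, -0.009, -1.588]
wrist_force: [-6.3, -0.7, 11.8]
gripper_width: 0.0491
```

```bash
python3 - <<'E'
from h import *
fr=frames(("scene",)); cv2.imwrite("pics/s3.png",cv2.resize(fr["scene"]["img"][130:330,230:460,::-1],None,fx=3,fy=3)); f=robot.grab_frame("wrist"); cv2.imwrite("pics/w3.png",f["img"][:,:,::-1])
E
```

```text
(no output)
```

View pics/s3.png

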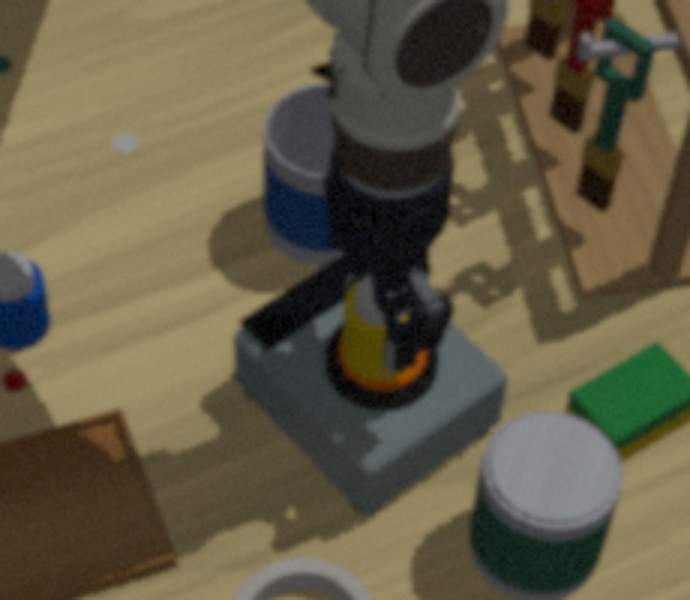

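```bash
python3 -m handwheel '[[-1,0,4.5,0,0],[-1,0,4.5,0,0],[-1,0,4.5,0,0],[-1,0,4,0,0],[-1,0,4,0,0],[-1,0,4,0,0],[-1,0,4,0,0],[-1,0,4,0,0],[-1,0,4,0,0],[-1,0,4,0,0]]'
```

```text
time: 13.9
position: [0.6343, 0.0259, 0.099]
orientation: [-1.504, -0.008, -1.588]
wrist_force: [-9.2, -0.1, 19.1]
gripper_width: 0.0489
```

```bash
python3 -m handwheel '[[-1,0,-10,0,0],[-1,0,-20,0,0],[-1,0,-20,0,0],[-1,0,0,0,0],[-1,0,0,0,0]]';  python3 - <<'E'
from h import *
o=robot.observe(); print(o["orientation"],o["qpos"].round(3))
plan(.612,-.1995,-np.pi/2,.12,grasp=False)
E
```

```text
time: 14.4
position: [0.6322, 0.0263, 0.1522]
orientation: [-1.498, -0.008, -1.588]
wrist_force: [-0.7, 0.1, -1.5]
gripper_width: 0.0492
[-1.49785747 -0.00813482 -1.58781376] [ 0.048  0.487  0.154  1.165 -0.013  1.635]
tcp [0.6322 0.0263 0.1522] yaw -1.588 w 0.0492 F [-0.7  0.1 -1.5] t 14.4
turn deg -1.0 rows>= 1 down mm 32.2
at current yaw tx 226.1 tz -16.4
at final yaw tx 225.8 tz -20.2
combined: [[np.float64(37.7), np.float64(5.4), np.float64(-2.7), np.float64(-0.2)], [np.float64(37.7), np.float64(5.4), np.float64(-2.8), np.float64(-0.2)], [np.float64(37.7), np.float64(5.4), np.float64(-2.9), np.float64(-0.2)], [np.float64(37.7), np.float64(5.4), np.float64(-3.0), np.float64(-0.2)], [np.float64(37.7), np.float64(5.4), np.float64(-3.2), np.float64(-0.2)], [np.float64(37.6), np.float64(5.4), np.float64(-3.3), np.float64(-0.2)]]
```

```bash
python3 -m handwheel '[[-1,25,0,-2,0],[-1,40,0,-3,0],[-1,40,0,-3,0],[-1,40,0,-4,0],[-1,40,0,-4,0],[-1,30,0,-1,0],[-1,10,0,0,0]]';  python3 - <<'E'
from h import *
for i in range(3): f=robot.grab_frame("top")
o=robot.observe(); print(o["orientation"],o["qpos"].round(3))
cv2.imwrite("pics/t4.png",f["img"][:,:,::-1])
plan(.612,-.1995,-np.pi/2,.023,grasp=False)
E
```

```text
time: 15.1
position: [0.6077, -0.202, 0.1389]
orientation: [-1.513, -0.005, -1.58]
wrist_force: [0.6, 0.1, -1.7]
gripper_width: 0.0488
[-1.51280809 -0.00298226 -1.57734226] [-0.323  0.522  0.178  1.17   0.015  1.255]
tcp [ 0.6082 -0.1987  0.1394] yaw -1.577 w 0.0489 F [ 0.6  0.7 -1.1] t 15.25
turn deg -0.4 rows>= 1 down mm 116.4
at current yaw tx 0.7 tz 3.8
at final yaw tx 0.8 tz 3.8
combined: [[np.float64(0.2), np.float64(38.8), np.float64(1.3), np.float64(-0.1)], [np.float64(0.2), np.float64(38.8), np.float64(1.3), np.float64(-0.1)], [np.float64(0.3), np.float64(38.8), np.float64(1.3), np.float64(-0.1)]]
```

View pics/t4.png

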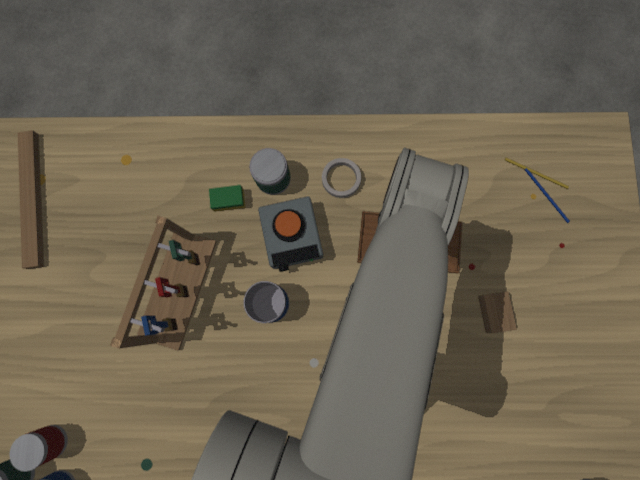

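```bash
cat > s.py <<'E'
import sys
from plant import robot
n=int(sys.argv[1]) if len(sys.argv)>1 else 3
for i in range(n): robot.grab_frame("wrist")
o=robot.observe(); print("t",round(o["time"],2),"p",(o["position"]*1e3).round(1),"rpy",o["orientation"].round(4),"F",o["wrist_force"].round(1),"w",round(o["gripper_width"]*1e3,1))
E
python3 -m handwheel '[[-1,0,40,4,0]]' >/dev/null; python3 s.py 3; python3 -m handwheel '[[-1,0,40,0,0]]'>/dev/null; python3 s.py 3
```

```text
t 15.5 p [ 612.1 -196.    96.3] rpy [-1.5205  0.     -1.5748] F [-0.4  0.7 -2. ] w 48.8
t 15.75 p [ 612.1 -193.9   54.8] rpy [-1.5262  0.002  -1.5729] F [ 0.4 -0.7 -0.8] w 48.8
```

```bash
python3 -m handwheel '[[-1,6,20,0,0]]' >/dev/null; python3 s.py 3; python3 -m handwheel '[[-1,1,11,0,0]]'>/dev/null; python3 s.py 3
```

```text
t 16.0 p [ 613.  -199.6   35.9] rpy [-1.5263  0.0022 -1.5726] F [ 0.4  0.2 -2.4] w 48.7
t 16.25 p [ 613.6 -200.4   25.4] rpy [-1.5261  0.0022 -1.5725] F [-0.3  0.5 -2. ] w 48.8
```

```bash
python3 -m handwheel '[[-1,0,4,0,0]]' >/dev/null; python3 s.py 3; python3 -m handwheel '[[-1,0,2,0,0]]'>/dev/null; python3 s.py 2
```

```text
t 16.5 p [ 613.7 -200.3   21.4] rpy [-1.5264  0.0022 -1.5724] F [-0.1  0.1 -0.6] w 48.9
t 16.7 p [ 613.6 -200.3   19.2] rpy [-1.5267  0.0024 -1.5725] F [-0.5 -0.8 -0.6] w 48.6
```

Release and rise.

```bash
python3 -m handwheel '[[1,0,0,0,0],[1,0,0,0,0],[1,0,0,0,0],[1,0,0,0,0],[1,0,0,0,0]]'; python3 -m handwheel '[[1,0,-20,0,0],[1,0,-40,0,0],[1,0,-40,0,0],[1,0,-20,0,0]]' ; python3 s.py 3
python3 - <<'E'
from h import *
fr=frames()
for t,p in (("bottle_red",[.4464,-.2791,0]),("bottle_blue",[.4416,-.1749,0]),("bottle_yellow",[.613,-.2,0])):
    r=robot.cut_out(t,"scene"); 
    try: v,c,_=fit(t,fr,p,cams=("scene",)); print(t,v.round(4),round(c,3))
    except Exception as e: print(t,e)
cv2.imwrite("pics/s5.png",fr["scene"]["img"][:,:,::-1])
E
```

```text
time: 17.2
position: [0.6149, -0.2007, 0.0207]
orientation: [-1.524, 0.001, -1.573]
wrist_force: [0.8, -0.4, -0.2]
gripper_width: 0.0855
time: 17.6
position: [0.6058, -0.1997, 0.1389]
orientation: [-1.535, 0.005, -1.572]
wrist_force: [0.2, -1.0, 0.5]
gripper_width: 0.0855
t 17.75 p [ 605.7 -199.7  137.2] rpy [-1.5348  0.0052 -1.5724] F [ 0.3  0.4 -0.7] w 85.2
bottle_red [ 0.4466 -0.2784] 0.036
bottle_blue [ 0.4416 -0.1749] 1.0
bottle_yellow [ 0.6108 -0.2005] 0.076
```

View pics/s5.png

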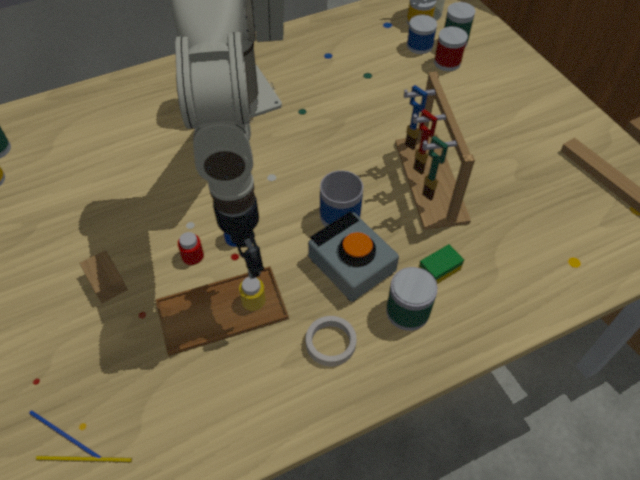

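```bash
python3 - <<'E'
from h import *
plan(.4466,-.2788,-np.pi/2,.135,grasp=False)
E
```

```text
tcp [ 0.6039 -0.199   0.1338] yaw -1.572 w 0.0853 F [-0.  -0.4 -0.5] t 18.15
turn deg -0.1 rows>= 1 down mm -1.2
at current yaw tx 80.0 tz -157.1
at final yaw tx 79.8 tz -157.3
combined: [[np.float64(16.0), np.float64(-0.2), np.float64(-31.4), np.float64(-0.0)], [np.float64(16.0), np.float64(-0.2), np.float64(-31.4), np.float64(-0.0)], [np.float64(16.0), np.float64(-0.2), np.float64(-31.4), np.float64(-0.0)], [np.float64(16.0), np.float64(-0.2), np.float64(-31.4), np.float64(-0.0)], [np.float64(16.0), np.float64(-0.2), np.float64(-31.5), np.float64(-0.0)]]
```

Inward in single rows with settling, to avoid building up tilt.

```bash
python3 -m handwheel '[[1,22,0,-43,0]]' >/dev/null; python3 s.py 2; python3 -m handwheel '[[1,22,0,-43,0]]'>/dev/null; python3 s.py 2; python3 -m handwheel '[[1,20,0,-40,0]]'>/dev/null; python3 s.py 2;python3 -m handwheel '[[1,14,0,-28,0]]'>/dev/null; python3 s.py 3
```

```text
t 18.35 p [ 554.4 -221.4  129.5] rpy [-1.551   0.0095 -1.5758] F [ 0.7  0.3 -0.2] w 85.6
t 18.55 p [ 509.5 -241.9  126.9] rpy [-1.5588  0.0114 -1.5801] F [1.2 0.6 0.2] w 85.8
t 18.75 p [ 464.7 -262.1  125.1] rpy [-1.5646  0.0128 -1.5845] F [ 1.2 -1.   0.3] w 85.7
t 19.0 p [ 435.7 -276.1  124.8] rpy [-1.565   0.0132 -1.587 ] F [0.1 0.7 0.7] w 85.6
```

```bash
python3 -m handwheel '[[1,2,40,11,0]]' >/dev/null; python3 s.py 3; python3 - <<'E'
from h import *
o=robot.observe(); f=robot.grab_frame("wrist"); r=robot.cut_out("bottle_red","wrist")
print([ (q["score"],q["point"]) for q in r]); im=f["img"].copy()
for p in wproj(f,o,[[.4466,-.2788,.065]]): cv2.circle(im,tuple(int(a) for a in p),4,(0,255,0),-1); print(p)
cv2.imwrite("pics/w6.png",im[:,:,::-1])
E
```

```text
t 19.25 p [ 446.4 -276.4   82.9] rpy [-1.569   0.0161 -1.586 ] F [0.3 0.5 0.2] w 85.5
[(0.64, [270.0, 325.7])]
[325.90298751 294.1737694 ]
```

View pics/w6.png

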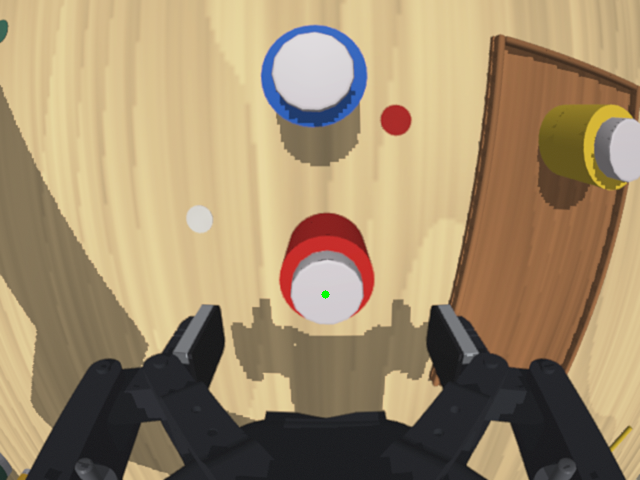

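Good agreement. Descend to TCP ≈ 0.014 and grip.

```bash
python3 -m handwheel '[[1,3,35,0,0]]' >/dev/null; python3 s.py 2; python3 -m handwheel '[[1,1,28,0,0]]'>/dev/null; python3 s.py 2
```

```text
t 19.55 p [ 446.4 -278.8   48.6] rpy [-1.5688  0.0157 -1.5858] F [-0.5  0.7  0.8] w 85.5
t 19.75 p [ 444.8 -278.    19.5] rpy [-1.5729  0.0183 -1.5856] F [-1.4  0.2 -0.7] w 85.0
```

```bash
python3 -m handwheel '[[1,1,5,1.5,0]]' >/dev/null; python3 s.py 2; python3 -m handwheel '[[-1,0,0,0,0],[-1,0,0,0,0],[-1,0,0,0,0],[-1,0,0,0,0],[-1,0,0,0,0],[-1,0,0,0,0]]'; python3 s.py 1;  python3 -m handwheel '[[-1,0,-20,0,0],[-1,0,-40,0,0],[-1,0,-40,0,0],[-1,0,-30,0,0]]'; python3 s.py 3; python3 - <<'E'
from h import *
plan(.634,.0268,-np.pi/2,.135,grasp=False)
E
```

```text
t 19.95 p [ 446.9 -279.2   15.5] rpy [-1.572   0.0178 -1.5855] F [-0.2 -0.5  0.2] w 85.8
time: 20.55
position: [0.4488, -0.2805, 0.0194]
orientation: [-1.567, 0.015, -1.586]
wrist_force: [1.0, -0.3, -1.5]
gripper_width: 0.0488
t 20.6 p [ 448.7 -280.4   19.4] rpy [-1.5675  0.015  -1.5855] F [ 0.1  0.6 -2.4] w 48.7
time: 21.0
position: [0.4433, -0.2792, 0.1459]
orientation: [-1.583, 0.024, -1.586]
wrist_force: [0.3, -0.1, -1.7]
gripper_width: 0.0483
t 21.15 p [ 444.7 -280.1  146.3] rpy [-1.5788  0.0219 -1.5857] F [ 0.6 -0.2 -2.5] w 48.6
tcp [ 0.4447 -0.2801  0.1463] yaw -1.586 w 0.0486 F [ 0.6 -0.2 -2.5] t 21.15
turn deg -0.9 rows>= 1 down mm 11.3
at current yaw tx -309.7 tz 184.7
at final yaw tx -306.9 tz 189.3
combined: [[np.float64(-31.0), np.float64(1.1), np.float64(18.5), np.float64(-0.1)], [np.float64(-30.9), np.float64(1.1), np.float64(18.5), np.float64(-0.1)], [np.float64(-30.9), np.float64(1.1), np.float64(18.6), np.float64(-0.1)], [np.float64(-30.9), np.float64(1.1), np.float64(18.6), np.float64(-0.1)], [np.float64(-30.9), np.float64(1.1), np.float64(18.7), np.float64(-0.1)], [np.float64(-30.8), np.float64(1.1), np.float64(18.7), np.float64(-0.1)], [np.float64(-30.8), np.float64(1.1), np.float64(18.7), np.float64(-0.1)], [np.float64(-30.8), np.float64(1.1), np.float64(18.8), np.float64(-0.1)], [np.float64(-30.7), np.float64(1.1), np.float64(18.8), np.float64(-0.1)], [np.float64(-30.7), np.float64(1.1), np.float64(18.9), np.float64(-0.1)]]
```

```bash
python3 -m handwheel '[[-1,-22,0,13,0],[-1,-34,0,20,0],[-1,-34,0,20,0],[-1,-34,0,20,0],[-1,-34,0,20,0],[-1,-34,0,20,0],[-1,-34,0,20,0],[-1,-32,0,19,0],[-1,-22,0,14,0],[-1,-14,0,8,0],[-1,-7,0,4,0]]';python3 s.py 3; python3 - <<'E'
from h import *
plan(.634,.0268,-np.pi/2,.118,grasp=False)
E
```

```text
time: 22.25
position: [0.6213, 0.0295, 0.126]
orientation: [-1.616, 0.026, -1.593]
wrist_force: [0.6, 0.9, -2.2]
gripper_width: 0.0489
t 22.4 p [621.   27.7 126.9] rpy [-1.6155  0.025  -1.5945] F [-0.2 -0.1 -1.6] w 48.0
tcp [0.621  0.0277 0.1269] yaw -1.594 w 0.048 F [-0.2 -0.1 -1.6] t 22.4
turn deg -1.4 rows>= 1 down mm 8.9
at current yaw tx 0.6 tz 13.0
at final yaw tx 0.9 tz 13.0
combined: [[np.float64(0.6), np.float64(8.9), np.float64(13.0), np.float64(-1.4)]]
```

```bash
python3 -m handwheel '[[-1,0.5,4,14,0]]'>/dev/null;python3 s.py 3; python3 -m handwheel '[[-1,0,6,1,0]]'>/dev/null;python3 s.py 3
```

```text
t 22.65 p [634.3  25.4 122. ] rpy [-1.6164  0.0246 -1.5966] F [-0.6 -0.6 -3. ] w 48.6
t 22.9 p [634.1  24.8 115.5] rpy [-1.618   0.0244 -1.5976] F [ 0.3 -0.6 -1.3] w 48.7
```

```bash
python3 -m handwheel '[[-1,-1,4,0,0],[-1,0,4,1,0],[-1,0,4,0,0],[-1,0,3,0,0]]';python3 s.py 2; python3 -m handwheel '[[-1,0,4,0,0],[-1,0,4,0,0]]';python3 s.py 2
```

```text
time: 23.3
position: [0.6345, 0.0253, 0.1055]
orientation: [-1.613, 0.023, -1.598]
wrist_force: [-4.1, -1.4, 9.4]
gripper_width: 0.0486
t 23.4 p [634.5  25.3 105.7] rpy [-1.6131  0.0232 -1.5983] F [-4.5 -0.4  9.6] w 48.5
time: 23.6
position: [0.6345, 0.0254, 0.104]
orientation: [-1.608, 0.023, -1.598]
wrist_force: [-8.7, -0.9, 22.4]
gripper_width: 0.0484
t 23.7 p [634.5  25.4 104.2] rpy [-1.608   0.0229 -1.5981] F [-7.6 -1.5 16.8] w 48.6
```

```bash
python3 -m handwheel '[[-1,0,4,0,0],[-1,0,4,0,0],[-1,0,4,0,0],[-1,0,4,0,0],[-1,0,4,0,0],[-1,0,4,0,0]]';python3 s.py 1; python3 -m handwheel '[[-1,0,4,0,0],[-1,0,4,0,0],[-1,0,4,0,0],[-1,0,5,0,0]]';python3 s.py 10
python3 -c '
from h import *
fr=frames(("scene",)); cv2.imwrite("pics/s7.png",cv2.resize(fr["scene"]["img"][130:330,230:460,::-1],None,fx=3,fy=3))'; python3 s.py 10
```

```text
time: 24.3
position: [0.6341, 0.0254, 0.1038]
orientation: [-1.591, 0.022, -1.598]
wrist_force: [-8.3, -1.0, 16.0]
gripper_width: 0.0484
t 24.35 p [634.1  25.4 103.8] rpy [-1.5904  0.0219 -1.5975] F [-7.7 -0.9 15.8] w 48.8
time: 24.75
position: [0.6339, 0.0254, 0.1036]
orientation: [-1.579, 0.021, -1.597]
wrist_force: [-10.1, -1.7, 25.2]
gripper_width: 0.0483
t 25.25 p [633.9  25.4 103.6] rpy [-1.5786  0.0213 -1.597 ] F [-9.5 -1.4 20.7] w 48.3
t 25.8 p [633.9  25.4 103.6] rpy [-1.5786  0.0213 -1.597 ] F [-10.6  -1.6  21.1] w 48.4
```

View pics/s7.png

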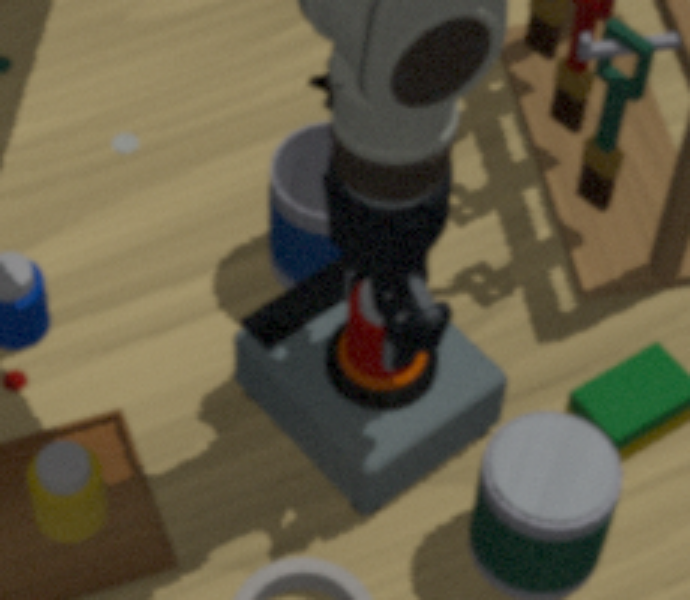

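```bash
python3 -m handwheel '[[-1,0,-10,0,0],[-1,0,-25,0,0],[-1,0,-25,0,0]]';python3 s.py 3; python3 - <<'E'
from h import *
plan(.5967,-.3386,-np.pi/2,.13,grasp=False)
E
```

```text
time: 26.1
position: [0.6323, 0.0247, 0.1642]
orientation: [-1.582, 0.022, -1.596]
wrist_force: [-0.0, -0.6, -1.9]
gripper_width: 0.0482
t 26.25 p [634.1  24.7 165.2] rpy [-1.5768  0.0219 -1.5963] F [ 0.3 -0.5 -2.2] w 48.4
tcp [0.6341 0.0247 0.1652] yaw -1.596 w 0.0484 F [ 0.3 -0.5 -2.2] t 26.25
turn deg -1.5 rows>= 1 down mm 35.2
at current yaw tx 364.1 tz -28.1
at final yaw tx 363.3 tz -37.4
combined: [[np.float64(36.4), np.float64(3.5), np.float64(-2.8), np.float64(-0.1)], [np.float64(36.4), np.float64(3.5), np.float64(-2.9), np.float64(-0.1)], [np.float64(36.4), np.float64(3.5), np.float64(-3.0), np.float64(-0.1)], [np.float64(36.4), np.float64(3.5), np.float64(-3.1), np.float64(-0.1)], [np.float64(36.4), np.float64(3.5), np.float64(-3.2), np.float64(-0.1)], [np.float64(36.4), np.float64(3.5), np.float64(-3.3), np.float64(-0.1)], [np.float64(36.4), np.float64(3.5), np.float64(-3.4), np.float64(-0.1)], [np.float64(36.4), np.float64(3.5), np.float64(-3.5), np.float64(-0.1)], [np.float64(36.3), np.float64(3.5), np.float64(-3.6), np.float64(-0.1)], [np.float64(36.3), np.float64(3.5), np.float64(-3.6), np.float64(-0.1)]]
```

```bash
python3 -m handwheel '[[-1,25,0,-2,-0.1],[-1,38,0,-3,-0.1],[-1,38,0,-3,-0.1],[-1,38,0,-3,-0.1],[-1,38,0,-3,-0.1],[-1,38,0,-3,-0.1],[-1,38,0,-4,-0.1],[-1,38,0,-4,-0.1],[-1,36,0,-4,-0.1],[-1,25,0,-2,-0.1],[-1,10,0,-1,0]]';python3 s.py 3; python3 - <<'E'
from h import *
plan(.5967,-.3386,-np.pi/2,.0236,grasp=False)
E
```

```text
time: 27.35
position: [0.5868, -0.3418, 0.1261]
orientation: [-1.61, 0.036, -1.57]
wrist_force: [-0.8, -0.0, -2.0]
gripper_width: 0.0487
t 27.5 p [ 587.6 -339.   127.2] rpy [-1.6089  0.0374 -1.5673] F [-0.5  0.8 -1.3] w 48.5
tcp [ 0.5876 -0.339   0.1272] yaw -1.567 w 0.0485 F [-0.5  0.8 -1.3] t 27.5
turn deg 0.2 rows>= 1 down mm 103.6
at current yaw tx -0.4 tz 9.1
at final yaw tx -0.4 tz 9.1
combined: [[np.float64(-0.1), np.float64(34.5), np.float64(3.0), np.float64(0.1)], [np.float64(-0.1), np.float64(34.5), np.float64(3.0), np.float64(0.1)], [np.float64(-0.1), np.float64(34.5), np.float64(3.0), np.float64(0.1)]]
```

```bash
python3 -m handwheel '[[-1,0,20,6,0],[-1,0,25,3,0],[-1,0,20,1,0],[-1,0,10,0,0]]';python3 s.py 3; python3 - <<'E'
from h import *
plan(.5967,-.3386,-np.pi/2,.026,grasp=False)
E
```

```text
time: 27.9
position: [0.5994, -0.3284, 0.0527]
orientation: [-1.603, 0.038, -1.558]
wrist_force: [-0.0, -0.9, -2.5]
gripper_width: 0.0484
t 28.05 p [ 599.7 -329.6   54.3] rpy [-1.6019  0.0365 -1.5589] F [-0.3  0.7 -1.2] w 48.3
tcp [ 0.5997 -0.3296  0.0543] yaw -1.559 w 0.0483 F [-0.3  0.7 -1.2] t 28.05
turn deg 0.7 rows>= 1 down mm 28.3
at current yaw tx 8.9 tz -3.1
at final yaw tx 9.0 tz -3.0
combined: [[np.float64(8.9), np.float64(28.3), np.float64(-3.1), np.float64(0.7)]]
```

```bash
python3 -m handwheel '[[-1,5,10,-2,0],[-1,4,10,0,0],[-1,0,6,0,0]]';python3 s.py 3; python3 -m handwheel '[[-1,0,3,0,0]]';python3 s.py 2
```

```text
time: 28.35
position: [0.6, -0.3393, 0.0314]
orientation: [-1.594, 0.032, -1.558]
wrist_force: [-0.4, -0.1, -1.3]
gripper_width: 0.0486
t 28.5 p [ 599.4 -338.5   31. ] rpy [-1.596   0.0333 -1.5573] F [-1.1  0.2 -2.2] w 48.8
time: 28.6
position: [0.5999, -0.3389, 0.0288]
orientation: [-1.594, 0.033, -1.558]
wrist_force: [-0.2, 0.1, -1.8]
gripper_width: 0.0487
t 28.7 p [ 599.1 -338.4   27.8] rpy [-1.5963  0.0335 -1.5574] F [ 0.2  0.6 -2.6] w 48.5
```

```bash
python3 -m handwheel '[[-1,0,3,0,0]]'>/dev/null;python3 s.py 2; python3 -m handwheel '[[-1,0,2,0,0]]'>/dev/null;python3 s.py 2
```

```text
t 28.9 p [ 599.1 -338.3   24.6] rpy [-1.5963  0.0335 -1.5574] F [-0.5 -0.3 -1.8] w 48.6
t 29.1 p [ 599.2 -338.3   24.3] rpy [-1.5954  0.0329 -1.5573] F [-3.   1.2  4.8] w 48.3
```

Contact with the floor; release, rise, and look.

```bash
python3 -m handwheel '[[1,0,0,0,0],[1,0,0,0,0],[1,0,0,0,0],[1,0,0,0,0]]'; python3 -m handwheel '[[1,0,-20,0,0],[1,0,-40,0,0],[1,0,-40,0,0],[1,0,-20,0,0]]' ; python3 s.py 3
python3 - <<'E'
from h import *
fr=frames()
for t,p in (("bottle_red",[.597,-.338,0]),("bottle_blue",[.4416,-.1749,0]),("bottle_yellow",[.613,-.2,0]),("brush_tin",[.453,.0765,0])):
  for cams in (("scene",),("top",)):
    try: v,c,_=fit(t,fr,p,cams=cams); print(t,cams,v.round(4),round(c,3))
    except Exception as e: print(t,e)
cv2.imwrite("pics/s8.png",fr["scene"]["img"][:,:,::-1])
E
```

```text
time: 29.5
position: [0.6003, -0.3388, 0.026]
orientation: [-1.592, 0.031, -1.557]
wrist_force: [-0.8, 0.4, -0.7]
gripper_width: 0.0856
time: 29.9
position: [0.5999, -0.3406, 0.1426]
orientation: [-1.604, 0.038, -1.557]
wrist_force: [1.0, -0.3, 0.6]
gripper_width: 0.0853
t 30.05 p [ 599.8 -340.5  140.7] rpy [-1.6044  0.0383 -1.5573] F [-0.5 -1.1 -0.9] w 85.7
bottle_red ('scene',) [ 0.5968 -0.3355] 0.169
bottle_red ('top',) [ 0.5988 -0.339 ] 0.074
bottle_blue ('scene',) [ 0.4431 -0.1751] 0.041
bottle_blue ('top',) [ 0.4421 -0.1762] 0.065
bottle_yellow ('scene',) [ 0.6108 -0.2003] 0.044
bottle_yellow ('top',) [ 0.6129 -0.2031] 0.068
brush_tin division by zero
brush_tin division by zero
```

View pics/s8.png

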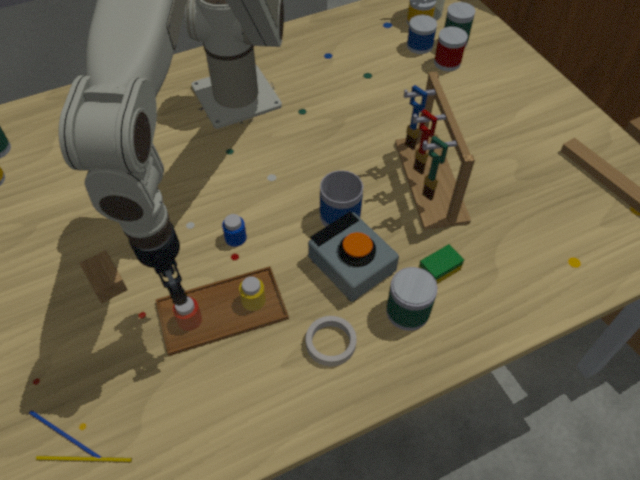

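```bash
python3 -m handwheel '[[1,-20,0,-20,0],[1,-30,0,-30,0],[1,-30,0,-30,0],[1,-30,0,-30,0],[1,-26,0,-25,0],[1,-12,0,-12,0],[1,-5,0,-5,0]]';python3 s.py 3; python3 - <<'E'
from h import *
plan(.4425,-.1757,-np.pi/2,.08,grasp=False)
E
```

```text
time: 31.25
position: [0.4385, -0.1846, 0.1467]
orientation: [-1.609, 0.041, -1.559]
wrist_force: [0.5, -1.3, -0.6]
gripper_width: 0.0855
t 31.4 p [ 440.5 -186.1  146.6] rpy [-1.6079  0.0405 -1.5596] F [0.6 0.6 0.5] w 85.5
tcp [ 0.4405 -0.1861  0.1466] yaw -1.56 w 0.0855 F [0.6 0.6 0.5] t 31.4
turn deg 0.6 rows>= 1 down mm 66.6
at current yaw tx -10.4 tz 2.2
at final yaw tx -10.4 tz 2.0
combined: [[np.float64(-5.2), np.float64(33.3), np.float64(1.1), np.float64(0.3)], [np.float64(-5.2), np.float64(33.3), np.float64(1.0), np.float64(0.3)]]
```

```bash
python3 -m handwheel '[[1,-4,15,1,0],[1,-3,20,0,0],[1,-3,20,0,0],[1,0,12,0,0]]';python3 s.py 3; python3 - <<'E'
from h import *
o=robot.observe(); f=robot.grab_frame("wrist"); r=robot.cut_out("bottle_blue","wrist")
im=f["img"].copy()
for p in wproj(f,o,[[.4425,-.1757,.065]]): cv2.circle(im,tuple(int(a) for a in p),4,(0,255,0),-1); print(p)
cv2.imwrite("pics/w9.png",im[:,:,::-1])
plan(.4425,-.1757,-np.pi/2,.016,grasp=False)
E
```

```text
time: 31.8
position: [0.4472, -0.1787, 0.0801]
orientation: [-1.597, 0.035, -1.562]
wrist_force: [0.1, -0.2, -0.3]
gripper_width: 0.0853
t 31.95 p [ 446.7 -178.7   80.8] rpy [-1.5979  0.0352 -1.5625] F [-0.3 -0.3  0.6] w 85.8
[317.60060356 286.18232958]
tcp [ 0.4475 -0.1788  0.0821] yaw -1.562 w 0.0849 F [ 0.8 -0.1  0.9] t 32.05
turn deg 0.5 rows>= 1 down mm 66.1
at current yaw tx -3.2 tz -4.9
at final yaw tx -3.1 tz -5.0
combined: [[np.float64(-1.6), np.float64(33.0), np.float64(-2.5), np.float64(0.2)], [np.float64(-1.6), np.float64(33.0), np.float64(-2.5), np.float64(0.2)]]
```

View pics/w9.png

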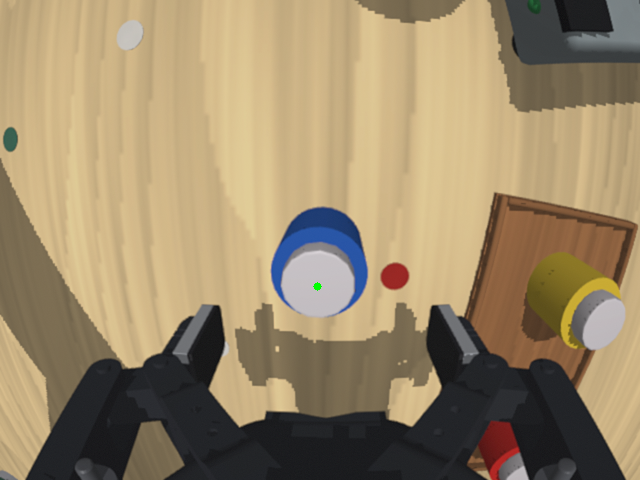

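```bash
python3 -m handwheel '[[1,-1,15,-2,0],[1,0,20,-1,0],[1,0,15,0,0],[1,0,8,0,0]]';python3 s.py 2; python3 - <<'E'
from h import *
plan(.4425,-.1757,-np.pi/2,.0145,grasp=False)
E
```

```text
time: 32.45
position: [0.4498, -0.1796, 0.0281]
orientation: [-1.582, 0.029, -1.563]
wrist_force: [0.3, -0.4, 0.2]
gripper_width: 0.0851
t 32.55 p [ 449.3 -179.4   28. ] rpy [-1.5837  0.0291 -1.5633] F [ 0.1 -0.  -0.1] w 85.2
tcp [ 0.4493 -0.1794  0.028 ] yaw -1.563 w 0.0852 F [ 0.1 -0.  -0.1] t 32.55
turn deg 0.4 rows>= 1 down mm 13.5
at current yaw tx -3.7 tz -6.8
at final yaw tx -3.7 tz -6.8
combined: [[np.float64(-3.7), np.float64(13.5), np.float64(-6.8), np.float64(0.4)]]
```

```bash
python3 -m handwheel '[[1,-4,13,-7,0]]'>/dev/null;python3 s.py 2; python3 -m handwheel '[[-1,0,1,0,0]]'>/dev/null;python3 s.py 8
```

```text
t 32.75 p [ 440.9 -174.5   14.9] rpy [-1.5858  0.0301 -1.5632] F [-1.3  0.2 -0.1] w 85.8
t 33.25 p [ 441.9 -174.9   15.1] rpy [-1.5836  0.0293 -1.5632] F [-1.1 -0.3  5.6] w 48.8
```

```bash
python3 -m handwheel '[[-1,0,-20,0,0],[-1,0,-40,0,0],[-1,0,-40,0,0],[-1,0,-30,0,0]]'; python3 s.py 3; python3 - <<'E'
from h import *
plan(.634,.0268,-np.pi/2,.135,grasp=False)
E
```

```text
time: 33.65
position: [0.4398, -0.1773, 0.1447]
orientation: [-1.595, 0.034, -1.563]
wrist_force: [0.1, 0.4, -2.1]
gripper_width: 0.0489
t 33.8 p [ 441.3 -177.9  144.8] rpy [-1.5912  0.0322 -1.5633] F [ 0.6  0.1 -1.1] w 48.9
tcp [ 0.4413 -0.1779  0.1448] yaw -1.563 w 0.0489 F [ 0.6  0.1 -1.1] t 33.8
turn deg 0.4 rows>= 1 down mm 9.8
at current yaw tx -203.2 tz 194.2
at final yaw tx -204.7 tz 192.7
combined: [[np.float64(-25.4), np.float64(1.2), np.float64(24.3), np.float64(0.1)], [np.float64(-25.4), np.float64(1.2), np.float64(24.3), np.float64(0.1)], [np.float64(-25.5), np.float64(1.2), np.float64(24.2), np.float64(0.1)], [np.float64(-25.5), np.float64(1.2), np.float64(24.2), np.float64(0.1)], [np.float64(-25.5), np.float64(1.2), np.float64(24.2), np.float64(0.1)], [np.float64(-25.5), np.float64(1.2), np.float64(24.2), np.float64(0.1)], [np.float64(-25.5), np.float64(1.2), np.float64(24.1), np.float64(0.1)], [np.float64(-25.6), np.float64(1.2), np.float64(24.1), np.float64(0.1)]]
```

```bash
for i in 1; do python3 -m handwheel '[[-1,-33,-2,32,0]]'>/dev/null; python3 s.py 2; python3 -m handwheel '[[-1,-33,-2,32,0]]'>/dev/null; python3 s.py 2; python3 -m handwheel '[[-1,-33,-2,32,0]]'>/dev/null; python3 s.py 2; python3 -m handwheel '[[-1,-33,0,32,0]]'>/dev/null; python3 s.py 2; python3 -m handwheel '[[-1,-33,0,32,0]]'>/dev/null; python3 s.py 2; done;  python3 - <<'E'
from h import *
plan(.634,.0268,-np.pi/2,.128,grasp=False)
E
```

```text
t 34.0 p [ 475.5 -142.3  146.5] rpy [-1.5893  0.0338 -1.5596] F [-0.4 -0.2 -1.6] w 48.4
t 34.2 p [ 509.5 -105.9  147.5] rpy [-1.5887  0.0358 -1.5546] F [-0.7 -0.2 -1.7] w 48.8
t 34.4 p [543.1 -69.2 148.4] rpy [-1.5884  0.0378 -1.5494] F [ 0.5 -0.1 -0.9] w 48.9
t 34.6 p [576.1 -32.4 146.9] rpy [-1.5889  0.0397 -1.5446] F [-0.5  0.4 -1. ] w 48.6
t 34.8 p [608.7   4.5 145. ] rpy [-1.59    0.0416 -1.5401] F [-1.   0.1 -1.5] w 48.8
tcp [0.6087 0.0045 0.145 ] yaw -1.54 w 0.0488 F [-1.   0.1 -1.5] t 34.8
turn deg 1.8 rows>= 1 down mm 17.0
at current yaw tx -21.5 tz 26.0
at final yaw tx -22.3 tz 25.3
combined: [[np.float64(-21.5), np.float64(17.0), np.float64(26.0), np.float64(1.8)]]
```

```bash
python3 -m handwheel '[[-1,-21,12,26,0]]'>/dev/null; python3 s.py 3; python3 -m handwheel '[[-1,0,12,0,0]]'>/dev/null; python3 s.py 3;  python3 - <<'E'
from h import *
plan(.634,.0268,-np.pi/2,.128,grasp=False)
E
```

```text
t 35.05 p [632.7  27.4 130.2] rpy [-1.5948  0.0415 -1.538 ] F [-0.2 -0.  -1.9] w 48.6
t 35.3 p [630.5  26.9 116.5] rpy [-1.5989  0.0413 -1.5391] F [-0.2  0.2 -2. ] w 48.8
tcp [0.6305 0.0269 0.1165] yaw -1.539 w 0.0488 F [-0.2  0.2 -2. ] t 35.3
turn deg 1.8 rows>= 1 down mm -11.5
at current yaw tx 0.3 tz 3.5
at final yaw tx 0.1 tz 3.5
combined: [[np.float64(0.3), np.float64(-11.5), np.float64(3.5), np.float64(1.8)]]
```

```bash
python3 -m handwheel '[[-1,0,4,4,0],[-1,0,4,0,0],[-1,0,4,0,0],[-1,0,3,0,0]]'; python3 s.py 2; python3 -m handwheel '[[-1,0,4,0,0],[-1,0,4,0,0],[-1,0,4,0,0]]';python3 s.py 2; python3 -m handwheel '[[-1,0,4,0,0],[-1,0,4,0,0]]';python3 s.py 2
```

```text
time: 35.7
position: [0.6346, 0.0263, 0.1047]
orientation: [-1.594, 0.042, -1.541]
wrist_force: [-3.8, -0.0, 7.7]
gripper_width: 0.0483
t 35.8 p [634.7  26.3 104.8] rpy [-1.5939  0.042  -1.5409] F [-3.8 -0.7  6.5] w 48.8
time: 36.1
position: [0.6347, 0.0265, 0.1]
orientation: [-1.588, 0.041, -1.541]
wrist_force: [-9.1, -1.2, 23.5]
gripper_width: 0.0485
t 36.2 p [634.7  26.5 100.1] rpy [-1.588   0.0412 -1.5409] F [-6.8 -0.5 14.4] w 49.2
time: 36.4
position: [0.6346, 0.0264, 0.1]
orientation: [-1.583, 0.041, -1.541]
wrist_force: [-7.1, -0.7, 17.2]
gripper_width: 0.0486
t 36.5 p [634.6  26.5 100.1] rpy [-1.5825  0.0406 -1.5408] F [-7.3  0.3 16.4] w 48.6
```

At the stop (TCP 0.100 as predicted). Hold.

```bash
python3 -m handwheel '[[-1,0,4,0,0],[-1,0,4,0,0],[-1,0,4,0,0],[-1,0,5,0,0]]';python3 s.py 30; python3 -m handwheel '[[-1,0,-10,0,0],[-1,0,-25,0,0],[-1,0,-25,0,0]]';python3 s.py 3; python3 - <<'E'
from h import *
plan(.6043,-.269,-np.pi/2,.14,grasp=False)
E
```

```text
time: 36.9
position: [0.6345, 0.0265, 0.0999]
orientation: [-1.571, 0.039, -1.541]
wrist_force: [-9.8, -1.5, 25.5]
gripper_width: 0.0485
t 38.4 p [634.5  26.4 100. ] rpy [-1.5711  0.0394 -1.5406] F [-9.4  0.2 21.4] w 48.8
time: 38.7
position: [0.6328, 0.0239, 0.1609]
orientation: [-1.573, 0.039, -1.541]
wrist_force: [0.7, 0.2, -2.5]
gripper_width: 0.0491
t 38.85 p [634.5  23.9 162. ] rpy [-1.5684  0.0392 -1.5406] F [ 0.7  0.1 -2.5] w 48.5
tcp [0.6345 0.0239 0.162 ] yaw -1.541 w 0.0485 F [ 0.7  0.1 -2.5] t 38.85
turn deg 1.7 rows>= 1 down mm 22.0
at current yaw tx 291.9 tz -39.0
at final yaw tx 292.9 tz -30.2
combined: [[np.float64(36.5), np.float64(2.8), np.float64(-4.9), np.float64(0.2)], [np.float64(36.5), np.float64(2.8), np.float64(-4.7), np.float64(0.2)], [np.float64(36.5), np.float64(2.8), np.float64(-4.6), np.float64(0.2)], [np.float64(36.5), np.float64(2.8), np.float64(-4.5), np.float64(0.2)], [np.float64(36.6), np.float64(2.8), np.float64(-4.3), np.float64(0.2)], [np.float64(36.6), np.float64(2.8), np.float64(-4.2), np.float64(0.2)], [np.float64(36.6), np.float64(2.8), np.float64(-4.1), np.float64(0.2)], [np.float64(36.6), np.float64(2.8), np.float64(-3.9), np.float64(0.2)]]
```

```bash
python3 -m handwheel '[[-1,25,-2,-4,0.2],[-1,38,-2,-5,0.2],[-1,38,-2,-5,0.2],[-1,38,-2,-4,0.2],[-1,38,-2,-4,0.2],[-1,38,-2,-4,0.2],[-1,36,-2,-4,0.2],[-1,25,0,-2,0.2],[-1,10,0,0,0]]';python3 s.py 3; python3 - <<'E'
from h import *
plan(.605,-.270,-np.pi/2,.02,grasp=False)
E
```

```text
time: 39.75
position: [0.6002, -0.2686, 0.1432]
orientation: [-1.594, 0.046, -1.563]
wrist_force: [0.6, 0.2, -1.9]
gripper_width: 0.0484
t 39.9 p [ 601.1 -265.8  144.1] rpy [-1.5931  0.047  -1.561 ] F [ 0.8  0.7 -1.5] w 48.5
tcp [ 0.6011 -0.2658  0.1441] yaw -1.561 w 0.0485 F [ 0.8  0.7 -1.5] t 39.9
turn deg 0.6 rows>= 1 down mm 124.1
at current yaw tx 4.3 tz 3.9
at final yaw tx 4.2 tz 3.9
combined: [[np.float64(1.1), np.float64(31.0), np.float64(1.0), np.float64(0.1)], [np.float64(1.1), np.float64(31.0), np.float64(1.0), np.float64(0.1)], [np.float64(1.1), np.float64(31.0), np.float64(1.0), np.float64(0.1)], [np.float64(1.1), np.float64(31.0), np.float64(1.0), np.float64(0.1)]]
```

```bash
python3 -m handwheel '[[-1,4,20,3,0],[-1,3,25,2,0],[-1,2,12,0,0]]'>/dev/null;python3 s.py 3; python3 - <<'E'
from h import *
plan(.605,-.270,-np.pi/2,.02,grasp=False)
E
```

```text
t 40.35 p [ 608.4 -267.7   89.2] rpy [-1.5869  0.0463 -1.5547] F [ 0.8  0.2 -1.2] w 48.9
tcp [ 0.6084 -0.2677  0.0892] yaw -1.555 w 0.0489 F [ 0.8  0.2 -1.2] t 40.35
turn deg 0.9 rows>= 1 down mm 69.2
at current yaw tx 2.3 tz -3.4
at final yaw tx 2.3 tz -3.4
combined: [[np.float64(1.1), np.float64(34.6), np.float64(-1.7), np.float64(0.5)], [np.float64(1.1), np.float64(34.6), np.float64(-1.7), np.float64(0.5)]]
```

```bash
python3 -m handwheel '[[-1,4,25,-3,0]]'>/dev/null;python3 s.py 3; python3 -m handwheel '[[-1,3,25,0,0]]'>/dev/null;python3 s.py 3;python3 -m handwheel '[[-1,2,13,0,0]]'>/dev/null;python3 s.py 3;
```

```text
t 40.6 p [ 604.1 -269.6   63.7] rpy [-1.5894  0.0477 -1.5543] F [-0.2  0.  -2.1] w 48.9
t 40.85 p [ 603.  -270.9   38.6] rpy [-1.5914  0.0488 -1.5544] F [-0.6 -0.5 -1.6] w 48.5
t 41.1 p [ 602.3 -272.1   25.3] rpy [-1.5924  0.0493 -1.5546] F [ 0.2 -0.  -1.9] w 48.6
```

```bash
python3 -m handwheel '[[-1,0,3,0,0]]'>/dev/null;python3 s.py 2; python3 -m handwheel '[[-1,0,2,0,0]]'>/dev/null;python3 s.py 2; python3 -m handwheel '[[1,0,0,0,0],[1,0,0,0,0],[1,0,0,0,0],[1,0,0,0,0]]'; python3 -m handwheel '[[1,0,-20,0,0],[1,0,-40,0,0],[1,0,-40,0,0],[1,0,-30,0,0]]' ; python3 s.py 3
```

```text
t 41.3 p [ 602.3 -272.    22.4] rpy [-1.5923  0.0493 -1.5546] F [-0.4 -0.4 -1.7] w 48.5
t 41.5 p [ 602.5 -272.    20.7] rpy [-1.5916  0.0488 -1.5545] F [-0.3  0.1 -1.3] w 48.8
time: 41.9
position: [0.6033, -0.2723, 0.0219]
orientation: [-1.59, 0.048, -1.554]
wrist_force: [-0.2, -0.9, 0.1]
gripper_width: 0.0853
time: 42.3
position: [0.6018, -0.2765, 0.1483]
orientation: [-1.604, 0.055, -1.555]
wrist_force: [0.6, -1.1, 0.4]
gripper_width: 0.0855
t 42.45 p [ 603.3 -277.2  149.4] rpy [-1.5988  0.0525 -1.5546] F [-0.6  0.1 -1.2] w 84.9
```

```bash
python3 -m handwheel '[[1,-20,-45,-10,0]]'>/dev/null;python3 s.py 2; python3 -m handwheel '[[1,-20,-45,-10,0]]'>/dev/null;python3 s.py 2; python3 -m handwheel '[[1,-20,-45,-10,0]]'>/dev/null;python3 s.py 2; python3 - <<'E'
from h import *
plan(.47,.16,-1.856,.30,grasp=False,n=13)
E
```

```text
t 42.65 p [ 596.1 -260.2  197.6] rpy [-1.5926  0.0503 -1.5532] F [ 1.  -0.8  1.4] w 85.2
t 42.85 p [ 589.  -243.3  245.1] rpy [-1.5847  0.0476 -1.5513] F [1.  0.4 1. ] w 85.3
t 43.05 p [ 581.4 -226.7  292. ] rpy [-1.5759  0.0445 -1.5493] F [0.8 0.5 1.1] w 85.3
tcp [ 0.5814 -0.2267  0.292 ] yaw -1.549 w 0.0853 F [0.8 0.5 1.1] t 43.05
turn deg 17.6 rows>= 3 down mm -8.0
at current yaw tx -389.0 tz -103.1
at final yaw tx -339.7 tz -215.7
combined: [[np.float64(-29.9), np.float64(-0.6), np.float64(-7.9), np.float64(1.4)], [np.float64(-29.7), np.float64(-0.6), np.float64(-8.6), np.float64(1.4)], [np.float64(-29.5), np.float64(-0.6), np.float64(-9.3), np.float64(1.4)], [np.float64(-29.3), np.float64(-0.6), np.float64(-10.0), np.float64(1.4)], [np.float64(-29.0), np.float64(-0.6), np.float64(-10.7), np.float64(1.4)], [np.float64(-28.8), np.float64(-0.6), np.float64(-11.4), np.float64(1.4)], [np.float64(-28.5), np.float64(-0.6), np.float64(-12.1), np.float64(1.4)], [np.float64(-28.2), np.float64(-0.6), np.float64(-12.7), np.float64(1.4)], [np.float64(-27.9), np.float64(-0.6), np.float64(-13.4), np.float64(1.4)], [np.float64(-27.6), np.float64(-0.6), np.float64(-14.1), np.float64(1.4)], [np.float64(-27.2), np.float64(-0.6), np.float64(-14.7), np.float64(1.4)], [np.float64(-26.9), np.float64(-0.6), np.float64(-15.3), np.float64(1.4)], [np.float64(-26.5), np.float64(-0.6), np.float64(-16.0), np.float64(1.4)]]
```

```bash
python3 -m handwheel '[[1,-30,0,-8,1.4],[1,-30,0,-8,1.4],[1,-30,0,-9,1.4],[1,-30,0,-10,1.4],[1,-29,0,-11,1.4],[1,-29,0,-11,1.4],[1,-29,0,-12,1.4],[1,-28,0,-13,1.4],[1,-28,0,-13,1.4],[1,-28,0,-14,1.4],[1,-27,0,-15,1.4],[1,-24,0,-13,1.4],[1,-10,0,-5,1]]'; python3 s.py 3; python3 - <<'E'
from h import *
o=robot.observe(); f=robot.grab_frame("wrist"); im=f["img"].copy()
def w(v,M):
    M=np.asarray(M,float); c,s=np.cos(v[2]),np.sin(v[2]); return np.c_[c*M[:,0]-s*M[:,1]+v[0],s*M[:,0]+c*M[:,1]+v[1],M[:,2]]
v=[.4883,.3039,1.2857]
for y in(-.08,0,.08):
    for a in([0,y,.21],[-.07,y,.22],[-.036,y-.019,.218],[-.036,y+.019,.218]):
        p=wproj(f,o,w(v,[a]))[0]; cv2.circle(im,tuple(int(q) for q in p),2,(255,0,255),-1)
cv2.imwrite("pics/w10.png",im[:,:,::-1])
g=robot.grab_frame("scene"); cv2.imwrite("pics/s10.png",g["img"][:,:,::-1])
g=robot.grab_frame("top"); cv2.imwrite("pics/t10.png",g["img"][:,:,::-1])
E
```

```text
time: 44.35
position: [0.4792, 0.1519, 0.2959]
orientation: [-1.594, 0.038, -1.876]
wrist_force: [0.2, -0.5, -0.0]
gripper_width: 0.0855
t 44.5 p [479.7 150.2 296. ] rpy [-1.594   0.0373 -1.8754] F [-0.2  0.1 -0.6] w 85.3
```

View pics/w10.png

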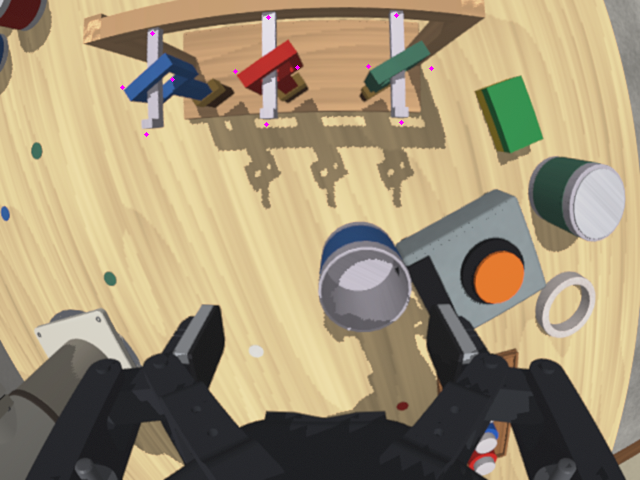

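View pics/s10.png

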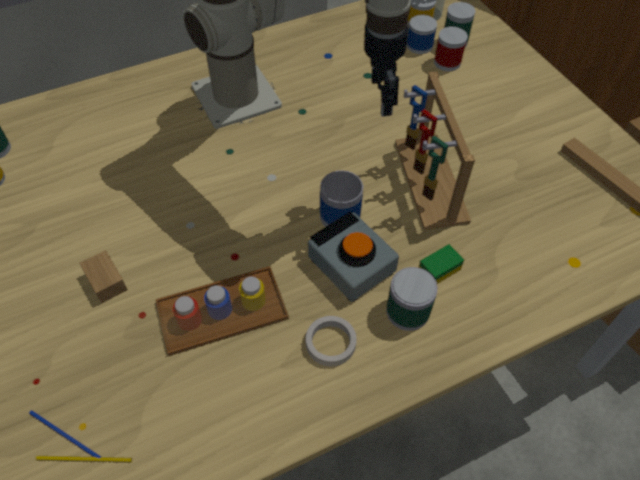

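View pics/t10.png

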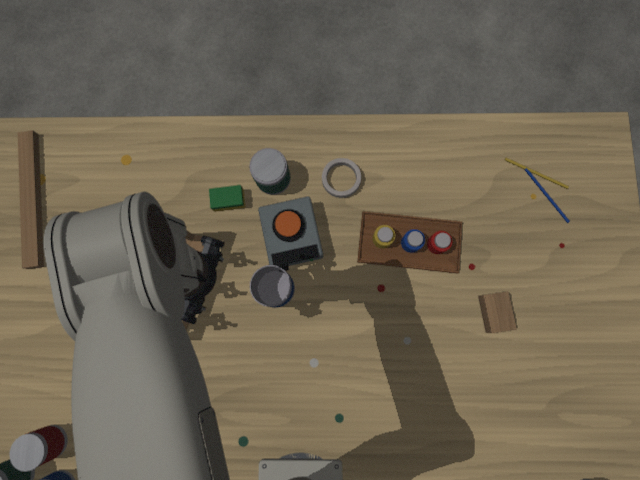

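```bash
python3 - <<'E'
import cv2
im=cv2.imread("pics/w10.png"); cv2.imwrite("pics/w10z.png",cv2.resize(im[0:150,80:470],None,fx=2,fy=2,interpolation=cv2.INTER_CUBIC))
im=cv2.imread("pics/scene0.png"); cv2.imwrite("pics/s0z.png",cv2.resize(im[60:240,380:490],None,fx=3.3,fy=3.3,interpolation=cv2.INTER_CUBIC))
E
```

```text
(no output)
```

View pics/w10z.png

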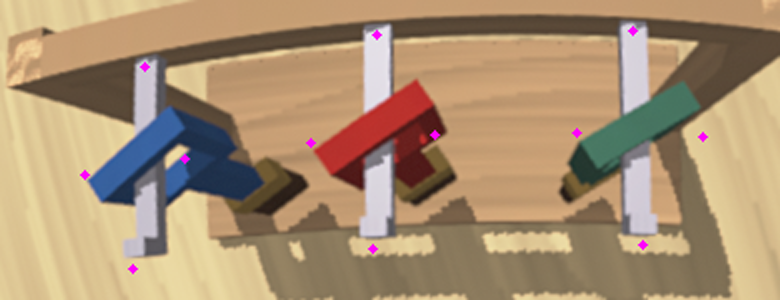

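View pics/s0z.png

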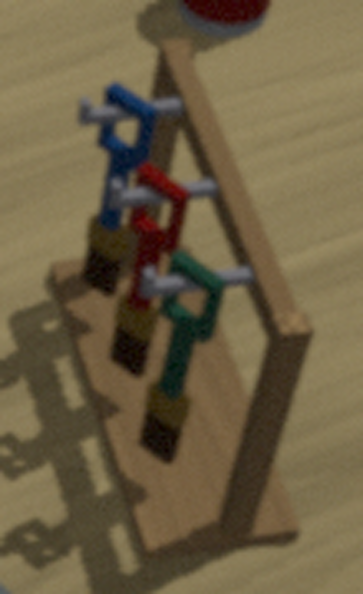

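```bash
python3 - <<'E'
from h import *
from scipy.optimize import least_squares
o=robot.observe(); f=robot.grab_frame("wrist")
u=lambda L: np.array(L,float)/2+[80,0]
P=u([[146,60],[136,247],[378,28],[374,226],[634,26],[641,222]])
M=np.array([[0,.08,.21],[-.067,.08,.22],[0,0,.21],[-.067,0,.22],[0,-.08,.21],[-.067,-.08,.22]])
def w(v,M):
    M=np.asarray(M,float); c,s=np.cos(v[2]),np.sin(v[2]); return np.c_[c*M[:,0]-s*M[:,1]+v[0],s*M[:,0]+c*M[:,1]+v[1],M[:,2]]
r=least_squares(lambda v:(wproj(f,o,w(v,M))-P).ravel(),[.4883,.3039,1.2857]); print("rack",r.x.round(4),r.fun.reshape(-1,2).round(1).tolist())
rv=r.x
for n,L in (("blue",[[88,180],[168,107],[187,120],[103,200]]),("red",[[314,152],[417,80],[435,97],[330,175]]),("green",[[573,163],[685,85],[698,105],[587,182]])):
    c=np.array([wback(f,o,p,.218) for p in u(L)])
    m=c.mean(0); d=(c[1]+c[2]-c[0]-c[3])/2; t=(c[3]+c[2]-c[0]-c[1])/2
    rel=m[:2]-rv[:2]; cc,ss=np.cos(rv[2]),np.sin(rv[2])
    print(n,m.round(4),"len",np.linalg.norm(d).round(4),"thick",np.linalg.norm(t).round(4),"dirang",np.degrees(np.arctan2(d[1],d[0])).round(1),"in rack",np.round([cc*rel[0]+ss*rel[1],-ss*rel[0]+cc*rel[1]],4))
print(np.degrees(rv[2])+90)
E
```

```text
rack [0.4906 0.3057 1.2804] [[0.3, -1.0], [-1.0, 0.8], [-0.3, -1.1], [-0.1, 0.9], [-0.4, -1.7], [1.3, 1.5]]
blue [0.4042 0.2953 0.218 ] len 0.0379 thick 0.0092 dirang 17.5 in rack [-0.0347  0.0798]
red [0.4806 0.272  0.218 ] len 0.0386 thick 0.0084 dirang 17.4 in rack [-0.0351 -0.    ]
green [0.5549 0.2464 0.218 ] len 0.0431 thick 0.0072 dirang 20.1 in rack [-0.0384 -0.0786]
163.35914290177067
```

```bash
python3 - <<'E'
from h import *
fr=frames()
for cams in (("scene",),("top",)):
    try: v,c,_=fit("brush_tin",fr,[.485,.065,0],cams=cams); print(cams,v.round(4),round(c,3))
    except Exception as e: print(e)
plan(.4806,.272,-1.265,.28,grasp=False)
E
```

```text
('scene',) [0.4875 0.0655] 0.19
('top',) [0.4891 0.062 ] 0.023
tcp [0.4803 0.1491 0.2968] yaw -1.879 w 0.0857 F [0.7 0.8 0.8] t 44.9
turn deg -35.2 rows>= 5 down mm 16.8
at current yaw tx -117.2 tz -36.9
at final yaw tx -117.1 tz 37.3
combined: [[np.float64(-23.4), np.float64(3.4), np.float64(-7.4), np.float64(-7.0)], [np.float64(-24.2), np.float64(3.4), np.float64(-4.5), np.float64(-7.0)], [np.float64(-24.5), np.float64(3.4), np.float64(-1.5), np.float64(-7.0)], [np.float64(-24.5), np.float64(3.4), np.float64(1.5), np.float64(-7.0)], [np.float64(-24.1), np.float64(3.4), np.float64(4.5), np.float64(-7.0)]]
```

```bash
python3 -m handwheel '[[0.13,-20,0,-6,-6],[0.13,-24,0,-4,-7],[0.13,-25,0,-1,-7],[0.13,-24,0,2,-7],[0.13,-18,0,4,-6],[0.13,-6,0,1,-2]]'; python3 s.py 4; python3 - <<'E'
from h import *
plan(.4806,.272,-1.265,.25,grasp=False)
o=robot.observe(); f=robot.grab_frame("wrist"); cv2.imwrite("pics/w11.png",f["img"][:,:,::-1])
E
```

```text
time: 45.5
position: [0.4851, 0.2682, 0.3023]
orientation: [-1.565, 0.043, -1.251]
wrist_force: [-0.8, 0.3, -0.1]
gripper_width: 0.0481
t 45.7 p [484.9 266.1 302.4] rpy [-1.566   0.0427 -1.256 ] F [-0.4 -0.5  0.3] w 47.9
tcp [0.4849 0.2661 0.3024] yaw -1.256 w 0.0479 F [-0.4 -0.5  0.3] t 45.7
turn deg 0.5 rows>= 1 down mm 52.4
at current yaw tx -6.9 tz -2.2
at final yaw tx -6.9 tz -2.3
combined: [[np.float64(-3.4), np.float64(26.2), np.float64(-1.1), np.float64(0.3)], [np.float64(-3.4), np.float64(26.2), np.float64(-1.1), np.float64(0.3)]]
```

View pics/w11.png

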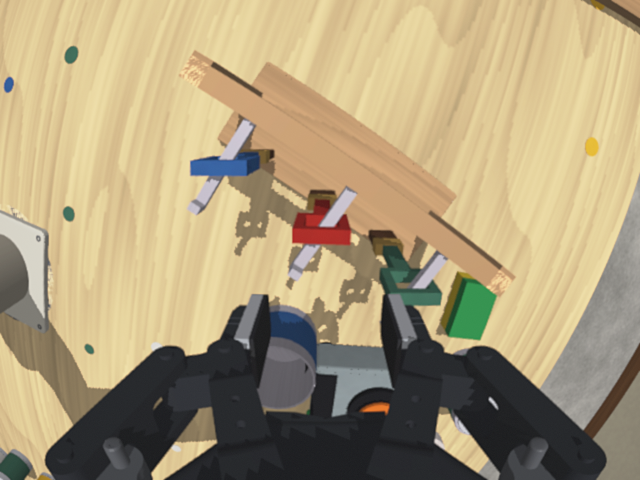

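```bash
python3 - <<'E'
import cv2
im=cv2.imread("pics/w11.png"); cv2.imwrite("pics/w11z.png",cv2.resize(im[90:320,180:460],None,fx=2.5,fy=2.5,interpolation=cv2.INTER_CUBIC))
E
```

```text
(no output)
```

View pics/w11z.png

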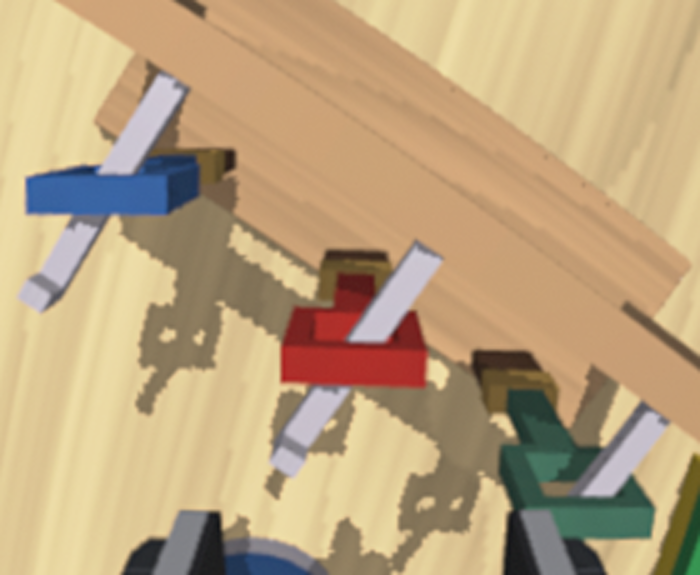

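```bash
python3 - <<'E'
from h import *
o=robot.observe(); f=robot.grab_frame("wrist")
u=lambda L: np.array(L,float)/2.5+[180,90]
for n,L in (("blue",[[28,178],[172,180],[167,214],[28,212]]),("red",[[282,346],[428,347],[425,386],[282,382]]),("green",[[503,502],[653,502],[651,538],[508,537]])):
    c=np.array([wback(f,o,p,.218) for p in u(L)])
    m=c.mean(0); d=(c[1]+c[2]-c[0]-c[3])/2; t=(c[3]+c[2]-c[0]-c[1])/2
    print(n,m.round(4),"len",np.linalg.norm(d).round(4),"thick",np.linalg.norm(t).round(4),"dirang",np.degrees(np.arctan2(d[1],d[0])).round(1))
    plan(m[0],m[1],np.arctan2(d[1],d[0])-np.pi/2,.25,grasp=False,n=1)
E
```

```text
blue [0.404  0.2958 0.218 ] len 0.0379 thick 0.0088 dirang 15.3
tcp [0.485  0.2659 0.3026] yaw -1.256 w 0.0482 F [-0.3  0.5  0.3] t 45.8
turn deg 2.7 rows>= 1 down mm 52.6
at current yaw tx -53.5 tz -67.7
at final yaw tx -50.2 tz -70.2
combined: [[np.float64(-53.5), np.float64(52.6), np.float64(-67.7), np.float64(2.7)]]
red [0.4799 0.2735 0.218 ] len 0.0373 thick 0.0101 dirang 17.0
tcp [0.485  0.2659 0.3026] yaw -1.256 w 0.0482 F [-0.3  0.5  0.3] t 45.8
turn deg 1.0 rows>= 1 down mm 52.6
at current yaw tx -8.7 tz -2.4
at final yaw tx -8.7 tz -2.6
combined: [[np.float64(-8.7), np.float64(52.6), np.float64(-2.4), np.float64(1.0)]]
green [0.5535 0.2503 0.218 ] len 0.0426 thick 0.0111 dirang 16.2
tcp [0.485  0.2659 0.3026] yaw -1.256 w 0.0482 F [-0.3  0.5  0.3] t 45.8
turn deg 1.8 rows>= 1 down mm 52.6
at current yaw tx 36.0 tz 60.4
at final yaw tx 34.0 tz 61.5
combined: [[np.float64(36.0), np.float64(52.6), np.float64(60.4), np.float64(1.8)]]
```

```bash
python3 -m handwheel '[[0.13,-8,25,-2,0.8]]'>/dev/null; python3 s.py 3; python3 -m handwheel '[[0.13,0,25,0,0]]'>/dev/null; python3 s.py 3;python3 - <<'E'
from h import *
plan(.4802,.273,-1.274,.184,grasp=False,n=1)
E
```

```text
t 46.05 p [479.4 272.8 276.8] rpy [-1.5697  0.042  -1.2709] F [ 0.5  0.1 -0.2] w 48.3
t 46.3 p [478.6 272.9 251.4] rpy [-1.5724  0.0413 -1.2716] F [-0.   0.2  0.2] w 48.2
tcp [0.4786 0.2729 0.2514] yaw -1.272 w 0.0482 F [-0.   0.2  0.2] t 46.3
turn deg 0.1 rows>= 1 down mm 67.4
at current yaw tx 0.4 tz 1.6
at final yaw tx 0.4 tz 1.6
combined: [[np.float64(0.4), np.float64(67.4), np.float64(1.6), np.float64(0.1)]]
```

```bash
python3 -m handwheel '[[0.13,1,20,2,0]]'>/dev/null; python3 s.py 3; python3 - <<'E'
from h import *
plan(.4802,.273,-1.274,.184,grasp=False,n=1)
o=robot.observe(); f=robot.grab_frame("wrist"); cv2.imwrite("pics/w12.png",f["img"][:,:,::-1])
E
```

```text
t 46.55 p [480.5 272.9 231.8] rpy [-1.5733  0.0411 -1.2721] F [0.  0.4 0.6] w 48.0
tcp [0.4805 0.2729 0.2318] yaw -1.272 w 0.048 F [0.  0.4 0.6] t 46.55
turn deg 0.1 rows>= 1 down mm 47.8
at current yaw tx -0.1 tz -0.2
at final yaw tx -0.1 tz -0.2
combined: [[np.float64(-0.1), np.float64(47.8), np.float64(-0.2), np.float64(0.1)]]
```

View pics/w12.png

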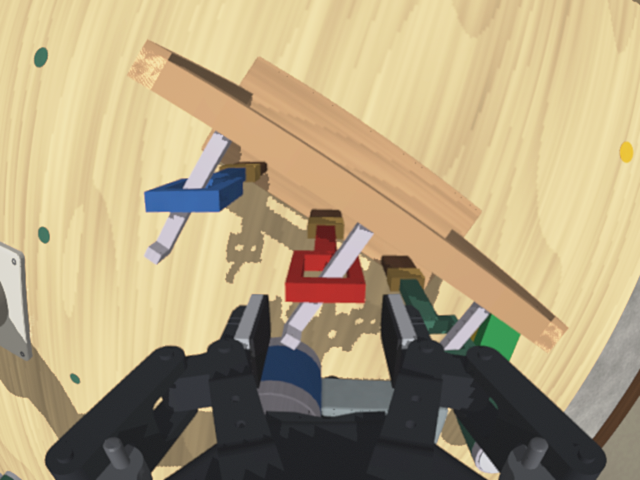

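```bash
python3 -m handwheel '[[0.13,1,18,0.5,0]]'>/dev/null; python3 s.py 2; python3 -m handwheel '[[0.13,1,18,0.5,0]]'>/dev/null; python3 s.py 2; python3 -m handwheel '[[0.13,0,11,0.5,0]]'>/dev/null; python3 s.py 2; 
```

```text
t 46.8 p [481.  272.8 214.3] rpy [-1.5731  0.0411 -1.2721] F [0.1 0.5 0.3] w 48.2
t 47.0 p [480.8 272.3 195.7] rpy [-1.5756  0.0406 -1.2723] F [-0.1 -0.8 -0.5] w 48.4
t 47.2 p [480.7 272.7 184.1] rpy [-1.5772  0.0403 -1.2722] F [-0.3 -0.4 -0.4] w 48.0
```

```bash
python3 - <<'E'
from h import *
o=robot.observe(); f=robot.grab_frame("wrist"); cv2.imwrite("pics/w13.png",f["img"][:,:,::-1])
E
```

```text
(no output)
```

View pics/w13.png

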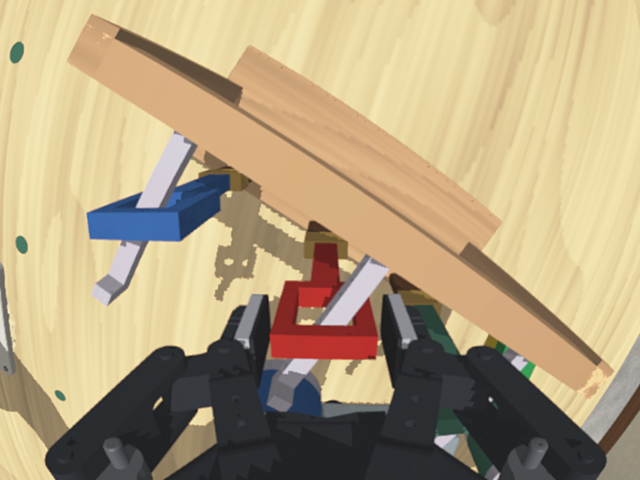

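Loop is between the fingers. Close and lift ~17 mm.

```bash
python3 -m handwheel '[[-1,0,0,0,0]]'>/dev/null; python3 s.py 6; python3 -m handwheel '[[-1,0,-9,0,0]]'>/dev/null; python3 s.py 2; python3 -m handwheel '[[-1,0,-8,0,0]]'>/dev/null; python3 s.py 3; 
```

```text
t 47.65 p [481.2 273.  185.3] rpy [-1.5752  0.0408 -1.2722] F [ 0.5 -0.3  3.4] w 36.9
t 47.85 p [482.  272.9 195.6] rpy [-1.5731  0.0412 -1.2721] F [ 0.3  1.4 -0.5] w 36.6
t 48.1 p [482.6 272.9 204.5] rpy [-1.5715  0.0415 -1.2721] F [ 0.2  0.2 -1.4] w 37.0
```

```bash
python3 - <<'E'
from h import *
o=robot.observe(); f=robot.grab_frame("wrist"); g=robot.grab_frame("scene")
a=f["img"][0:420,60:520]; b=cv2.resize(g["img"][60:240,340:490],None,fx=2.2,fy=2.2)
h=np.zeros((420,800,3),np.uint8); h[:,:460]=a; h[:b.shape[0],465:465+b.shape[1]]=b[:, :335]; cv2.imwrite("pics/w14.png",h[:,:,::-1])
E
```

```text
(no output)
```

View pics/w14.png

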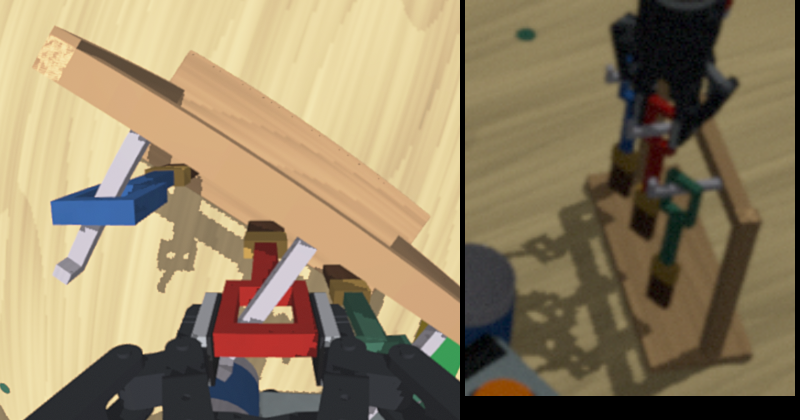

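```bash
python3 -m handwheel '[[-1,0,0,0,7]]'>/dev/null; python3 s.py 2; python3 -m handwheel '[[-1,0,0,0,7]]'>/dev/null; python3 s.py 2; python3 -m handwheel '[[-1,0,0,0,7]]'>/dev/null; python3 s.py 2;  python3 -m handwheel '[[-1,0,0,0,7]]'>/dev/null; python3 s.py 2; python3 -m handwheel '[[-1,0,0,0,5]]'>/dev/null; python3 s.py 3
python3 - <<'E'
from h import *
o=robot.observe(); f=robot.grab_frame("wrist"); cv2.imwrite("pics/w15.png",f["img"][:,:,::-1])
plan(.482-.286*.062,.273-.958*.062,-1.861,.204,grasp=False)
E
```

```text
t 48.4 p [481.9 272.5 203.3] rpy [-1.5788  0.0404 -1.3943] F [ 0.3  0.3 -0.6] w 36.8
t 48.6 p [481.7 272.4 203. ] rpy [-1.5842  0.0388 -1.5143] F [ 0.8  0.1 -0.8] w 37.0
t 48.8 p [481.6 272.3 202.8] rpy [-1.5891  0.0367 -1.633 ] F [ 0.1  0.5 -1.2] w 36.8
t 49.0 p [481.6 272.3 202.6] rpy [-1.5934  0.0342 -1.7508] F [ 0.5 -0.   0.6] w 37.2
t 49.25 p [481.5 272.3 202.6] rpy [-1.5962  0.0322 -1.8327] F [-0.2 -0.3 -0.7] w 37.1
tcp [0.4815 0.2723 0.2027] yaw -1.833 w 0.0367 F [ 0.1  0.3 -0.6] t 49.3
turn deg 1.6 rows>= 1 down mm -1.3
at current yaw tx 61.2 tz -1.4
at final yaw tx 61.2 tz 0.2
combined: [[np.float64(30.6), np.float64(-0.7), np.float64(-0.7), np.float64(0.8)], [np.float64(30.6), np.float64(-0.7), np.float64(-0.3), np.float64(0.8)]]
```

View pics/w15.png

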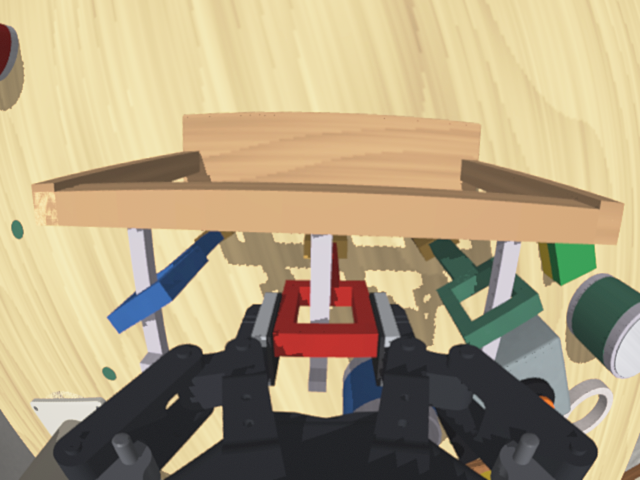

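```bash
python3 -m handwheel '[[-1,20,-1,0,0.8]]'>/dev/null; python3 s.py 2; python3 -m handwheel '[[-1,20,-1,0,0.8]]'>/dev/null; python3 s.py 2; python3 -m handwheel '[[-1,20,0,0,0]]'>/dev/null; python3 s.py 2; 
python3 - <<'E'
from h import *
o=robot.observe(); f=robot.grab_frame("wrist"); cv2.imwrite("pics/w16.png",f["img"][:,:,::-1])
E
```

```text
t 49.5 p [475.8 251.6 203. ] rpy [-1.597   0.0308 -1.8458] F [-0.6  0.2 -1.2] w 37.1
t 49.7 p [469.9 231.2 203.5] rpy [-1.5978  0.0297 -1.8591] F [ 1.2 -0.1 -0.1] w 37.1
t 49.9 p [463.9 211.2 203. ] rpy [-1.5981  0.0294 -1.8588] F [-0.4 -0.  -0.2] w 36.8
```

View pics/w16.png

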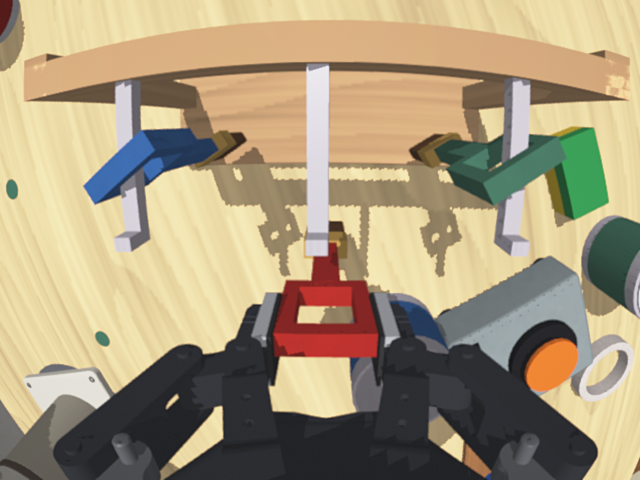

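```bash
cat >> h.py <<'E'
def tip(grp,gp,tipw,o=None,goal=None):
    """tip position/axis now, given grip-time rpy, pos, and tip world then (axis vertical)"""
    o=o or robot.observe(); Rg=R.from_euler('xyz',grp).as_matrix(); Rn=R.from_euler('xyz',o["orientation"]).as_matrix()
    a=Rn@Rg.T@np.array([0,0,1.]); p=o["position"]+Rn@Rg.T@(np.array(tipw)-np.array(gp))
    print("tip",p.round(4),"axis",a.round(3),"tcp",o["position"].round(4),"yaw",o["orientation"][2].round(3),"t",round(o["time"],2))
    if goal is not None:
        d=Rn.T@(np.array(goal)-p); print("move tool mm",(d*1e3).round(1))
    return p
E
python3 -m handwheel '[[-1,15,-40,0,0]]'>/dev/null; python3 s.py 2; python3 -m handwheel '[[-1,20,-40,0,0]]'>/dev/null; python3 s.py 3; 
python3 - <<'E'
from h import *
fr=frames()
for cams in (("scene",),("top",)):
    try: v,c,_=fit("brush_tin",fr,[.489,.062,0],cams=cams); print(cams,v.round(4),round(c,3))
    except Exception as e: print(e)
tip([-1.5752,.0408,-1.2722],[.4812,.273,.1853],[.481,.2727,.043],goal=[.4973,.0898,.125])
E
```

```text
t 50.15 p [463.3 197.2 247.2] rpy [-1.5911  0.036  -1.8581] F [0.4 0.3 0.2] w 37.1
t 50.4 p [460.1 177.3 289.4] rpy [-1.5853  0.0408 -1.8577] F [ 0.5 -0.1 -0.6] w 37.0
('scene',) [0.4887 0.0652] 0.202
('top',) [0.489 0.062] 0.045
tip [0.4547 0.1767 0.1429] axis [0.019 0.001 1.   ] tcp [0.4577 0.177  0.2852] yaw -1.857 t 50.6
move tool mm [72.  13.9 65.7]
```

```bash
python3 -m handwheel '[[-1,26,0,24,0]]'>/dev/null; python3 s.py 2; python3 -m handwheel '[[-1,26,0,24,0]]'>/dev/null; python3 s.py 2; python3 -m handwheel '[[-1,20,0,18,0]]'>/dev/null; python3 s.py 3; 
python3 - <<'E'
from h import *
tip([-1.5752,.0408,-1.2722],[.4812,.273,.1853],[.481,.2727,.043],goal=[.4973,.0898,.125])
o=robot.observe(); f=robot.grab_frame("wrist"); g=robot.grab_frame("scene")
im=f["img"].copy()
a=np.linspace(0,2*np.pi,60)
for p in wproj(f,o,np.c_[.489+.045*np.cos(a),.062+.045*np.sin(a),np.full(60,.105)]): cv2.circle(im,tuple(int(q) for q in p),1,(255,0,255),-1)
cv2.imwrite("pics/w17.png",im[:,:,::-1]);cv2.imwrite("pics/s17.png",cv2.resize(g["img"][60:300,240:490],None,fx=2.4,fy=2.4)[:,:,::-1])
E
```

```text
t 50.8 p [473.8 143.6 281.9] rpy [-1.5946  0.0324 -1.8591] F [ 0.9  0.1 -1.7] w 36.9
t 51.0 p [490.1 109.9 278.7] rpy [-1.5963  0.0302 -1.8623] F [-0.  -0.1 -1. ] w 36.7
t 51.25 p [501.4  85.5 276.4] rpy [-1.5988  0.0297 -1.8639] F [-0.6 -0.  -0.1] w 37.1
tip [0.4974 0.0848 0.1341] axis [0.026 0.004 1.   ] tcp [0.5014 0.0855 0.2764] yaw -1.864 t 51.25
move tool mm [-4.5  9.3 -1.3]
```

View pics/w17.png

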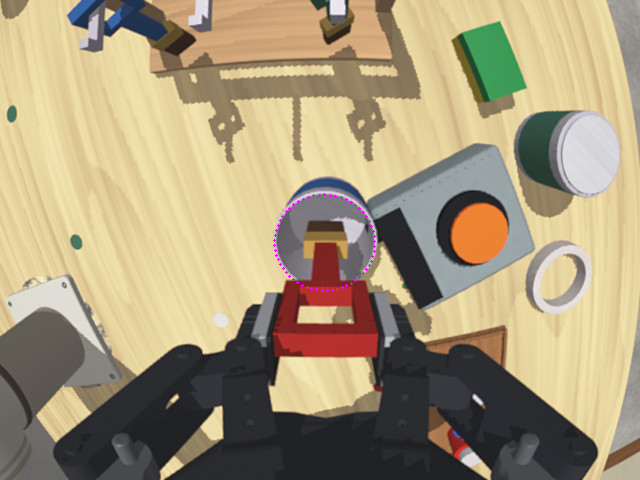

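View pics/s17.png

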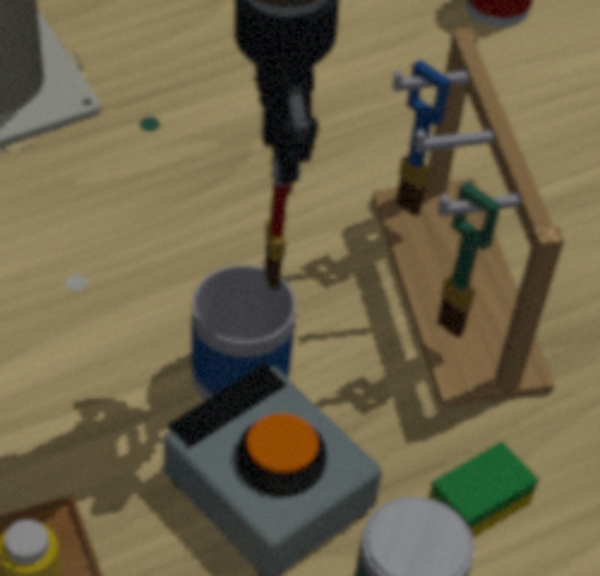

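```bash
python3 -m handwheel '[[-1,-4,18,-1,0]]'>/dev/null; python3 s.py 2; python3 -m handwheel '[[-1,0,30,0,0]]'>/dev/null; python3 s.py 3; 
python3 - <<'E'
from h import *
tip([-1.5752,.0408,-1.2722],[.4812,.273,.1853],[.481,.2727,.043],goal=[.4970,.089,.0])
E
```

```text
t 51.55 p [499.3  92.4 257.2] rpy [-1.6021  0.0289 -1.8601] F [-0.6 -0.6 -1.2] w 37.1
t 51.8 p [496.8  93.8 226.2] rpy [-1.6063  0.0269 -1.8591] F [ 0.3 -0.5 -0.3] w 37.0
tip [0.4917 0.093  0.084 ] axis [0.034 0.004 0.999] tcp [0.4968 0.0938 0.2262] yaw -1.859 t 51.8
move tool mm [ 4.6 83.6  9.2]
```

```bash
python3 -m handwheel '[[-1,5,25,5,0]]'>/dev/null; python3 s.py 2; python3 -m handwheel '[[-1,2,25,3,0]]'>/dev/null; python3 s.py 3; 
python3 - <<'E'
from h import *
tip([-1.5752,.0408,-1.2722],[.4812,.273,.1853],[.481,.2727,.043],goal=[.4970,.089,.004])
E
```

```text
t 52.0 p [498.5  88.2 199.8] rpy [-1.6094  0.0252 -1.8593] F [-1.  -0.1 -0.9] w 36.5
t 52.25 p [499.4  86.4 175.1] rpy [-1.6113  0.0246 -1.8594] F [-0.5 -1.   0.3] w 37.0
tip [0.4935 0.0855 0.033 ] axis [0.039 0.005 0.999] tcp [0.4994 0.0864 0.1751] yaw -1.859 t 52.25
move tool mm [-3.6 28.9  3.5]
```

```bash
python3 -m handwheel '[[-1,-4,15,2,0]]'>/dev/null; python3 s.py 2; python3 -m handwheel '[[-1,0,9,0,0]]'>/dev/null; python3 s.py 2;  python3 -m handwheel '[[-1,0,4,0,0]]'>/dev/null; python3 s.py 2
python3 - <<'E'
from h import *
tip([-1.5752,.0408,-1.2722],[.4812,.273,.1853],[.481,.2727,.043],goal=[.4970,.089,.004])
g=robot.grab_frame("scene");f=robot.grab_frame("wrist");cv2.imwrite("pics/w18.png",f["img"][:,:,::-1]);cv2.imwrite("pics/s18.png",cv2.resize(g["img"][60:300,240:490],None,fx=2.4,fy=2.4)[:,:,::-1])
E
```

```text
t 52.45 p [502.1  90.5 160.9] rpy [-1.6115  0.0247 -1.8591] F [-0.   0.  -0.9] w 36.8
t 52.65 p [501.6  90.9 152. ] rpy [-1.6118  0.0246 -1.8589] F [-1.1  0.7 -0.1] w 37.1
t 52.85 p [501.2  91.  147.9] rpy [-1.6122  0.0243 -1.859 ] F [-1.  -0.6  0.4] w 37.0
tip [0.4952 0.0901 0.0057] axis [0.04  0.005 0.999] tcp [0.5012 0.091  0.1479] yaw -1.859 t 52.85
move tool mm [0.6 1.6 2.1]
```

View pics/w18.png

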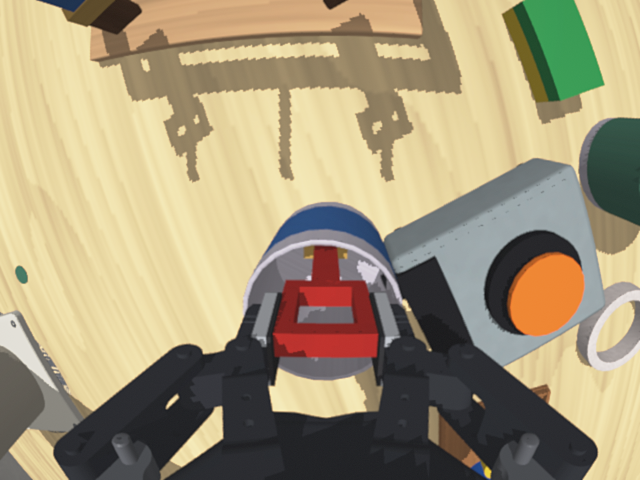

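View pics/s18.png

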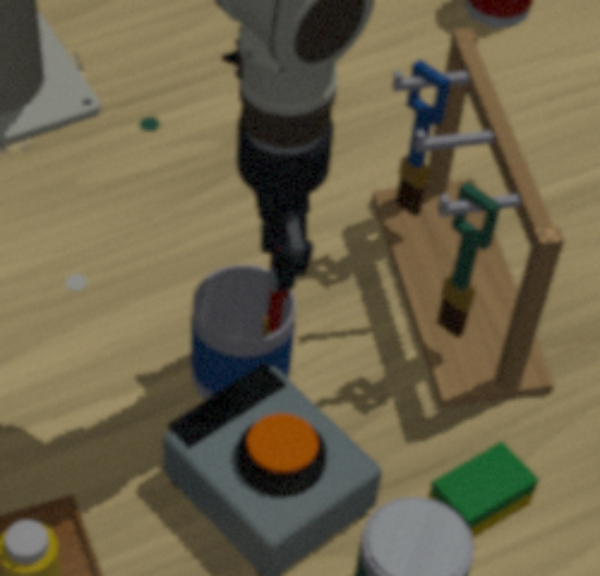

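```bash
python3 -m handwheel '[[-1,-4,1.5,0,0]]'>/dev/null; python3 s.py 2; python3 -m handwheel '[[0.2,0,0,0,0]]'>/dev/null; python3 s.py 6; python3 -m handwheel '[[0.2,0,-20,0,0]]'>/dev/null; python3 s.py 2; python3 -m handwheel '[[0.2,0,-40,0,0]]'>/dev/null; python3 s.py 2;  python3 -m handwheel '[[0.2,0,-40,0,0]]'>/dev/null; python3 s.py 2
python3 - <<'E'
from h import *
o=robot.observe()
g=robot.grab_frame("scene");f=robot.grab_frame("wrist");cv2.imwrite("pics/w19.png",f["img"][:,:,::-1]);cv2.imwrite("pics/s19.png",cv2.resize(g["img"][60:300,240:490],None,fx=2.4,fy=2.4)[:,:,::-1])
E
```

```text
t 53.15 p [502.8  95.3 146.8] rpy [-1.6114  0.025  -1.8586] F [-0.6  1.1  0.1] w 36.9
t 53.55 p [502.8  95.3 146.9] rpy [-1.6114  0.025  -1.8587] F [-0.3 -0.1  0.6] w 51.2
t 53.75 p [505.1  94.8 168.9] rpy [-1.6075  0.0269 -1.8587] F [-0.   0.1 -0.7] w 51.0
t 53.95 p [509.1  93.7 213.1] rpy [-1.5994  0.0308 -1.8587] F [1.2 0.5 0.2] w 51.3
t 54.15 p [512.5  92.5 257.5] rpy [-1.5909  0.0349 -1.8586] F [ 0.3 -0.1  0.6] w 51.2
```

View pics/w19.png

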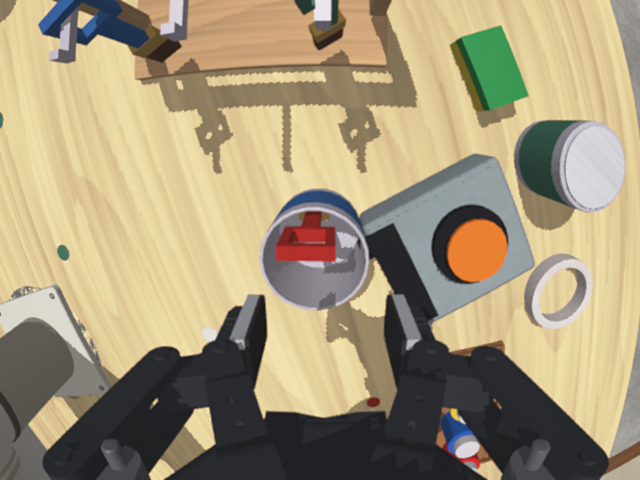

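View pics/s19.png

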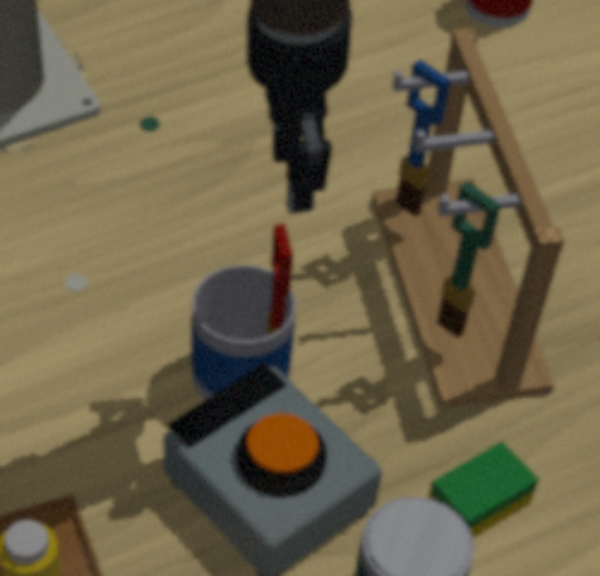

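```bash
python3 - <<'E'
from h import *
plan(.5555,.249,-1.274,.275,grasp=False,n=6)
E
```

```text
tcp [0.5106 0.0923 0.2537] yaw -1.859 w 0.0515 F [ 0.5 -1.1 -1.4] t 54.25
turn deg -33.5 rows>= 5 down mm -21.3
at current yaw tx -163.0 tz -1.5
at final yaw tx -136.8 tz 88.7
combined: [[np.float64(-27.2), np.float64(-3.6), np.float64(-0.3), np.float64(-5.6)], [np.float64(-27.1), np.float64(-3.6), np.float64(2.4), np.float64(-5.6)], [np.float64(-26.7), np.float64(-3.6), np.float64(5.0), np.float64(-5.6)], [np.float64(-26.1), np.float64(-3.6), np.float64(7.6), np.float64(-5.6)], [np.float64(-25.2), np.float64(-3.6), np.float64(10.1), np.float64(-5.6)], [np.float64(-24.1), np.float64(-3.6), np.float64(12.5), np.float64(-5.6)]]
```

```bash
python3 -m handwheel '[[0.13,-20,-8,0,-5.6],[0.13,-27,-8,2,-5.6],[0.13,-27,-6,5,-5.6],[0.13,-26,-4,8,-5.6],[0.13,-25,-2,10,-5.6],[0.13,-18,0,9,-5],[0.13,-7,0,4,-1]]'; python3 s.py 4; python3 - <<'E'
from h import *
plan(.5555,.249,-1.274,.235,grasp=False,n=6)
o=robot.observe(); f=robot.grab_frame("wrist"); cv2.imwrite("pics/w20.png",cv2.resize(f["img"][60:430,180:580],None,fx=2,fy=1.6,interpolation=cv2.INTER_CUBIC)[:,:,::-1])
E
```

```text
time: 54.95
position: [0.5506, 0.2452, 0.2749]
orientation: [-1.59, 0.041, -1.246]
wrist_force: [-0.5, 0.3, -0.1]
gripper_width: 0.0481
t 55.15 p [550.4 242.8 276.1] rpy [-1.5896  0.0402 -1.2505] F [ 0.1 -0.8 -0.6] w 48.3
tcp [0.5504 0.2428 0.2761] yaw -1.251 w 0.0483 F [ 0.1 -0.8 -0.6] t 55.15
turn deg 1.3 rows>= 1 down mm 41.1
at current yaw tx -4.3 tz 6.8
at final yaw tx -4.4 tz 6.7
combined: [[np.float64(-0.7), np.float64(6.9), np.float64(1.1), np.float64(0.2)], [np.float64(-0.7), np.float64(6.9), np.float64(1.1), np.float64(0.2)], [np.float64(-0.7), np.float64(6.9), np.float64(1.1), np.float64(0.2)], [np.float64(-0.7), np.float64(6.9), np.float64(1.1), np.float64(0.2)], [np.float64(-0.7), np.float64(6.9), np.float64(1.1), np.float64(0.2)], [np.float64(-0.7), np.float64(6.9), np.float64(1.1), np.float64(0.2)]]
```

View pics/w20.png

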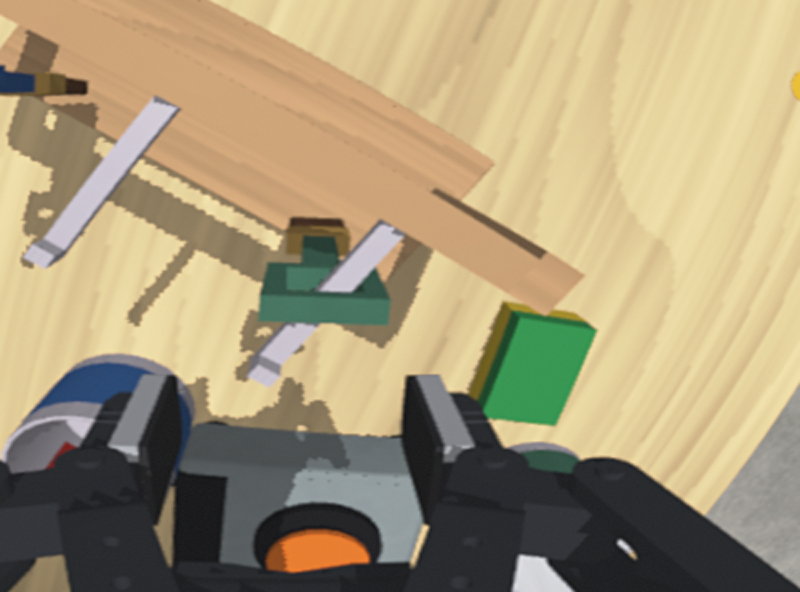

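```bash
python3 - <<'E'
from h import *
o=robot.observe(); f=robot.grab_frame("wrist")
c=np.array([wback(f,o,p,.218) for p in np.array([[261,296],[389,297],[388,325],[259,321]])/[2,1.6]+[180,60]])
m=c.mean(0); d=(c[1]+c[2]-c[0]-c[3])/2; t=(c[3]+c[2]-c[0]-c[1])/2
print(m.round(4),np.linalg.norm(d).round(4),np.linalg.norm(t).round(4),np.degrees(np.arctan2(d[1],d[0])).round(1))
plan(m[0],m[1],np.arctan2(d[1],d[0])-np.pi/2,.235,grasp=False,n=1)
E
```

```text
[0.5567 0.2501 0.218 ] 0.0374 0.0102 17.3
tcp [0.5507 0.2424 0.277 ] yaw -1.251 w 0.0479 F [-0.4 -0.6 -0. ] t 55.25
turn deg 1.1 rows>= 1 down mm 42.0
at current yaw tx -5.4 tz 8.1
at final yaw tx -5.6 tz 8.0
combined: [[np.float64(-5.4), np.float64(42.0), np.float64(8.1), np.float64(1.1)]]
```

```bash
python3 -m handwheel '[[0.13,-5,22,8,1]]'>/dev/null; python3 s.py 2; python3 -m handwheel '[[0.13,0,20,1,0]]'>/dev/null; python3 s.py 3; python3 - <<'E'
from h import *
plan(.5565,.2495,-1.269,.185,grasp=False,n=1)
o=robot.observe(); f=robot.grab_frame("wrist"); cv2.imwrite("pics/w21.png",f["img"][:,:,::-1])
E
```

```text
t 55.45 p [555.2 249.3 252.8] rpy [-1.5931  0.0397 -1.27  ] F [-0.5 -0.  -0.3] w 48.1
t 55.7 p [554.5 249.1 232.1] rpy [-1.5962  0.0392 -1.271 ] F [-0.7 -0.3 -0.2] w 48.2
tcp [0.5545 0.2491 0.2321] yaw -1.271 w 0.0482 F [-0.7 -0.3 -0.2] t 55.7
turn deg -0.1 rows>= 1 down mm 47.1
at current yaw tx 0.2 tz 2.0
at final yaw tx 0.2 tz 2.0
combined: [[np.float64(0.2), np.float64(47.1), np.float64(2.0), np.float64(-0.1)]]
```

View pics/w21.png

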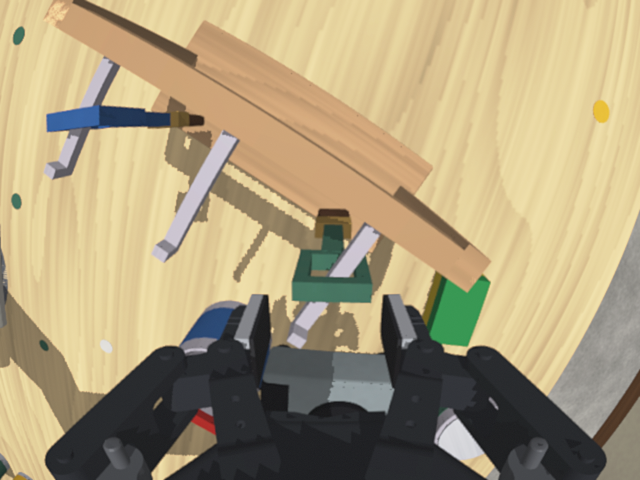

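```bash
python3 -m handwheel '[[0.13,1,15,3.5,0]]'>/dev/null; python3 s.py 2; python3 -m handwheel '[[0.13,1,18,1,0]]'>/dev/null; python3 s.py 2; python3 -m handwheel '[[0.13,0,13,0.7,0]]'>/dev/null; python3 s.py 2;python3 - <<'E'
from h import *
plan(.5565,.2495,-1.269,.185,grasp=False,n=1)
o=robot.observe(); f=robot.grab_frame("wrist"); cv2.imwrite("pics/w22.png",f["img"][:,:,::-1])
E
```

```text
t 55.95 p [558.1 249.5 218. ] rpy [-1.5949  0.0393 -1.2712] F [0.2 0.8 0. ] w 48.7
t 56.15 p [557.9 248.9 199.1] rpy [-1.5977  0.039  -1.2716] F [ 0.1 -0.4 -0.5] w 48.0
t 56.35 p [557.3 249.2 184.9] rpy [-1.6001  0.0387 -1.2717] F [ 0.3  0.3 -0.4] w 48.4
tcp [0.5573 0.2492 0.1849] yaw -1.272 w 0.0484 F [ 0.3  0.3 -0.4] t 56.35
turn deg -0.2 rows>= 1 down mm -0.1
at current yaw tx -0.5 tz -0.7
at final yaw tx -0.5 tz -0.7
combined: [[np.float64(-0.5), np.float64(-0.1), np.float64(-0.7), np.float64(-0.2)]]
```

View pics/w22.png

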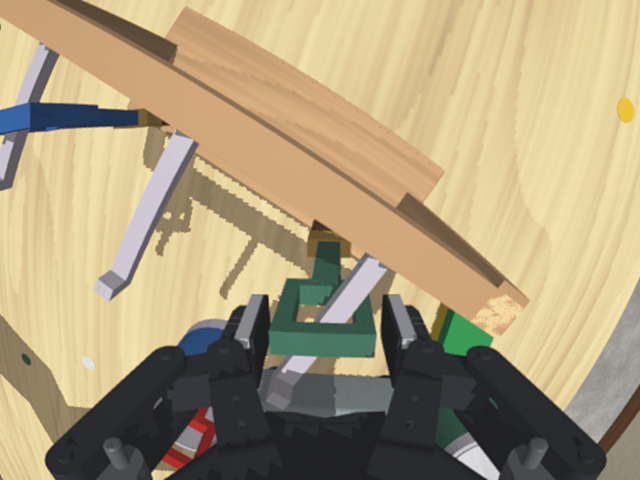

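```bash
python3 -m handwheel '[[-1,0,0,0,0]]'>/dev/null; python3 s.py 6; python3 -m handwheel '[[-1,0,-9,0,0]]'>/dev/null; python3 s.py 2; python3 -m handwheel '[[-1,0,-7,0,0]]'>/dev/null; python3 s.py 3; python3 -m handwheel '[[-1,0,0,0,7]]'>/dev/null; python3 s.py 2; python3 -m handwheel '[[-1,0,0,0,7]]'>/dev/null; python3 s.py 2; python3 -m handwheel '[[-1,0,0,0,7]]'>/dev/null; python3 s.py 2;  python3 -m handwheel '[[-1,0,0,0,7]]'>/dev/null; python3 s.py 2; python3 -m handwheel '[[-1,0,0,0,5.5]]'>/dev/null; python3 s.py 3
python3 - <<'E'
from h import *
o=robot.observe(); f=robot.grab_frame("wrist"); cv2.imwrite("pics/w23.png",f["img"][:,:,::-1])
E
```

```text
t 56.8 p [557.9 249.5 186.4] rpy [-1.598   0.039  -1.2715] F [-1.   0.1  2.6] w 36.9
t 57.0 p [559.  249.5 196.9] rpy [-1.5956  0.0392 -1.2714] F [ 0.7 -0.7 -0.2] w 36.9
t 57.25 p [559.7 249.5 204.6] rpy [-1.5941  0.0394 -1.2714] F [ 0.3 -0.1  0.4] w 37.0
t 57.45 p [559.7 249.4 204.5] rpy [-1.5989  0.0362 -1.3935] F [ 0.4  0.6 -0.9] w 36.8
t 57.65 p [559.5 249.4 204.2] rpy [-1.6035  0.0324 -1.5135] F [ 0.8  0.2 -0.5] w 37.1
t 57.85 p [559.4 249.3 204. ] rpy [-1.6074  0.0281 -1.632 ] F [0.6 0.  0.4] w 36.7
t 58.05 p [559.4 249.3 203.9] rpy [-1.6107  0.0235 -1.7497] F [-0.1  0.6 -0.7] w 36.7
t 58.3 p [559.4 249.3 203.8] rpy [-1.6127  0.0198 -1.8403] F [ 0.6 -1.  -0.1] w 36.7
```

View pics/w23.png

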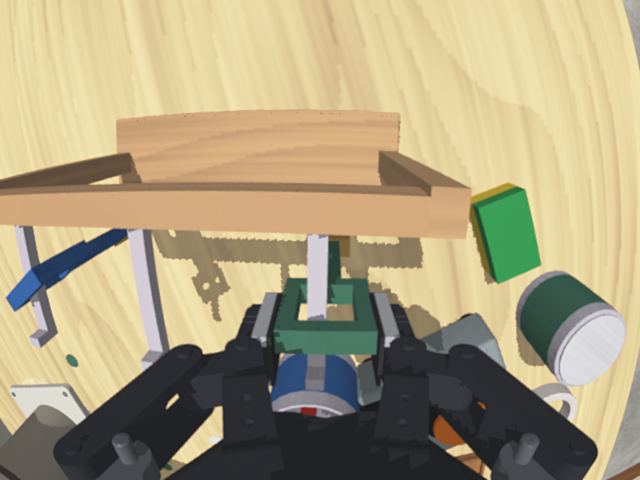

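```bash
python3 -m handwheel '[[-1,20,-0.5,-2,0.7]]'>/dev/null; python3 s.py 2; python3 -m handwheel '[[-1,20,-0.5,0,0.5]]'>/dev/null; python3 s.py 2; python3 -m handwheel '[[-1,20,0,0,0]]'>/dev/null; python3 s.py 3
python3 - <<'E'
from h import *
o=robot.observe(); f=robot.grab_frame("wrist"); cv2.imwrite("pics/w24.png",f["img"][:,:,::-1])
E
```

```text
t 58.55 p [551.5 229.1 204.2] rpy [-1.6134  0.0182 -1.8514] F [ 0.2 -0.2 -0.6] w 36.8
t 58.75 p [545.7 208.6 204.5] rpy [-1.6137  0.0173 -1.8596] F [ 0.2  0.1 -0.9] w 36.9
t 59.0 p [540.3 189.5 204.4] rpy [-1.6134  0.0182 -1.8592] F [ 0.4 -0.7 -0.1] w 36.9
```

View pics/w24.png

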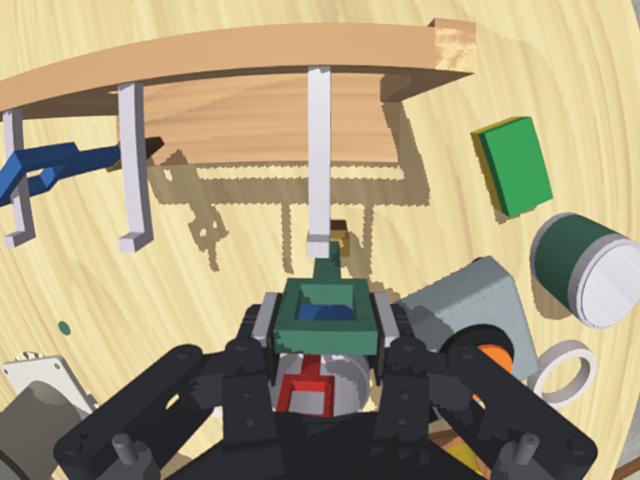

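```bash
python3 -m handwheel '[[-1,10,-42,0,0]]'>/dev/null; python3 s.py 2; python3 -m handwheel '[[-1,20,-42,0,0]]'>/dev/null; python3 s.py 2; python3 -m handwheel '[[-1,20,-42,0,0]]'>/dev/null; python3 s.py 3
python3 - <<'E'
from h import *
fr=frames()
for cams in (("top",),):
    try: v,c,_=fit("brush_tin",fr,[.489,.062,0],cams=cams); print(cams,v.round(4),round(c,3))
    except Exception as e: print(e)
tip([-1.598,.039,-1.2715],[.5579,.2495,.1864],[.5565,.2495,.043],goal=[.481,.0345,.125])
E
```

```text
t 59.25 p [541.7 180.2 251.3] rpy [-1.6056  0.0239 -1.8579] F [0.1 0.4 0.8] w 37.1
t 59.45 p [539.7 160.1 298.4] rpy [-1.5961  0.0295 -1.8578] F [1.1 0.7 0.2] w 37.0
t 59.7 p [536.6 140.6 341.8] rpy [-1.589   0.034  -1.8578] F [ 0.7  0.6 -0.5] w 36.8
('top',) [0.489  0.0627] 0.188
tip [0.5335 0.1402 0.194 ] axis [0.002 0.009 1.   ] tcp [0.5349 0.1408 0.3374] yaw -1.857 t 59.85
move tool mm [118.2  66.  -18.8]
```

```bash
python3 -m handwheel '[[-1,40,0,-6,0]]'>/dev/null; python3 s.py 2; python3 -m handwheel '[[-1,40,0,-6,0]]'>/dev/null; python3 s.py 2; python3 -m handwheel '[[-1,36,5,-5,0]]'>/dev/null; python3 s.py 3
python3 - <<'E'
from h import *
tip([-1.598,.039,-1.2715],[.5579,.2495,.1864],[.5565,.2495,.043],goal=[.481,.0345,.125])
o=robot.observe(); f=robot.grab_frame("wrist"); im=f["img"].copy()
a=np.linspace(0,2*np.pi,60)
for p in wproj(f,o,np.c_[.489+.045*np.cos(a),.062+.045*np.sin(a),np.full(60,.105)]): cv2.circle(im,tuple(int(q) for q in p),1,(255,0,255),-1)
cv2.imwrite("pics/w25.png",im[:,:,::-1])
E
```

```text
t 60.05 p [515.8 102.2 334.6] rpy [-1.6007  0.0262 -1.8588] F [-0.  -0.3 -0.9] w 37.1
t 60.25 p [496.8  63.4 332.6] rpy [-1.604   0.0235 -1.8615] F [ 1.3  0.2 -0. ] w 36.8
t 60.5 p [480.9  30.1 326. ] rpy [-1.606   0.0233 -1.8635] F [0.5 0.2 0.2] w 37.2
tip [0.478  0.029  0.1826] axis [0.012 0.013 1.   ] tcp [0.4809 0.0301 0.326 ] yaw -1.863 t 60.5
move tool mm [-4.8 57.7  3.3]
```

View pics/w25.png

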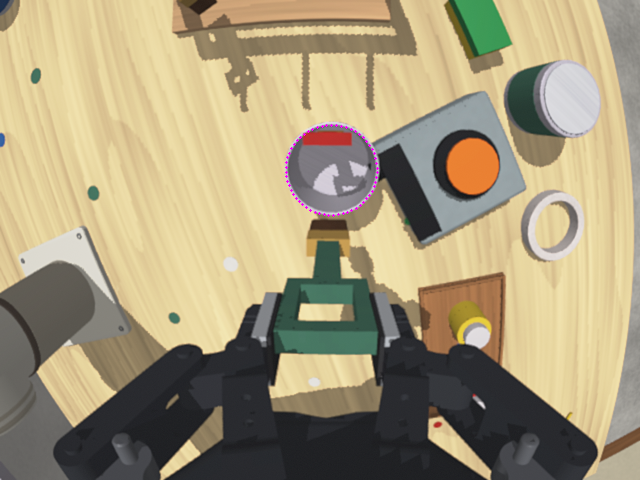

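```bash
python3 -m handwheel '[[-1,-5,35,3,0]]'>/dev/null; python3 s.py 2; python3 -m handwheel '[[-1,0,30,0,0]]'>/dev/null; python3 s.py 3
python3 - <<'E'
from h import *
tip([-1.598,.039,-1.2715],[.5579,.2495,.1864],[.5565,.2495,.043],goal=[.481,.0345,.0])
E
```

```text
t 60.75 p [483.4  37.2 287.2] rpy [-1.6128  0.0218 -1.8607] F [-0.1 -1.2 -0.8] w 36.7
t 61.0 p [481.4  38.8 256.4] rpy [-1.617   0.0204 -1.8595] F [-0.3  0.3  0.2] w 37.0
tip [0.4768 0.0378 0.113 ] axis [0.023 0.012 1.   ] tcp [0.4814 0.0388 0.2564] yaw -1.86 t 61.0
move tool mm [  4.3 112.6  10.1]
```

```bash
python3 -m handwheel '[[-1,4,25,5,0]]'>/dev/null; python3 s.py 2; python3 -m handwheel '[[-1,2,25,2,0]]'>/dev/null; python3 s.py 2;python3 -m handwheel '[[-1,2,25,2,0]]'>/dev/null; python3 s.py 3
python3 - <<'E'
from h import *
tip([-1.598,.039,-1.2715],[.5579,.2495,.1864],[.5565,.2495,.043],goal=[.481,.0345,.004])
E
```

```text
t 61.2 p [483.8  34.5 230.6] rpy [-1.6192  0.0195 -1.8593] F [-0.9 -0.1 -0.7] w 36.7
t 61.4 p [483.4  32.9 205.2] rpy [-1.6219  0.0186 -1.8594] F [-0.1 -0.2 -0.4] w 37.0
t 61.65 p [483.4  31.3 180.9] rpy [-1.6232  0.0183 -1.8595] F [ 0.4 -0.1 -0.3] w 37.7
tip [0.4779 0.0302 0.0376] axis [0.03  0.013 0.999] tcp [0.4834 0.0313 0.1809] yaw -1.86 t 61.65
move tool mm [-4.4 33.6  3.5]
```

```bash
python3 -m handwheel '[[-1,-4,16,3,0]]'>/dev/null; python3 s.py 2; python3 -m handwheel '[[-1,1,11,0,0]]'>/dev/null; python3 s.py 2;python3 -m handwheel '[[-1,0,5,0,0]]'>/dev/null; python3 s.py 3
python3 - <<'E'
from h import *
tip([-1.598,.039,-1.2715],[.5579,.2495,.1864],[.5565,.2495,.043],goal=[.481,.0345,.004])
g=robot.grab_frame("scene");f=robot.grab_frame("wrist");cv2.imwrite("pics/w26.png",f["img"][:,:,::-1]);cv2.imwrite("pics/s26.png",cv2.resize(g["img"][60:300,240:490],None,fx=2.4,fy=2.4)[:,:,::-1])
E
```

```text
t 61.85 p [486.9  35.1 165.6] rpy [-1.6233  0.0185 -1.8592] F [-0.5 -0.9 -0.7] w 37.1
t 62.05 p [485.7  34.4 154.5] rpy [-1.6242  0.0181 -1.8592] F [-0.6  0.9 -0.3] w 36.6
t 62.3 p [485.2  34.5 149.4] rpy [-1.6247  0.0179 -1.8593] F [-0.4 -0.4 -1.2] w 37.2
tip [0.4795 0.0335 0.0061] axis [0.032 0.013 0.999] tcp [0.4852 0.0345 0.1494] yaw -1.859 t 62.3
move tool mm [-1.3  2.1  1.2]
```

View pics/w26.png

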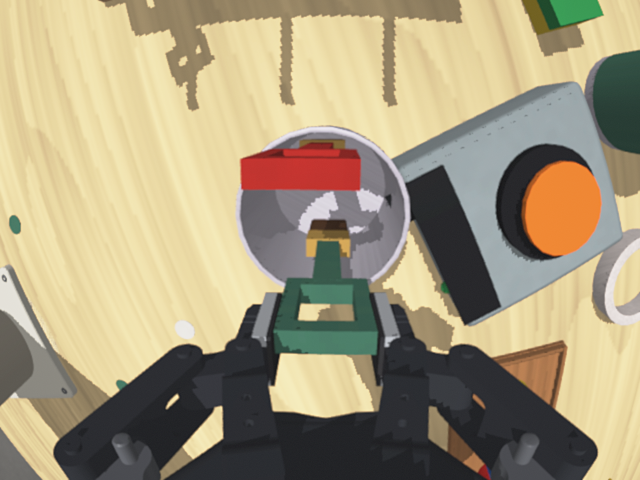

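View pics/s26.png

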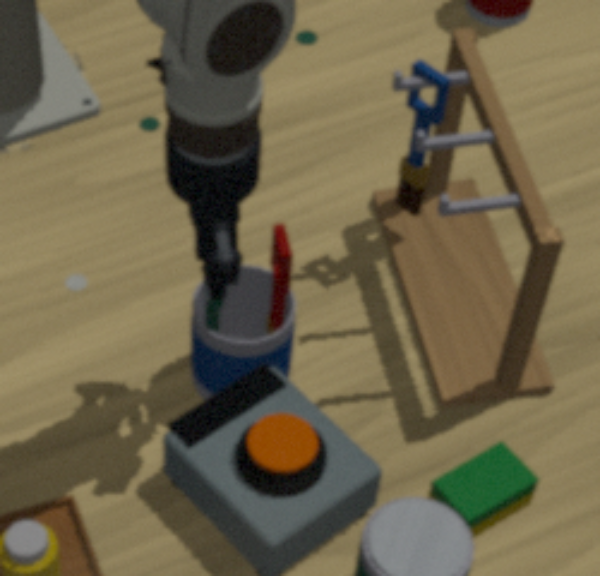

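```bash
python3 -m handwheel '[[-1,4,1.5,0,0]]'>/dev/null; python3 s.py 2; python3 -m handwheel '[[0.2,0,0,0,0]]'>/dev/null; python3 s.py 6; python3 -m handwheel '[[0.2,0,-20,0,0]]'>/dev/null; python3 s.py 2; python3 -m handwheel '[[0.2,0,-40,0,0]]'>/dev/null; python3 s.py 2;  python3 -m handwheel '[[0.2,0,-40,0,0]]'>/dev/null; python3 s.py 2
python3 - <<'E'
from h import *
o=robot.observe()
g=robot.grab_frame("scene");f=robot.grab_frame("wrist");cv2.imwrite("pics/w27.png",f["img"][:,:,::-1]);cv2.imwrite("pics/s27.png",cv2.resize(g["img"][60:300,240:490],None,fx=2.4,fy=2.4)[:,:,::-1])
plan(.4037,.295,-1.274,.285,grasp=False,n=9)
E
```

```text
t 62.6 p [484.1  30.4 148.1] rpy [-1.6242  0.0179 -1.8597] F [-0.5  0.5 -0.3] w 37.0
t 63.0 p [484.2  30.4 148.1] rpy [-1.6241  0.0179 -1.8596] F [ 0.1 -0.4 -1. ] w 51.5
t 63.2 p [486.8  29.9 170.1] rpy [-1.6199  0.0194 -1.8595] F [-0.1  0.6  1. ] w 51.1
t 63.4 p [491.4  28.7 214. ] rpy [-1.6118  0.0222 -1.8594] F [ 1.2 -0.1  0.7] w 51.5
t 63.6 p [495.4  27.4 258.2] rpy [-1.6031  0.0252 -1.8593] F [ 0.9 -0.1  0.2] w 51.0
tcp [0.4936 0.0274 0.2545] yaw -1.859 w 0.0517 F [-0.2  0.5  0.3] t 63.7
turn deg -33.5 rows>= 5 down mm -30.5
at current yaw tx -231.0 tz -162.3
at final yaw tx -282.2 tz -7.7
combined: [[np.float64(-25.7), np.float64(-3.4), np.float64(-18.0), np.float64(-3.7)], [np.float64(-26.8), np.float64(-3.4), np.float64(-16.3), np.float64(-3.7)], [np.float64(-27.8), np.float64(-3.4), np.float64(-14.6), np.float64(-3.7)], [np.float64(-28.7), np.float64(-3.4), np.float64(-12.7), np.float64(-3.7)], [np.float64(-29.4), np.float64(-3.4), np.float64(-10.8), np.float64(-3.7)], [np.float64(-30.1), np.float64(-3.4), np.float64(-8.9), np.float64(-3.7)], [np.float64(-30.6), np.float64(-3.4), np.float64(-6.9), np.float64(-3.7)], [np.float64(-31.0), np.float64(-3.4), np.float64(-4.9), np.float64(-3.7)], [np.float64(-31.2), np.float64(-3.4), np.float64(-2.9), np.float64(-3.7)]]
```

View pics/w27.png

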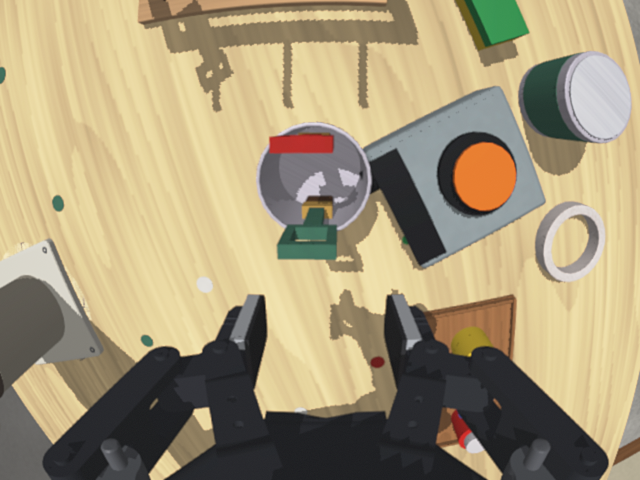

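View pics/s27.png

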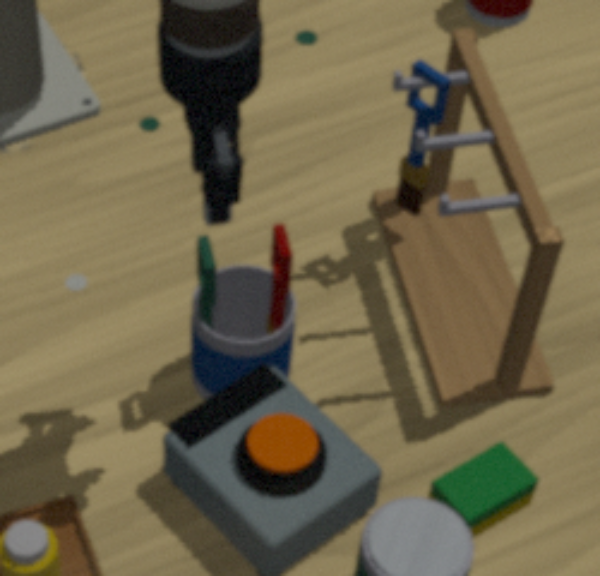

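```bash
python3 -m handwheel '[[0.13,-20,-6,-13,-3.5],[0.13,-26,-6,-17,-3.7],[0.13,-28,-6,-15,-3.7],[0.13,-29,-5,-13,-3.7],[0.13,-29,-3,-11,-3.7],[0.13,-30,-2,-9,-3.7],[0.13,-31,-1,-7,-3.7],[0.13,-30,0,-5,-3.7],[0.13,-20,0,-2,-3],[0.13,-12,0,-1,-1]]'; python3 s.py 4; python3 - <<'E'
from h import *
plan(.4037,.295,-1.274,.24,grasp=False,n=1)
o=robot.observe(); f=robot.grab_frame("wrist"); cv2.imwrite("pics/w28.png",cv2.resize(f["img"][60:430,180:580],None,fx=2,fy=1.6,interpolation=cv2.INTER_CUBIC)[:,:,::-1])
E
```

```text
time: 64.7
position: [0.3972, 0.2927, 0.2793]
orientation: [-1.611, 0.039, -1.259]
wrist_force: [0.8, -0.0, -0.2]
gripper_width: 0.0482
t 64.9 p [398.2 291.  280.2] rpy [-1.6103  0.0389 -1.262 ] F [-0.3  0.2  0.2] w 48.6
tcp [0.3982 0.291  0.2802] yaw -1.262 w 0.0486 F [-0.3  0.2  0.2] t 64.9
turn deg 0.7 rows>= 1 down mm 40.2
at current yaw tx -2.2 tz 6.4
at final yaw tx -2.3 tz 6.4
combined: [[np.float64(-2.2), np.float64(40.2), np.float64(6.4), np.float64(0.7)]]
```

View pics/w28.png

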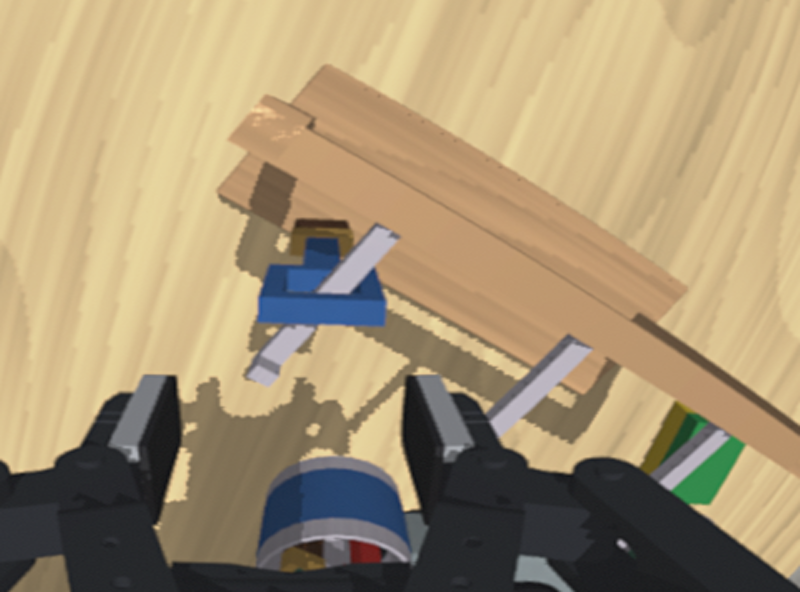

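```bash
python3 - <<'E'
from h import *
o=robot.observe(); f=robot.grab_frame("wrist")
c=np.array([wback(f,o,p,.218) for p in np.array([[259,297],[386,298],[385,326],[257,322]])/[2,1.6]+[180,60]])
m=c.mean(0); d=(c[1]+c[2]-c[0]-c[3])/2; t=(c[3]+c[2]-c[0]-c[1])/2
print(m.round(4),np.linalg.norm(d).round(4),np.linalg.norm(t).round(4),np.degrees(np.arctan2(d[1],d[0])).round(1))
plan(m[0],m[1],np.arctan2(d[1],d[0])-np.pi/2,.24,grasp=False,n=1)
E
python3 -m handwheel '[[0.13,-4,20,7,0.7]]'>/dev/null; python3 s.py 2; python3 -m handwheel '[[0.13,0,20,1,0]]'>/dev/null; python3 s.py 3; python3 - <<'E'
from h import *
plan(.4037,.2955,-1.27,.185,grasp=False,n=1)
o=robot.observe(); f=robot.grab_frame("wrist"); cv2.imwrite("pics/w29.png",f["img"][:,:,::-1])
E
```

```text
[0.4034 0.296  0.218 ] 0.0377 0.0103 17.0
tcp [0.3987 0.2906 0.2807] yaw -1.263 w 0.048 F [ 0.3  0.  -0.7] t 65.0
turn deg 0.6 rows>= 1 down mm 40.7
at current yaw tx -3.7 tz 6.1
at final yaw tx -3.8 tz 6.1
combined: [[np.float64(-3.7), np.float64(40.7), np.float64(6.1), np.float64(0.6)]]
t 65.2 p [403.  295.7 258.6] rpy [-1.6134  0.0376 -1.2775] F [ 0.2 -0.1 -0.2] w 48.1
t 65.45 p [402.4 295.3 238.1] rpy [-1.616   0.0367 -1.2787] F [-0.3 -0.5  0.7] w 48.2
tcp [0.4024 0.2953 0.2381] yaw -1.279 w 0.0482 F [-0.3 -0.5  0.7] t 65.45
turn deg -0.5 rows>= 1 down mm 53.1
at current yaw tx 0.2 tz 1.3
at final yaw tx 0.2 tz 1.3
combined: [[np.float64(0.2), np.float64(53.1), np.float64(1.3), np.float64(-0.5)]]
```

View pics/w29.png

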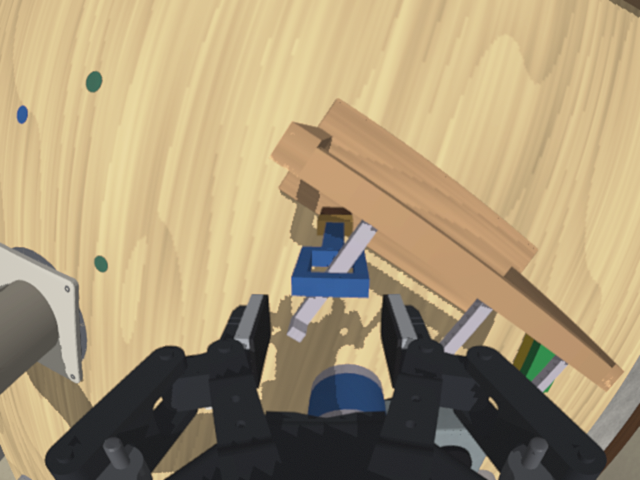

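```bash
python3 -m handwheel '[[0.13,1,18,2,-0.4]]'>/dev/null; python3 s.py 2; python3 -m handwheel '[[0.13,1,18,1,0]]'>/dev/null; python3 s.py 2; python3 -m handwheel '[[0.13,0,16,1,0]]'>/dev/null; python3 s.py 2;python3 - <<'E'
from h import *
plan(.4037,.2955,-1.27,.185,grasp=False,n=1)
o=robot.observe(); f=robot.grab_frame("wrist"); cv2.imwrite("pics/w30.png",f["img"][:,:,::-1])
E
```

```text
t 65.7 p [403.8 295.2 220.6] rpy [-1.6154  0.037  -1.272 ] F [ 0.7  0.1 -0.2] w 48.1
t 65.9 p [403.4 294.3 202. ] rpy [-1.6178  0.0362 -1.2724] F [-1.2  0.2  0.1] w 48.4
t 66.1 p [402.8 294.4 185.7] rpy [-1.62    0.0356 -1.2726] F [ 0.3 -0.3  0.4] w 48.6
tcp [0.4028 0.2944 0.1857] yaw -1.273 w 0.0486 F [ 0.3 -0.3  0.4] t 66.1
turn deg -0.1 rows>= 1 down mm 0.7
at current yaw tx -0.8 tz 1.1
at final yaw tx -0.8 tz 1.1
combined: [[np.float64(-0.8), np.float64(0.7), np.float64(1.1), np.float64(-0.1)]]
```

View pics/w30.png

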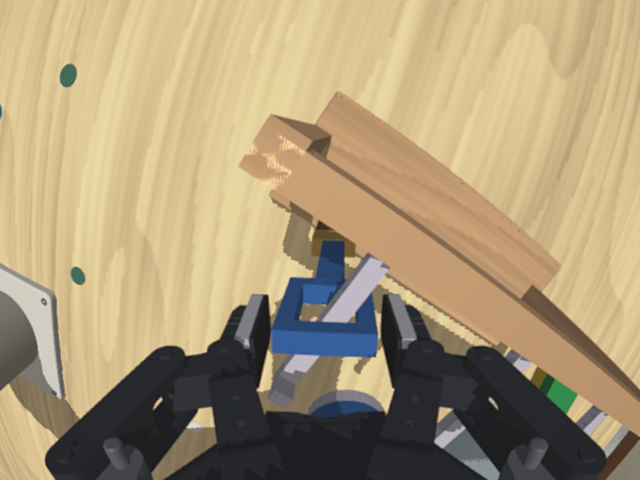

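```bash
python3 -m handwheel '[[-1,0,0,0,0]]'>/dev/null; python3 s.py 6; python3 -m handwheel '[[-1,0,-9,0,0]]'>/dev/null; python3 s.py 2; python3 -m handwheel '[[-1,0,-7,0,0]]'>/dev/null; python3 s.py 3; python3 -m handwheel '[[-1,0,0,0,7]]'>/dev/null; python3 s.py 2; python3 -m handwheel '[[-1,0,0,0,7]]'>/dev/null; python3 s.py 2; python3 -m handwheel '[[-1,0,0,0,7]]'>/dev/null; python3 s.py 2;  python3 -m handwheel '[[-1,0,0,0,7]]'>/dev/null; python3 s.py 2; python3 -m handwheel '[[-1,0,0,0,5.5]]'>/dev/null; python3 s.py 3
python3 - <<'E'
from h import *
o=robot.observe(); f=robot.grab_frame("wrist"); cv2.imwrite("pics/w31.png",f["img"][:,:,::-1])
E
```

```text
t 66.55 p [403.7 295.1 187.7] rpy [-1.6167  0.0367 -1.2724] F [-0.6  0.1  6.4] w 36.6
t 66.75 p [405.  295.4 198.1] rpy [-1.6142  0.0374 -1.2724] F [ 0.6 -0.6  0.1] w 36.9
t 67.0 p [405.8 295.4 205.7] rpy [-1.613   0.0378 -1.2724] F [-0.1 -0.8 -0.3] w 37.0
t 67.2 p [405.7 295.4 205.5] rpy [-1.6176  0.0322 -1.3944] F [ 0.2  0.1 -0.9] w 37.2
t 67.4 p [405.6 295.3 205.2] rpy [-1.6216  0.0261 -1.5142] F [ 0.1  0.8 -0.4] w 37.1
t 67.6 p [405.4 295.2 205. ] rpy [-1.6247  0.0196 -1.6327] F [-0.3 -0.4 -0.4] w 37.1
t 67.8 p [405.4 295.2 204.9] rpy [-1.6268  0.013  -1.7502] F [ 0.2 -0.4 -0.3] w 37.3
t 68.05 p [405.4 295.2 204.8] rpy [-1.6278  0.0078 -1.8406] F [-0.5  0.4 -0.1] w 36.6
```

View pics/w31.png

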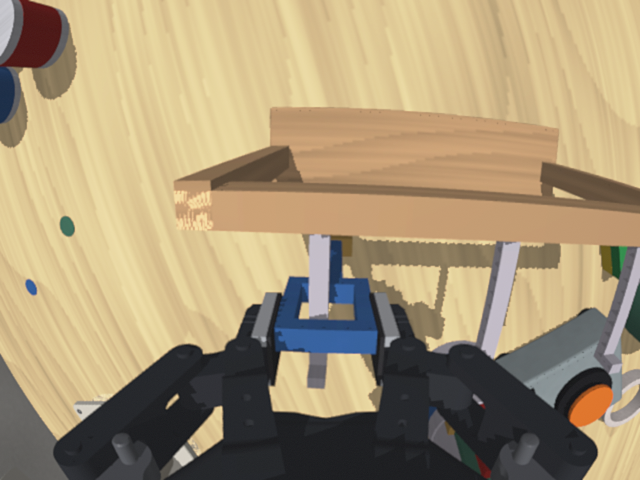

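```bash
python3 -m handwheel '[[-1,20,-0.5,-2,0.7]]'>/dev/null; python3 s.py 2; python3 -m handwheel '[[-1,20,-0.5,0,0.5]]'>/dev/null; python3 s.py 2; python3 -m handwheel '[[-1,22,0,0,0]]'>/dev/null; python3 s.py 3
python3 - <<'E'
from h import *
o=robot.observe(); f=robot.grab_frame("wrist"); cv2.imwrite("pics/w32.png",f["img"][:,:,::-1])
E
```

```text
t 68.3 p [397.3 275.1 205.3] rpy [-1.6286  0.0058 -1.8514] F [ 0.8 -0.2 -0.3] w 36.9
t 68.5 p [391.3 254.8 205.8] rpy [-1.6289  0.0048 -1.8592] F [ 0.5 -0.9 -1. ] w 37.2
t 68.75 p [385.3 233.9 205.9] rpy [-1.6288  0.0058 -1.8589] F [-0.7  0.1 -0.5] w 37.0
```

View pics/w32.png

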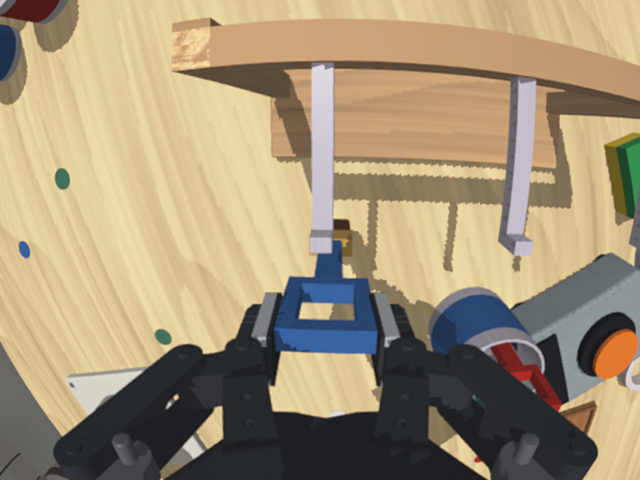

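```bash
python3 -m handwheel '[[-1,10,-44,0,0]]'>/dev/null; python3 s.py 2; python3 -m handwheel '[[-1,20,-44,0,0]]'>/dev/null; python3 s.py 2; python3 -m handwheel '[[-1,20,-44,0,0]]'>/dev/null; python3 s.py 3
python3 - <<'E'
from h import *
fr=frames()
cv2.imwrite("pics/t33.png",cv2.resize(fr["top"]["img"][200:330,200:340],None,fx=4,fy=4)[:,:,::-1])
tip([-1.6167,.0367,-1.2724],[.4037,.2951,.1877],[.4036,.2958,.043],goal=[.489,.062,.19])
E
```

```text
t 69.0 p [387.8 225.6 254.4] rpy [-1.6223  0.0128 -1.8579] F [1.  0.8 0.1] w 37.1
t 69.2 p [386.8 206.8 301.6] rpy [-1.6147  0.0198 -1.8578] F [ 0.8  0.  -0.2] w 37.3
t 69.45 p [384.5 188.1 345.4] rpy [-1.6094  0.0249 -1.8579] F [ 0.5  0.3 -0.2] w 37.1
tip [0.3833 0.1863 0.1979] axis [0.002 0.016 1.   ] tcp [0.3833 0.1879 0.3426] yaw -1.857 t 69.55
move tool mm [8.950e+01 1.000e-01 1.366e+02]
```

View pics/t33.png

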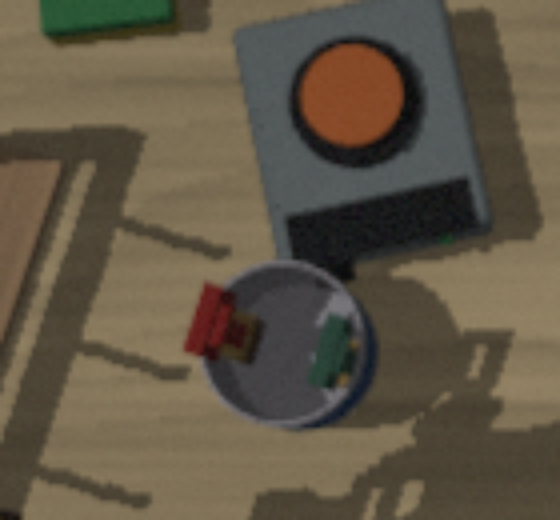

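```bash
python3 -m handwheel '[[-1,22,0,34,0]]'>/dev/null; python3 s.py 2; python3 -m handwheel '[[-1,22,0,34,0]]'>/dev/null; python3 s.py 2; python3 -m handwheel '[[-1,22,0,34,0]]'>/dev/null; python3 s.py 2; python3 -m handwheel '[[-1,22,0,32,0]]'>/dev/null; python3 s.py 3
python3 - <<'E'
from h import *
tip([-1.6167,.0367,-1.2724],[.4037,.2951,.1877],[.4036,.2958,.043],goal=[.489,.062,.19])
o=robot.observe(); f=robot.grab_frame("wrist"); im=f["img"].copy()
a=np.linspace(0,2*np.pi,60)
for p in wproj(f,o,np.c_[.489+.045*np.cos(a),.062+.045*np.sin(a),np.full(60,.105)]): cv2.circle(im,tuple(int(q) for q in p),1,(255,0,255),-1)
cv2.imwrite("pics/w34.png",im[:,:,::-1])
E
```

```text
t 69.75 p [411.3 155.9 338.5] rpy [-1.6151  0.0183 -1.8596] F [ 0.1 -0.9 -0.7] w 37.2
t 69.95 p [439.2 123.5 334.2] rpy [-1.617   0.0158 -1.8629] F [-0.1  0.1 -0.4] w 36.8
t 70.15 p [467.   90.9 329.8] rpy [-1.6191  0.0134 -1.8663] F [-0.3  0.5  0.1] w 37.0
t 70.4 p [491.3  60.4 326.1] rpy [-1.6224  0.0125 -1.8684] F [-1.2  1.2 -0.9] w 37.3
tip [0.4898 0.058  0.1814] axis [0.012 0.021 1.   ] tcp [0.4913 0.0604 0.3261] yaw -1.868 t 70.4
move tool mm [-3.7 -8.4 -2.4]
```

View pics/w34.png

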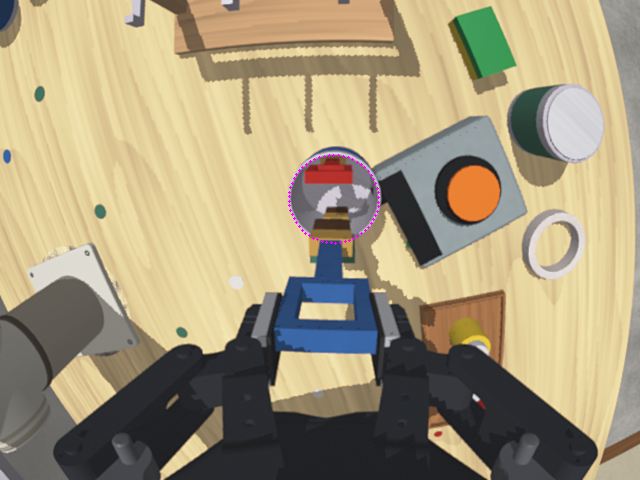

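```bash
python3 -m handwheel '[[-1,-4,25,-1,-0.4]]'>/dev/null; python3 s.py 2; python3 -m handwheel '[[-1,0,25,1,0]]'>/dev/null; python3 s.py 3
python3 - <<'E'
from h import *
tip([-1.6167,.0367,-1.2724],[.4037,.2951,.1877],[.4036,.2958,.043],goal=[.489,.062,.01])
o=robot.observe(); f=robot.grab_frame("wrist"); cv2.imwrite("pics/w35.png",f["img"][:,:,::-1])
E
```

```text
t 70.65 p [487.4  67.2 298.9] rpy [-1.6283  0.0114 -1.8584] F [-1.  -0.7  0.2] w 36.8
t 70.9 p [485.6  68.2 273.3] rpy [-1.6315  0.0101 -1.8572] F [-0.1  0.   0.1] w 36.9
tip [0.4828 0.0658 0.1287] axis [0.022 0.021 1.   ] tcp [0.4856 0.0682 0.2733] yaw -1.857 t 70.9
move tool mm [  3.  118.   14.2]
```

View pics/w35.png

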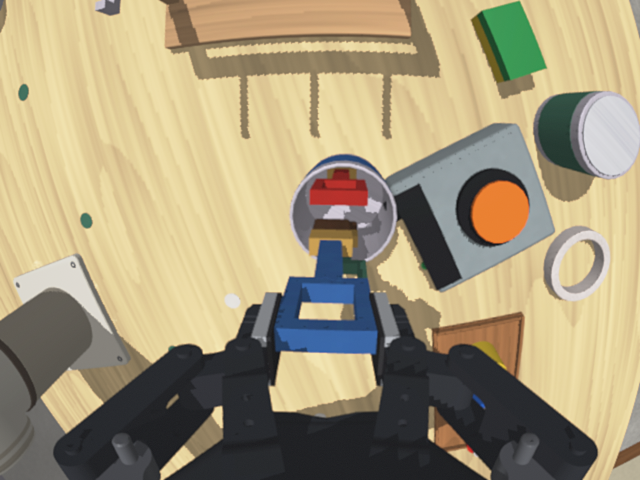

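```bash
python3 -m handwheel '[[-1,4,20,8,0]]'>/dev/null; python3 s.py 2; python3 -m handwheel '[[-1,2,25,2,0]]'>/dev/null; python3 s.py 2; python3 -m handwheel '[[-1,2,25,2,0]]'>/dev/null; python3 s.py 3
python3 - <<'E'
from h import *
tip([-1.6167,.0367,-1.2724],[.4037,.2951,.1877],[.4036,.2958,.043],goal=[.489,.062,.005])
o=robot.observe(); f=robot.grab_frame("wrist"); cv2.imwrite("pics/w36.png",f["img"][:,:,::-1])
E
```

```text
t 71.15 p [492.   62.4 253.9] rpy [-1.6296  0.0106 -1.8578] F [-0.1  0.2 -1.1] w 37.1
t 71.35 p [490.7  60.6 227.9] rpy [-1.633   0.0093 -1.858 ] F [-1.  -0.2 -0.3] w 37.0
t 71.6 p [490.   58.8 203.3] rpy [-1.6349  0.0087 -1.8581] F [ 0.8 -0.   0.3] w 36.8
tip [0.4866 0.0563 0.0587] axis [0.025 0.022 0.999] tcp [0.49   0.0588 0.2033] yaw -1.858 t 71.6
move tool mm [-5.6 53.5  4.1]
```

View pics/w36.png

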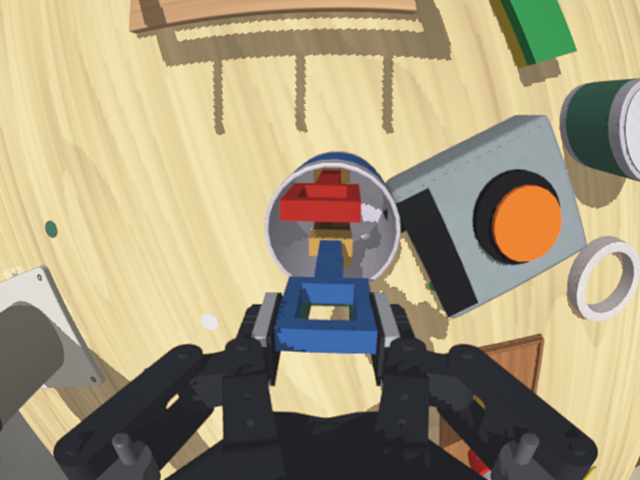

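```bash
python3 -m handwheel '[[-1,-6,15,2,0]]'>/dev/null; python3 s.py 2; python3 -m handwheel '[[-1,1,18,1,0]]'>/dev/null; python3 s.py 2; python3 -m handwheel '[[-1,1,14,0,0]]'>/dev/null; python3 s.py 3
python3 - <<'E'
from h import *
tip([-1.6167,.0367,-1.2724],[.4037,.2951,.1877],[.4036,.2958,.043],goal=[.489,.062,.005])
o=robot.observe(); f=robot.grab_frame("wrist"); cv2.imwrite("pics/w37.png",f["img"][:,:,::-1])
E
```

```text
t 71.85 p [493.8  65.  189.7] rpy [-1.6327  0.0099 -1.8575] F [-1.   0.6 -1. ] w 36.9
t 72.05 p [492.8  64.1 171.6] rpy [-1.6345  0.0091 -1.8574] F [-0.1 -0.5 -0.7] w 36.6
t 72.3 p [491.4  63.5 158.2] rpy [-1.6352  0.0088 -1.8575] F [-0.5  0.3 -0.1] w 36.9
tip [0.488  0.061  0.0136] axis [0.026 0.022 0.999] tcp [0.4914 0.0635 0.1582] yaw -1.857 t 72.3
move tool mm [-1.2  8.5  1.2]
```

View pics/w37.png

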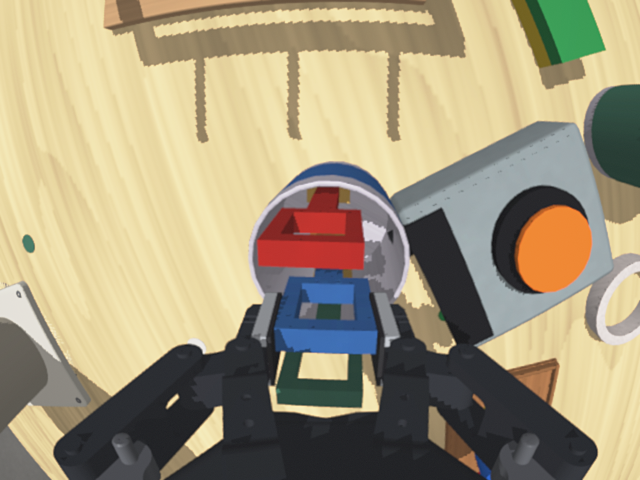

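```bash
python3 -m handwheel '[[-1,0,6,0,0]]'>/dev/null; python3 s.py 2; python3 -m handwheel '[[-1,0,3,0,0]]'>/dev/null; python3 s.py 2; python3 -m handwheel '[[0.13,0,0,0,0]]'>/dev/null; python3 s.py 6; python3 -m handwheel '[[0.13,0,-20,0,0]]'>/dev/null; python3 s.py 2; python3 -m handwheel '[[0.13,0,-40,0,0]]'>/dev/null; python3 s.py 2;  python3 -m handwheel '[[0.13,0,-40,0,0]]'>/dev/null; python3 s.py 2
python3 - <<'E'
from h import *
o=robot.observe()
g=robot.grab_frame("scene");f=robot.grab_frame("wrist");cv2.imwrite("pics/w38.png",f["img"][:,:,::-1]);cv2.imwrite("pics/s38.png",cv2.resize(g["img"][60:300,240:490],None,fx=2.4,fy=2.4)[:,:,::-1])
E
```

```text
t 72.55 p [491.6  63.7 152.8] rpy [-1.6337  0.0094 -1.8575] F [-0.3 -0.  -0.9] w 36.9
t 72.75 p [491.3  63.8 149.6] rpy [-1.6342  0.0092 -1.8574] F [-0.6  0.2 -0.8] w 36.9
t 73.15 p [491.4  63.8 149.7] rpy [-1.634   0.0093 -1.8574] F [-0.3  0.7  0.3] w 48.3
t 73.35 p [494.2  63.4 171.7] rpy [-1.6299  0.011  -1.8574] F [ 0.7 -0.3  1. ] w 48.2
t 73.55 p [499.2  62.6 215.7] rpy [-1.6218  0.0144 -1.8575] F [ 1.4 -0.2 -0.6] w 48.3
t 73.75 p [503.7  61.6 259.9] rpy [-1.6133  0.0179 -1.8575] F [ 0.3 -0.2  0.3] w 48.1
```

View pics/w38.png

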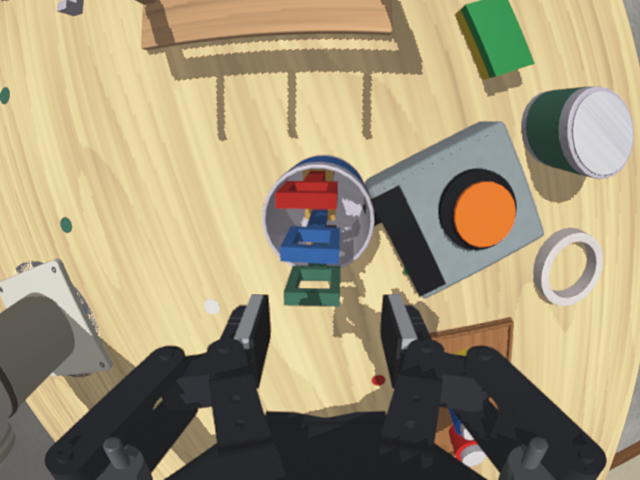

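View pics/s38.png

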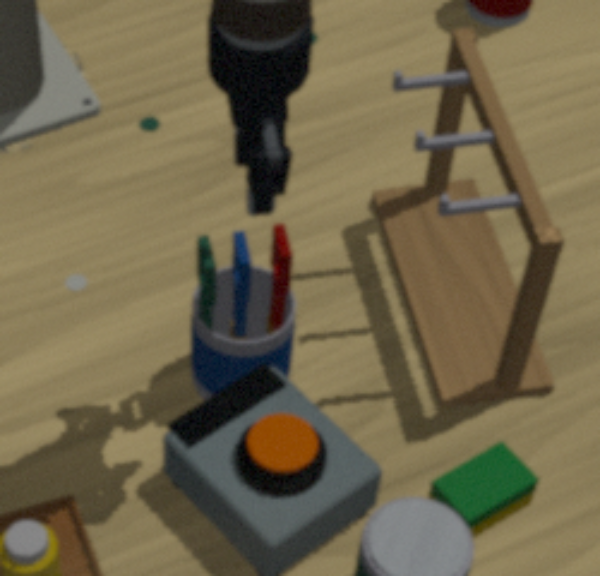

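```bash
python3 -m handwheel '[[0.13,0,-40,0,0],[0.13,0,-40,0,0],[0.13,30,0,-15,0],[0.13,40,0,-30,0],[0.13,40,0,-30,0],[0.13,40,0,-30,0],[0.13,40,0,-30,0],[0.13,40,0,-30,0],[0.13,20,0,-10,0]]'; python3 s.py 5;  python3 - <<'E'
from h import *
fr=frames()
cv2.imwrite("pics/s39.png",fr["scene"]["img"][:,:,::-1]); cv2.imwrite("pics/t39.png",fr["top"]["img"][:,:,::-1])
T=[.6043,-.2689,-.1089]
for t,p in (("bottle_red",[.597,-.338,0]),("bottle_blue",[.603,-.271,0]),("bottle_yellow",[.612,-.2,0]),("brush_tin",[.489,.062,0]),("paint_can",[.7742,.0742,0]),("wood_block",[.432,-.4666,.139])):
  for cams in (("scene",),("top",)):
    try:
        v,c,_=fit(t,fr,p,cams=cams); d=v[:2]-T[:2]; cc,ss=np.cos(T[2]),np.sin(T[2]); print(t,cams,v.round(4),round(c,3),"in tray",np.round([cc*d[0]+ss*d[1],-ss*d[0]+cc*d[1]],3) if "bottle" in t else "")
    except Exception as e: print(t,cams,e)
E
```

```text
time: 74.75
position: [0.2614, -0.132, 0.3303]
orientation: [-1.642, 0.008, -1.848]
wrist_force: [0.8, 0.0, 0.5]
gripper_width: 0.0483
t 75.0 p [ 264.8 -131.3  330.6] rpy [-1.6412  0.0089 -1.8468] F [0.3 0.3 0.5] w 48.6
bottle_red ('scene',) [ 0.5953 -0.3361] 0.081 in tray [-0.002 -0.068]
bottle_red ('top',) [ 0.5989 -0.3378] 0.153 in tray [ 0.002 -0.069]
bottle_blue ('scene',) [ 0.603 -0.271] 1.0 in tray [-0.001 -0.002]
bottle_blue ('top',) [ 0.6028 -0.2756] 0.043 in tray [-0.001 -0.007]
bottle_yellow ('scene',) [ 0.6105 -0.2002] 0.039 in tray [-0.001  0.069]
bottle_yellow ('top',) [ 0.613  -0.2034] 0.069 in tray [0.001 0.066]
brush_tin ('scene',) [0.4904 0.0657] 0.449 in tray 
brush_tin ('top',) [0.4888 0.062 ] 0.44 in tray 
paint_can ('scene',) [0.7747 0.0764] 0.054 in tray 
paint_can ('top',) [0.7726 0.0741] 0.063 in tray 
wood_block ('scene',) [ 0.4316 -0.4673] 0.041 in tray 
wood_block ('top',) [ 0.4308 -0.4688] 0.058 in tray
```

View pics/s39.png

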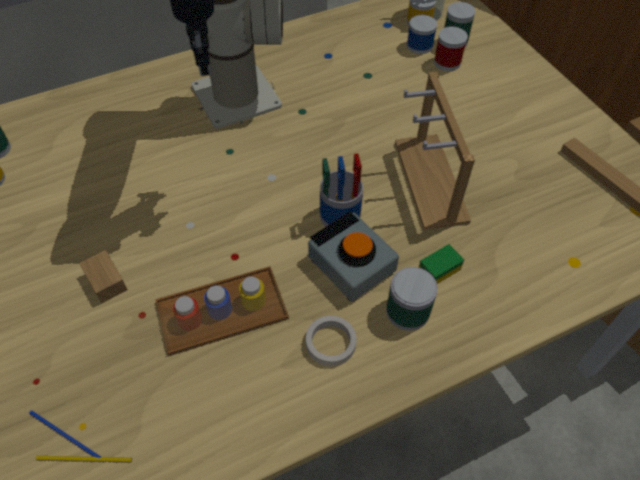

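View pics/t39.png

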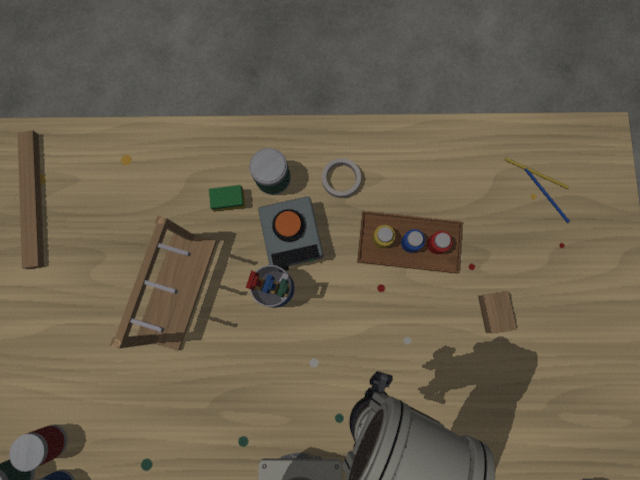

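```bash
python3 -c "
from plant import robot
print(robot.close_job()); print(robot.observe()['time'])"
```

```text
the job is handed in; nothing more can be done
None
the job is handed in; nothing more can be done
```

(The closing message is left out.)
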